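# Load the ratchet sample lift, free its pawl and lower it

## Robot

A 6-joint arm with a two-finger parallel gripper is mounted at the origin on a cart in front of the work surface, level with it; the furniture and walls round the work are solid. World frame = base frame: x ahead of the robot, y to its left, z up, the work surface at z = 0. Lengths are in m, angles in degrees, forces in N, time in s.
With the tool pointing down it reaches from about 0.35 to 0.875 m from the base axis. Payload 4.2 kg.
Tool frame: the origin (TCP) lies midway between the tips of the shut fingers; the grasp point (between the pads) lies r.grasp_offset behind it (r.grasp_offset is the distance from the TCP to the grasp point, in m); z points along the fingers, y is the direction in which the jaws open and shut (so a half turn about z gives the same grasp; the last joint's range is limited). The gripper opens to 87 mm and grips with 3 to 60 N. Pads are 19 mm wide; open, the fingers measure 117 mm over their backs; the gripper's body (75 mm by 190 mm) begins 51 mm behind the grasp point.
Start: joints at [85.978, 22.042, 0.453, 0, -68.411, -14.817], TCP at [0.202, 0.592, 0.223] pointing down, gripper open.
Joint ranges: [-179.83, 179.83], [-69.29, 118.12], [-61.27, 80.66], [-181.25, 117.63], [-171.15, -9.14], [-177.46, 177.46]. Speed limits (degrees/s): [159.86, 159.86, 180, 180, 180, 180].

## Interface

Orientations are given as a 3x3 rotation matrix whose columns are the frame's x, y, z axes.
In Python, from station import sense, optics, r gives the robot as it stands. The module is installed in compiled form; this text tells all that it offers.
- The arm moves only by the tool servo_tool, never from a script. Its argument "deltas" is a list of rows, each an object with "slide": the shift along the tool's x, y, z in units of 25 mm (1.0 is 25 mm), a list of three; "spin": the turn about the tool's z in units of 8 degrees (1.0 is 8 degrees). A call has 1 to 10 rows; each row shifts and turns the pose as measured when the row begins, along the tool's axes as they then stand; what a row does not reach is not made up. A row lasts 1/10 s, in which the tool goes at most 50 mm and 8.59 degrees, less where a joint would pass 70% of its speed; a pose out of reach is approached as far as the arm can. A call is refused whole if a number of a shift passes 1 or a number of a turn 1, either way. A call with a gripper value outside its range is refused whole. "gripper" is the closure in counts, from 0 (fully open) to 255 (shut), set as the call begins (left out, the last holds). The fingers move at their own pace and stop on an object; the grip force is fixed at half the most. Time passes only in rows, so rows that do not move let the fingers close. It gives the time, the measured TCP pose, the force and the opening at its end, in the units of the state.
- sense(): the state, without advancing time (a new reading comes with each control period).
- optics.capture(name): name is "scene" or "top" or "wrist"; returns a dict with "frame" (480x640x3 uint8, red, green, blue), "camera_matrix" (3x3 intrinsics, pixels), "eye" and "rotation" of the camera in the world. Camera axes: x right, y down, z forward; pixel columns grow to the right and rows downward; lengths in m; the calibration is good to about 2 mm. A picture is of the moment at which its call begins. There is no depth.
- r.finish_job(): hands the job in, once; it reports no verdict.
The state is a dict: "time_s": time; "joints": joint angles; "joint_velocities": joint speeds; "effort": joint torques, N m; "tcp_pos": TCP position; "ee_rot": TCP orientation; "wrist_force": force on the tool from outside, world axes, zero at the start; "moment": the same for the moment, N m; "gripper_width": opening from 0.0 (shut) to 1.0 (fully open).
Only numpy, scipy, OpenCV 4.12 (cv2) and the standard library are available. Lean on these libraries where they do the work, as an engineer would, in place of code of your own. Each camera call takes 0.05 s, during which the arm holds its last target.

## Task

Stand every small glass vial from the bench upright in the tray of the raised sample lift (its hold-down frame may be found at any angle, so open it if it is in the way), then swing the frame fully shut over them. Only then take the release rod, flick it up under the tail of the ratchet pawl (the bar on the right side of the lift) until the pawl has fallen right over to the front and stays there - use the rod, not the gripper, on the pawl - and gently press the carriage fully down onto its base by the black push cap. Lay the rod back on its foam pad, leave the frame shut, and do not disturb the other things on the bench.

Things in the scene. Friction and masses are not known exactly. Their poses are not given: they have to be found in the camera images.
- lift: Fixed base of the sample lift, a grey plate 260x300x14 mm on the bench; origin on the bench under the lift's middle. Its x axis points from the front of the lift (towards the robot) to the back, y to the lift's left, z up; carriage, pawl and hold-down are aligned with these axes. The plate spans x -120 to +140 and y -170 to +130 mm. Two 14 mm guide columns, 174 mm high, stand at x +118, y +-50 mm.
- carriage (a joint): Height of the carriage in m: 0 = fully down on the base, 0.09 = top of its travel; starts raised 0.075 to 0.087. Its weight is balanced by a spring and friction holds it at any height (it does not fall by itself); moving it takes about 6 N, plus 60 N per m/s. While the pawl is in the rack it moves down at most about 13 mm before the pawl stops it. With the carriage at 0 the push cap's top is 85 mm above the bench.
- tray_floor (a point): Centre of the floor of the vial tray on the carriage, axes as the lift's. The tray is one straight trough, 44 mm wide inside (along x) and 140 mm long (along y), with lips 10 mm high; up to three vials stand in it in a row along y, anywhere in it (for instance at y -45, 0 and +45 mm).
- push_top (a point): Top centre of the black round push cap, 32 mm across, on a post at the left side of the carriage (lift x +20, y +110 mm); press it straight down.
- hold_down (a joint): Angle of the hold-down frame in rad: 0 = shut (level, over the tray), 1.57 = upright, 1.9 = wide open, leaning back. It starts anywhere from 0 to 1.9 and friction (about 1 N at the bar) holds it where it is left. It must stand at about 1.5 or more for a gripper to load the tray.
- hold_hinge (a point): Middle of the hold-down frame's hinge axis, which runs along the lift's y; on the carriage, 75 mm behind the tray's centre line and 80 mm above the tray floor. Hinge posts at y +-83 mm rise 10 mm above the axis.
- hold_bar (a point): Middle of the frame's front bar (the handle): a round steel bar, 10 mm thick and 150 mm long along the lift's y, 130 mm from the hinge axis. With the frame at angle a it lies 130 cos a mm in front of the axis and 130 sin a mm above it. Round side arms, 8 mm thick, run from its ends to the hinge; a press plate 22 mm wide lies across the frame 75 mm from the hinge, so 44 mm are free between bar and plate for a finger.
- pawl (a joint): Angle of the ratchet pawl in rad: 0 = engaged, nose between two rack teeth and tail level, pointing to the lift's back (as found); it grows as the tail is lifted. The tail is upright at 1.57; from about 1.4 on the pawl falls by its own weight over to the front, to its stop at 2.4, and stays there. Let go earlier, it falls back. Lifting takes under 3 N.
- pawl_pivot (a point): Point on the pawl's pivot axis (along the lift's y) in the middle plane of its tail, at the right side of the lift (x -32, y -160, z 124 mm in the lift's frame). The fixed post that carries it stands 24 mm farther left (7 mm to either side of the axis in x, 8 mm higher than it); the toothed rack, 14 mm wide, its top 145 mm above the tray floor, 46 to 60 mm farther left.
- pawl_arm (a point): Point on the pawl's tail, 30 mm from the pivot. The tail is a dark steel bar 14 mm wide (y) and 10 mm thick, 65 mm long from the pivot, outermost on the lift's right side, pointing to the lift's back at angle 0. A rod lying along y can be put in from the right under it, up to 40 mm past its middle, and led up and to the front round the pivot.
- foam_pad: White foam pad, 90 (x) x 125 (y) x 12 mm, fixed on the bench at the right; origin at the centre of its underside.
- rod_grip (a point): Middle of the handle of the release rod, where it is grasped. Handle black ribbed, 64 mm long, 22 mm wide, 28 mm high, 14 mm of it below this point. x axis along the rod towards its tip, z up when it lies. Weighs 100 g. It lies on the foam pad at the start, tip towards the lift (+y).
- rod_tip (a point): Tip of the release rod's round steel shaft, 8 mm thick, 143 mm from rod_grip along its x axis.
- vial_a_mid (a point): Small glass sample vial with yellow screw cap, 29 mm across, 61 mm high, standing on the bench at the left; this point is on its axis, 30 mm above its underside. Two or three of the four vials a to d are present in a run.
- vial_b_mid (a point): Small glass sample vial with yellow screw cap, 29 mm across, 61 mm high, standing on the bench at the left; this point is on its axis, 30 mm above its underside. Two or three of the four vials a to d are present in a run.
- vial_c_mid (a point): Small glass sample vial with yellow screw cap, 29 mm across, 61 mm high, standing on the bench at the left; this point is on its axis, 30 mm above its underside. Two or three of the four vials a to d are present in a run.
- vial_d_mid (a point): Small glass sample vial with yellow screw cap, 29 mm across, 61 mm high, standing on the bench at the left; this point is on its axis, 30 mm above its underside. Two or three of the four vials a to d are present in a run.
- timer: Bystander: grey-white digital timer, 58x70x18 mm, lying. Origin at the centre of its underside.
- marker: Bystander: marker pen, 135 mm long, lying. Origin at the centre of its underside.
- petri: Bystander: closed petri dish, 90 mm across, 15 mm high. Origin at the centre of its underside.
- amber: Bystander: amber reagent bottle, 60 mm across, 122 mm high. Origin at the centre of its underside.
- media: Bystander: small clear screw-cap bottle, 56 mm across, 105 mm high. Origin at the centre of its underside.
- tape_roll: Bystander: small roll of tape, 52 mm across, 19 mm high, lying flat. Origin at the centre of its underside.
Things that resemble listed ones, but are neither listed nor needed, are in the scene too. What is shaped like the part that bears vial_a_mid but pink is not meant. Of the things that look like the tape_roll, take the one that is farthest from the robot's base at the start.

How it is judged (in metres and radians):
On the way, in this order (a step that is already met when the one before it is completed fails the run):
1. every vial stands in the tray and the hold-down frame is shut over them (x of vial_a_mid in the frame of tray_floor between -0.021 and 0.021 m and y of vial_a_mid in the frame of tray_floor between -0.07 and 0.07 m and z of vial_a_mid in the frame of tray_floor between 0.022 and 0.038 m and angle between each of vial_a_mid, vial_b_mid, vial_c_mid, vial_d_mid's own z axis and vertical below 0.17 rad and x of vial_b_mid in the frame of tray_floor between -0.021 and 0.021 m and y of vial_b_mid in the frame of tray_floor between -0.07 and 0.07 m and z of vial_b_mid in the frame of tray_floor between 0.022 and 0.038 m and x of vial_c_mid in the frame of tray_floor between -0.021 and 0.021 m and y of vial_c_mid in the frame of tray_floor between -0.07 and 0.07 m and z of vial_c_mid in the frame of tray_floor between 0.022 and 0.038 m and x of vial_d_mid in the frame of tray_floor between -0.021 and 0.021 m and y of vial_d_mid in the frame of tray_floor between -0.07 and 0.07 m and z of vial_d_mid in the frame of tray_floor between 0.022 and 0.038 m and value of joint hold_down below 0.12 rad), for 0.3 s.
2. the pawl has been thrown over to the front with the carriage still up (value of joint pawl above 1.8 rad and value of joint carriage above 0.03 m), for 0.3 s.
3. the carriage is fully down (value of joint carriage below 0.006 m), for 0.2 s.
At the end, for the whole second after the job is handed in: Carriage within 6 mm of fully down; pawl over beyond 1.8 rad; every vial present upright (within 10 deg) on the tray floor inside the lips; hold-down frame shut within 0.12 rad; the rod lying with the middle of its handle on the foam pad (all of step 1 and value of joint pawl above 1.8 rad and value of joint carriage below 0.006 m and x of rod_grip in the frame of foam_pad between -0.045 and 0.045 m and y of rod_grip in the frame of foam_pad between -0.062 and 0.062 m and height (world z) of rod_grip between 0.018 and 0.036 m); the robot touches nothing.
It fails at once if the gripper or arm pushed the pawl directly (contact force between any of the fingers, the arm and pawl above 1 N).
It fails at once if the carriage was slammed down (faster than 0.25 m/s) (velocity of joint carriage below -0.25 m/s).
It fails at once if a bystander was moved more than 3 cm (distance of any of timer, marker, petri, amber, media, tape_roll from where it was at the start of the episode above 0.03 m).
Of vial_a, vial_b, vial_c, vial_d only 2 to 3 are there at a start; the rules pass over those that are not, and their reading is None.
At some moment in a run one of rod may be knocked a few centimetres aside while the robot is not near it.
It also fails if it takes over 210 s, if anything falls off the work surface, if the arm or the gripper's body presses on something with over 40 N, if the wrist force passes 120 N, or if a joint passes its speed limit or range.

## Working session

There is one attempt and no reset: what is moved stays moved. The work goes in short steps, Python scripts to look and compute and a tool call to move; the robot and the scene stay as the last step left them, time stands still between calls to the robot, and variables do not carry over. Pictures are saved under pics/ and viewed, and the job is handed in when it is done.

Besides the shell and the picture viewer there is one more tool, called after "Request:" as name(argument=value, ...) on one line, values as JSON. servo_tool: Moves the arm, as the interface text tells. Its arguments: {"type":"object","properties":{"deltas":{"type":"array"},"gripper":{"type":"number"}},"required":["deltas"]}

```bash
mkdir -p pics; ls
cat > h.py <<'E'
import numpy as np, cv2
from station import sense, optics, r
def cap(name,fn=None):
    d=optics.capture(name)
    if fn: cv2.imwrite('pics/'+fn,cv2.cvtColor(d['frame'],cv2.COLOR_RGB2BGR))
    return d
def ray(d,u,v):
    K=np.array(d['camera_matrix']);R=np.array(d['rotation'])
    k=np.linalg.solve(K,[u,v,1.0]); return np.array(d['eye']),R@k
def onz(d,u,v,z):
    o,k=ray(d,u,v); return o+k*(z-o[2])/k[2]
def proj(d,p):
    K=np.array(d['camera_matrix']);R=np.array(d['rotation'])
    c=R.T@(np.array(p)-np.array(d['eye'])); q=K@c; return q[:2]/q[2]
def tri(d1,p1,d2,p2):
    o1,k1=ray(d1,*p1);o2,k2=ray(d2,*p2)
    A=np.stack([k1,-k2],1); t=np.linalg.lstsq(A,o2-o1,rcond=None)[0]
    a=o1+t[0]*k1;b=o2+t[1]*k2
    return (a+b)/2,np.linalg.norm(a-b)
E
python3 - <<'E'
from h import *
for n in ['scene','top','wrist']:
    d=cap(n,n+'0.png'); print(n,np.round(d['eye'],3),np.round(d['rotation'],3).tolist(),np.round(d['camera_matrix'],1).tolist())
print(sense(), r.grasp_offset)
E
```

```text
pics
scene [-0.475  0.678  0.661] [[-0.617, -0.325, 0.716], [-0.787, 0.267, -0.557], [-0.01, -0.907, -0.421]] [[551.9, 0.0, 322.8], [0.0, 551.9, 234.4], [0.0, 0.0, 1.0]]
top [ 0.333 -0.056  1.376] [[-0.017, -0.993, 0.115], [-1.0, 0.016, -0.005], [0.003, -0.115, -0.993]] [[503.5, 0.0, 313.8], [0.0, 503.5, 241.2], [0.0, 0.0, 1.0]]
wrist [0.265 0.568 0.384] [[-0.323, -0.916, -0.238], [-0.946, 0.314, 0.078], [0.003, 0.25, -0.968]] [[384.4, 0.0, 317.6], [0.0, 384.4, 237.7], [0.0, 0.0, 1.0]]
{'time_s': 0.15, 'joints': array([ 8.59776077e+01,  2.20818860e+01,  3.99969703e-01, -2.08550768e-02,
       -6.84102387e+01, -1.48173549e+01]), 'joint_velocities': array([ 0.03852488, -0.06797068,  0.18221038,  0.10416901, -0.01996716,
       -0.01443393]), 'effort': array([-1.40923735e-04, -3.91052520e+01,  1.87587887e+01,  4.22241390e+00,
        1.23691736e-02, -1.35178148e-04]), 'tcp_pos': array([0.2016577 , 0.59111707, 0.22171207]), 'ee_rot': array([[ 9.46382143e-01, -3.23048968e-01, -4.50441667e-04],
       [-3.23049271e-01, -9.46380827e-01, -1.58068203e-03],
       [ 8.43483414e-05,  1.64144410e-03, -9.99998649e-01]]), 'wrist_force': array([-0.19055135,  0.35212936, -0.62329087]), 'moment': array([-0.03592997, -0.0084354 , -0.02848768]), 'gripper_width': 0.9989268858320456} 0.0187
```

View pics/scene0.png

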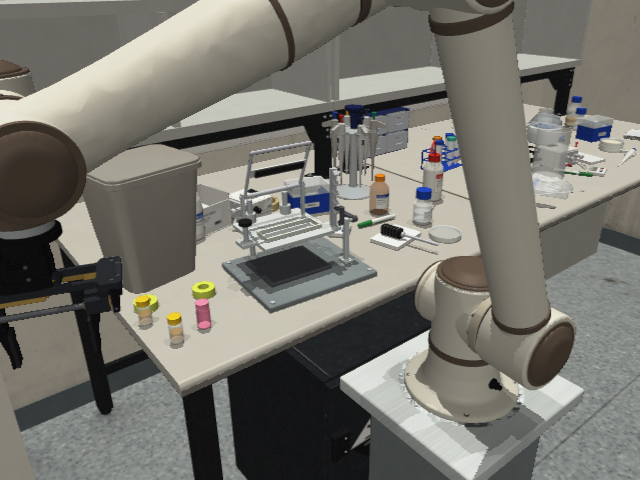

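View pics/top0.png

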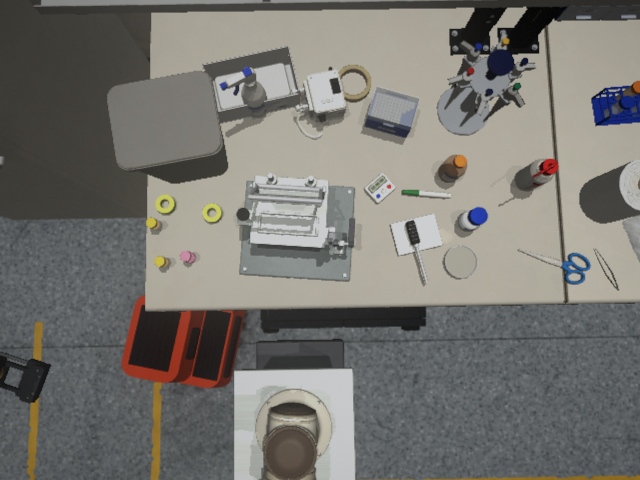

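View pics/wrist0.png

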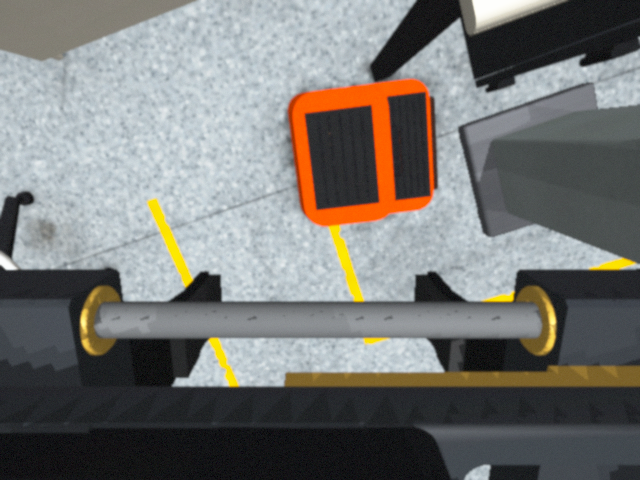

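Run:
```python
import cv2
a=cv2.imread('pics/top0.png'); s=cv2.imread('pics/scene0.png')
cv2.imwrite('pics/t1.png',cv2.resize(a[160:290,140:360],None,fx=3.6,fy=3.6,interpolation=cv2.INTER_CUBIC))
cv2.imwrite('pics/t2.png',cv2.resize(a[140:300,340:500],None,fx=3.6,fy=3.6,interpolation=cv2.INTER_CUBIC))
cv2.imwrite('pics/s1.png',cv2.resize(s[130:310,220:470],None,fx=3.2,fy=3.2,interpolation=cv2.INTER_CUBIC))
```

```text
(no output)
```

View pics/t1.png

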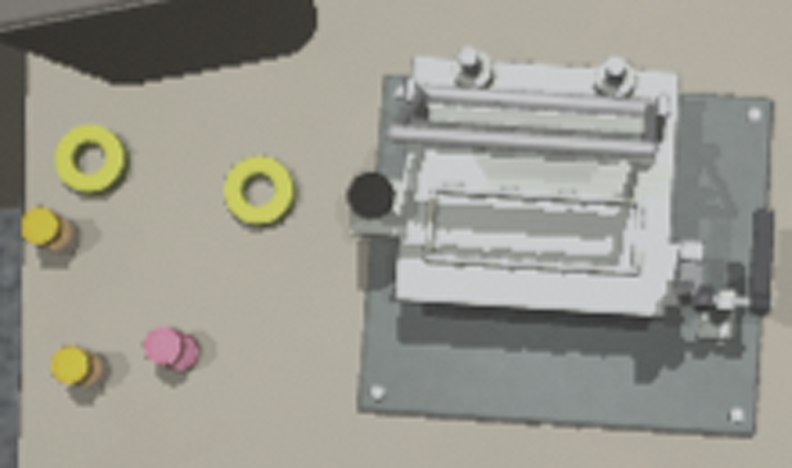

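View pics/t2.png

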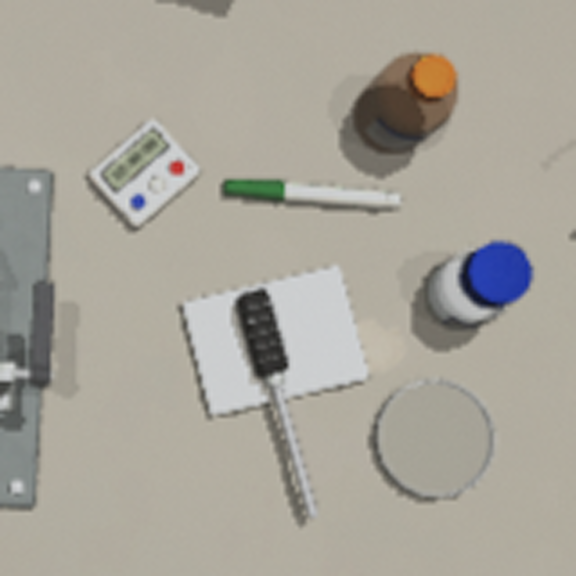

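View pics/s1.png

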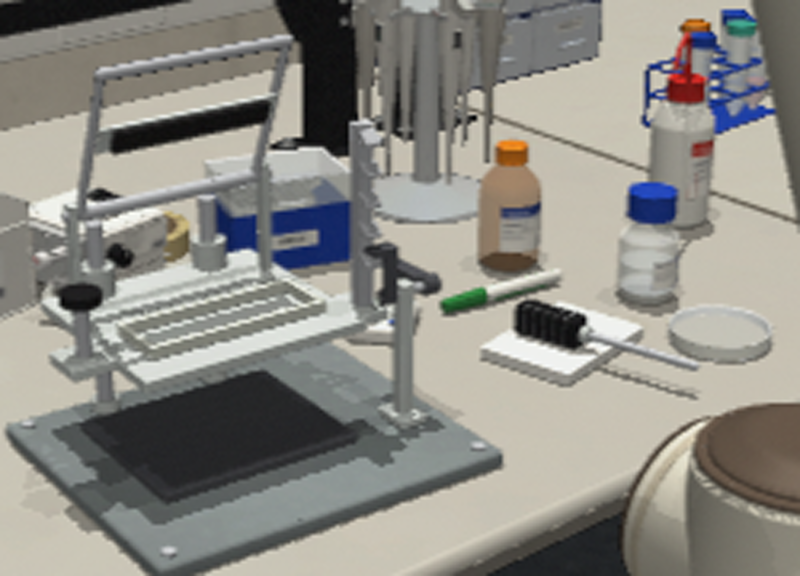

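Run:
```python
from h import *
d=cap('top')
P=lambda u,v:(140+(u+.5)/3.6-.5,160+(v+.5)/3.6-.5)
for c in [(385,75),(772,97),(755,436),(358,411)]:
    print('corner',np.round(onz(d,*P(*c),0.014),4))
for n,c,z in [('va',(41,227),.061),('vb',(71,366),.061),('push',(371,195),.168),('pink',(164,346),.061)]:
    print(n,np.round(onz(d,*P(*c),z),4))
for n,c in [('barL',(392,132)),('barR',(655,152))]:
    for z in (.3,.33): print(n,z,np.round(onz(d,*P(*c),z),4))
Q=lambda u,v:(340+(u+.5)/3.6-.5,140+(v+.5)/3.6-.5)
for c in [(182,304),(340,268),(367,380),(211,416)]: print('pad',np.round(onz(d,*Q(*c),.012),4))
for c in [(257,292),(274,372),(309,520)]: print('rod',np.round(onz(d,*Q(*c),.03),4))
```

```text
corner [0.6623 0.12   0.014 ]
corner [ 0.6403 -0.1762  0.014 ]
corner [ 0.3815 -0.1567  0.014 ]
corner [0.4052 0.1407 0.014 ]
va [0.5413 0.366  0.061 ]
vb [0.4388 0.3422 0.061 ]
push [0.5425 0.1096 0.168 ]
pink [0.4523 0.2749 0.061 ]
barL 0.3 [0.558  0.0788 0.3   ]
barL 0.33 [0.5517 0.075  0.33  ]
barR 0.3 [ 0.5431 -0.0796  0.3   ]
barR 0.33 [ 0.5372 -0.079   0.33  ]
pad [ 0.5345 -0.2726  0.012 ]
pad [ 0.5602 -0.394   0.012 ]
pad [ 0.474  -0.4107  0.012 ]
pad [ 0.4486 -0.2915  0.012 ]
rod [ 0.54   -0.3264  0.03  ]
rod [ 0.4793 -0.3367  0.03  ]
rod [ 0.3687 -0.3582  0.03  ]
```

```bash
cat >> h.py <<'E'
T1=lambda u,v:(140+(u+.5)/3.6-.5,160+(v+.5)/3.6-.5)
S1=lambda u,v:(220+(u+.5)/3.2-.5,130+(v+.5)/3.2-.5)
a_=np.deg2rad(-4.4); RL=np.array([[np.cos(a_),-np.sin(a_),0],[np.sin(a_),np.cos(a_),0],[0,0,1]]); OL=np.array([.5139,.0027,0])
def toL(p): return RL.T@(np.array(p)-OL)
def toW(p): return OL+RL@np.array(p)
E
python3 - <<'E'
from h import *
t=cap('top');s=cap('scene')
# bar line: intersect ray of scene point with plane spanned by top bar line
o,k1=ray(t,*T1(392,132)); _,k2=ray(t,*T1(655,152)); n=np.cross(k1,k2)
for c in [(98,75),(190,58),(285,42)]:
    p,k=ray(s,*S1(*c)); X=p+k*(n@(o-p))/(n@k); print('bar',X.round(4),toL(X).round(4))
o,k1=ray(t,*T1(430,97)); _,k2=ray(t,*T1(650,106)); n=np.cross(k1,k2)
for c in [(75,212),(265,177)]:
    p,k=ray(s,*S1(*c)); X=p+k*(n@(o-p))/(n@k); print('hinge?',X.round(4),toL(X).round(4))
for nme,a,b in [('push',(371,195),(80,297)),('trayFL',(428,262),(150,358)),('trayFR',(635,272),(325,306)),('trayBL',(440,193),(118,325)),('trayBR',(638,205),(290,278)),('rack',(690,243),(362,125)),('pawlend',(762,212),(432,282))]:
    X,e=tri(t,T1(*a),s,S1(*b)); print(nme,X.round(4),toL(X).round(4),round(e,4))
E
```

```text
bar [0.5552 0.0775 0.3134] [0.0354 0.0778 0.3134]
bar [0.5484 0.0057 0.3137] [0.0342 0.0056 0.3137]
bar [ 0.5412 -0.0731  0.3128] [ 0.033  -0.0735  0.3128]
hinge? [0.603  0.0769 0.1983] [0.0831 0.0808 0.1983]
hinge? [ 0.5953 -0.0906  0.1893] [ 0.0883 -0.0868  0.1893]
push [0.5441 0.1109 0.1593] [0.0218 0.1102 0.1593] 0.0001
trayFL [0.5043 0.0783 0.1158] [-0.0153  0.0746  0.1158] 0.0033
trayFR [ 0.4929 -0.0687  0.1193] [-0.0155 -0.0728  0.1193] 0.0018
trayBL [0.5536 0.0711 0.1219] [0.0344 0.0712 0.1219] 0.0083
trayBR [ 0.5393 -0.0712  0.1264] [ 0.031  -0.0717  0.1264] 0.0009
rack [ 0.4923 -0.103   0.2555] [-0.0134 -0.1071  0.2555] 0.0044
pawlend [ 0.5225 -0.1749  0.1019] [ 0.0222 -0.1764  0.1019] 0.0429
```

Run:
```python
from h import *
t=cap('top');s=cap('scene')
def blobs(d,lo,hi,box,mn=8):
    h=cv2.cvtColor(d['frame'],cv2.COLOR_RGB2HSV); m=cv2.inRange(h,lo,hi)
    k=np.zeros_like(m);x0,y0,x1,y1=box;k[y0:y1,x0:x1]=m[y0:y1,x0:x1]
    n,l,st,c=cv2.connectedComponentsWithStats(k)
    return [(tuple(c[i].round(1)),st[i].tolist()) for i in range(1,n) if st[i][4]>=mn]
print('top yellow');B=blobs(t,(20,150,120),(34,255,255),(140,190,240,290))
for c,st in B: print(c,st,onz(t,*c,.061).round(4),onz(t,*c,.019).round(4))
print('scene yellow')
for c,st in blobs(s,(18,150,120),(34,255,255),(120,270,230,350)): print(c,st,onz(s,*c,.055).round(4),onz(s,*c,.019).round(4))
for z in (.25,.35,.45): print('bin',onz(t,115,168,z).round(3),onz(t,222,155,z).round(3))
print('pink',onz(t,187,257,.061))
```

```text
top yellow
(np.float64(151.0), np.float64(222.3)) [147, 218, 10, 10, 74] [0.5423 0.3661 0.061 ] [0.549  0.3796 0.019 ]
(np.float64(159.3), np.float64(261.0)) [155, 257, 10, 9, 74] [0.4397 0.3423 0.061 ] [0.4431 0.3551 0.019 ]
scene yellow
(np.float64(202.8), np.float64(289.5)) [193, 282, 21, 16, 287] [0.4998 0.2501 0.055 ] [0.5577 0.2247 0.019 ]
(np.float64(144.9), np.float64(301.0)) [134, 295, 23, 17, 228] [0.5335 0.366  0.055 ] [0.5934 0.3475 0.019 ]
(np.float64(173.6), np.float64(318.2)) [167, 312, 14, 13, 140] [0.4351 0.3466 0.055 ] [0.4892 0.3269 0.019 ]
bin [0.639 0.39  0.25 ] [0.666 0.146 0.25 ]
bin [0.612 0.35  0.35 ] [0.636 0.128 0.35 ]
bin [0.585 0.311 0.45 ] [0.607 0.11  0.45 ]
pink [0.44894197 0.27010577 0.061     ]
```

Run:
```python
from h import *
t=cap('top');s=cap('scene')
print(tri(t,(221,155),s,(200,157)), tri(t,(118,165),s,(88,182)))
print(sense()['joints'])
```

```text
(array([0.65624614, 0.14502921, 0.29285417]), np.float64(0.010815602823784886)) (array([0.64434255, 0.38728801, 0.28594271]), np.float64(0.03558107650806634))
[ 8.59791181e+01  2.20421502e+01  4.48767651e-01 -7.55792189e-04
 -6.84125067e+01 -1.48173155e+01]
```

```bash
cat >> h.py <<'E'
def rem(p):
    s=sense(); R=np.array(s['ee_rot']); d=R.T@(np.array(p)-s['tcp_pos'])/.025
    y=np.degrees(np.arctan2(R[1,0],R[0,0]))
    print('t',round(s['time_s'],2),'tcp',s['tcp_pos'].round(4),'yawx',y.round(2),'lift-tcp',toL(s['tcp_pos']).round(4),'units',d.round(2),'F',s['wrist_force'].round(1),'w',round(s['gripper_width'],3))
E
echo
```

Request:
servo_tool(deltas=[{"slide": [0, 0, -1], "spin": -0.9}, {"slide": [0, 0, -1], "spin": -0.9}, {"slide": [0, 0, -0.9], "spin": 0}, {"slide": [0, 0, 0], "spin": 0}], gripper=255)

```text
time_s: 0.9
tcp_pos: [0.2018, 0.5909, 0.2963]
ee_rot: [[0.998, -0.067, -0.0], [-0.067, -0.998, -0.003], [-0.0, 0.003, -1.0]]
wrist_force: [0.5, 0.2, 0.6]
gripper_width: 0.721
```

Run:
```python
from h import *
rem(toW([-.03,.01,.295]))
```

```text
t 0.9 tcp [0.2018 0.5909 0.2963] yawx -3.84 lift-tcp [-0.3563  0.5625  0.2963] units [12.84 22.23  0.12] F [0.5 0.2 0.6] w 0.721
```

Request:
servo_tool(deltas=[{"slide": [0.55, 1, 0], "spin": -0.07}, {"slide": [0.55, 1, 0], "spin": 0}, {"slide": [0.55, 1, 0], "spin": 0}, {"slide": [0.55, 1, 0], "spin": 0}, {"slide": [0.55, 1, 0], "spin": 0}, {"slide": [0.55, 1, 0], "spin": 0}, {"slide": [0.55, 1, 0], "spin": 0}, {"slide": [0.55, 1, 0], "spin": 0}, {"slide": [0.55, 1, 0], "spin": 0}, {"slide": [0.55, 1, 0], "spin": 0}])

```text
time_s: 1.9
tcp_pos: [0.3248, 0.3234, 0.2891]
ee_rot: [[0.999, -0.054, -0.007], [-0.054, -0.998, -0.011], [-0.006, 0.011, -1.0]]
wrist_force: [0.3, 0.4, -0.3]
gripper_width: 0.005
```

Run:
```python
from h import *
rem(toW([-.03,.01,.295]))
```

```text
t 1.9 tcp [0.3248 0.3234 0.2891] yawx -3.11 lift-tcp [-0.2131  0.3052  0.2891] units [ 7.06 11.97 -0.15] F [ 0.3  0.4 -0.3] w 0.005
```

Request:
servo_tool(deltas=[{"slide": [0.58, 1, 0], "spin": -0.1}, {"slide": [0.58, 1, 0], "spin": -0.1}, {"slide": [0.58, 1, 0], "spin": 0}, {"slide": [0.58, 1, 0], "spin": 0}, {"slide": [0.58, 1, 0], "spin": 0}, {"slide": [0.58, 1, 0], "spin": 0}, {"slide": [0.58, 1, 0], "spin": 0}, {"slide": [0.58, 1, 0], "spin": 0}, {"slide": [0.58, 1, 0], "spin": 0}, {"slide": [0.58, 1, 0], "spin": 0}])

```text
time_s: 2.9
tcp_pos: [0.4622, 0.0555, 0.2846]
ee_rot: [[1.0, -0.026, -0.014], [-0.026, -1.0, -0.012], [-0.013, 0.013, -1.0]]
wrist_force: [1.0, 0.3, 1.0]
gripper_width: 0.004
```

Run:
```python
from h import *
rem(toW([-.03,.01,.295]))
```

```text
t 2.9 tcp [0.4622 0.0555 0.2846] yawx -1.5 lift-tcp [-0.0556  0.0487  0.2846] units [ 0.94  1.6  -0.41] F [1.  0.3 1. ] w 0.004
```

Request:
servo_tool(deltas=[{"slide": [0.4, 0.8, -0.3], "spin": -0.36}, {"slide": [0.4, 0.8, 0], "spin": 0}, {"slide": [0, 0, 0], "spin": 0}])

```text
time_s: 3.2
tcp_pos: [0.4825, 0.0112, 0.2898]
ee_rot: [[1.0, 0.021, -0.018], [0.021, -1.0, -0.013], [-0.018, 0.013, -1.0]]
wrist_force: [-0.8, -0.4, 0.1]
gripper_width: 0.007
```

Run:
```python
from h import *
rem(toW([-.03,.01,.295])); print(sense()['ee_rot'].round(4))
```

```text
t 3.2 tcp [0.4825 0.0112 0.2898] yawx 1.19 lift-tcp [-0.032   0.006   0.2898] units [ 0.09 -0.15 -0.21] F [-0.8 -0.4  0.1] w 0.007
[[ 0.9996  0.021  -0.0179]
 [ 0.0207 -0.9997 -0.0133]
 [-0.0182  0.0129 -0.9998]]
```

Request:
servo_tool(deltas=[{"slide": [0, 0, -0.2], "spin": 0.7}, {"slide": [0.4, 0, 0], "spin": 0}, {"slide": [0.4, 0, 0], "spin": 0}, {"slide": [0.4, 0, 0], "spin": 0}, {"slide": [0.4, 0, 0], "spin": 0}, {"slide": [0.4, 0, 0], "spin": 0}, {"slide": [0.4, 0, 0], "spin": 0}, {"slide": [0.4, 0, 0], "spin": 0}, {"slide": [0.4, 0, 0], "spin": 0}, {"slide": [0.4, 0, 0], "spin": 0}])

```text
time_s: 4.2
tcp_pos: [0.5772, 0.0051, 0.2901]
ee_rot: [[0.997, -0.073, -0.024], [-0.074, -0.997, -0.014], [-0.023, 0.015, -1.0]]
wrist_force: [-0.5, 0.0, 0.8]
gripper_width: 0.011
```

Run:
```python
from h import *
rem(toW([.085,.01,.295])); print(sense()['ee_rot'].round(4))
cap('scene','s2.png');cap('wrist','w2.png')
```

```text
t 4.2 tcp [0.5772 0.0051 0.2901] yawx -4.23 lift-tcp [0.0629 0.0073 0.2901] units [ 0.88 -0.1  -0.22] F [-0.5  0.   0.8] w 0.011
[[ 0.997  -0.0734 -0.0241]
 [-0.0737 -0.9972 -0.0136]
 [-0.023   0.0154 -0.9996]]
```

View pics/s2.png

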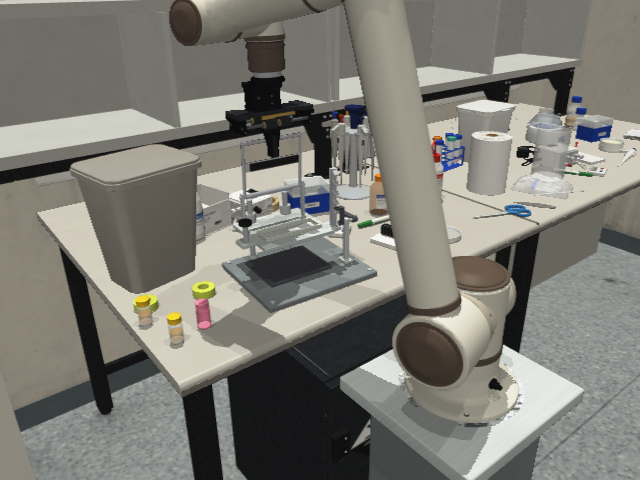

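Request:
servo_tool(deltas=[{"slide": [0.35, 0, -0.2], "spin": 0}, {"slide": [0.35, 0, 0], "spin": 0}, {"slide": [0.35, 0, 0], "spin": 0}, {"slide": [0.35, 0, 0], "spin": 0}, {"slide": [0, 0, 0], "spin": 0}])

```text
time_s: 4.8
tcp_pos: [0.6138, 0.0026, 0.2918]
ee_rot: [[0.997, -0.074, -0.027], [-0.074, -0.997, -0.013], [-0.026, 0.015, -1.0]]
wrist_force: [0.3, -0.4, -0.5]
gripper_width: 0.005
```

Request:
servo_tool(deltas=[{"slide": [-1, 0, -0.2], "spin": 0}, {"slide": [-1, 0, 0], "spin": 0}, {"slide": [-1, 0, 0], "spin": 0}, {"slide": [-1, 0, 0], "spin": 0}, {"slide": [-1, 0, 0], "spin": 0}, {"slide": [-1, 0, 0], "spin": 0}, {"slide": [0, 0, 0], "spin": 0}], gripper=80)

```text
time_s: 5.5
tcp_pos: [0.4612, 0.0142, 0.2998]
ee_rot: [[0.997, -0.075, -0.023], [-0.075, -0.997, -0.012], [-0.022, 0.014, -1.0]]
wrist_force: [0.0, 0.0, 0.1]
gripper_width: 0.559
```

Run:
```python
from h import *
rem([.439,.343,.2])
s=cap('scene','s3.png');t=cap('top','t3.png')
f=cv2.imread('pics/t3.png');g=cv2.imread('pics/s3.png')
cv2.imwrite('pics/t3z.png',cv2.resize(f[160:290,140:360],None,fx=3.6,fy=3.6,interpolation=cv2.INTER_CUBIC))
cv2.imwrite('pics/s3z.png',cv2.resize(g[130:310,220:470],None,fx=3.2,fy=3.2,interpolation=cv2.INTER_CUBIC))
```

```text
t 5.5 tcp [0.4612 0.0142 0.2998] yawx -4.31 lift-tcp [-0.0534  0.0074  0.2998] units [ -1.78 -13.1    3.86] F [0.  0.  0.1] w 0.559
```

View pics/t3z.png

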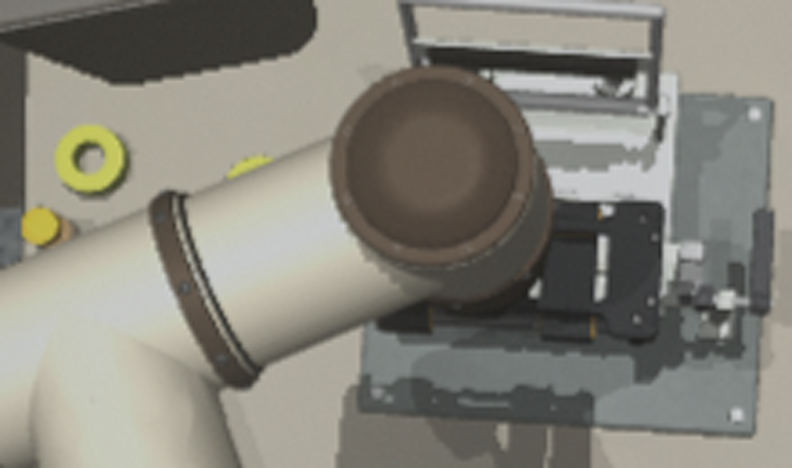

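View pics/s3z.png

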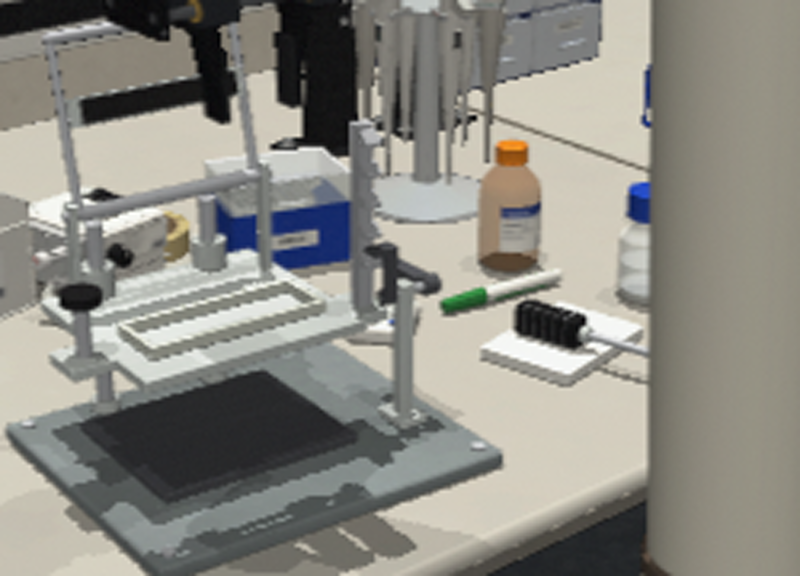

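Request:
servo_tool(deltas=[{"slide": [-0.15, -1, 0], "spin": 0}, {"slide": [-0.15, -1, 0], "spin": 0}, {"slide": [-0.15, -1, 0], "spin": 0}, {"slide": [-0.15, -1, 0], "spin": 0}, {"slide": [-0.15, -1, 0], "spin": 0}, {"slide": [-0.15, -1, 0.3], "spin": 0}, {"slide": [-0.15, -1, 0.4], "spin": 0}, {"slide": [-0.15, -1, 0.8], "spin": 0}, {"slide": [-0.15, -1, 1], "spin": 0}, {"slide": [-0.1, -1, 1], "spin": 0}])

```text
time_s: 6.6
tcp_pos: [0.4578, 0.278, 0.2091]
ee_rot: [[0.996, -0.083, -0.01], [-0.083, -0.996, -0.006], [-0.009, 0.007, -1.0]]
wrist_force: [0.5, -0.1, -0.2]
gripper_width: 0.684
```

Run:
```python
from h import *
rem([.439,.343,.2])
```

```text
t 6.6 tcp [0.4578 0.278  0.2091] yawx -4.79 lift-tcp [-0.0771  0.2702  0.2091] units [-0.96 -2.53  0.35] F [ 0.5 -0.1 -0.2] w 0.684
```

Request:
servo_tool(deltas=[{"slide": [-0.4, -0.9, 0], "spin": 0}, {"slide": [-0.35, -0.9, 0], "spin": 0}, {"slide": [-0.2, -0.6, 0.3], "spin": 0}, {"slide": [0, 0, 0], "spin": 0}], gripper=100)

```text
time_s: 7.0
tcp_pos: [0.4397, 0.3451, 0.1926]
ee_rot: [[0.996, -0.083, -0.017], [-0.083, -0.996, -0.015], [-0.015, 0.016, -1.0]]
wrist_force: [0.4, -0.6, -0.1]
gripper_width: 0.609
```

Run:
```python
from h import *
rem([.439,.343,.027])
w=cap('wrist','w3.png'); t=cap('top','t4.png')
print(proj(w,[.439,.343,.061]),proj(w,[.439,.343,.05]))
```

```text
t 7.0 tcp [0.4397 0.3451 0.1926] yawx -4.75 lift-tcp [-0.1003  0.3357  0.1926] units [ 0.08 -0.02  6.62] F [ 0.4 -0.6 -0.1] w 0.609
[315.97403803 224.64628764] [315.80586908 221.49484282]
```

View pics/w3.png

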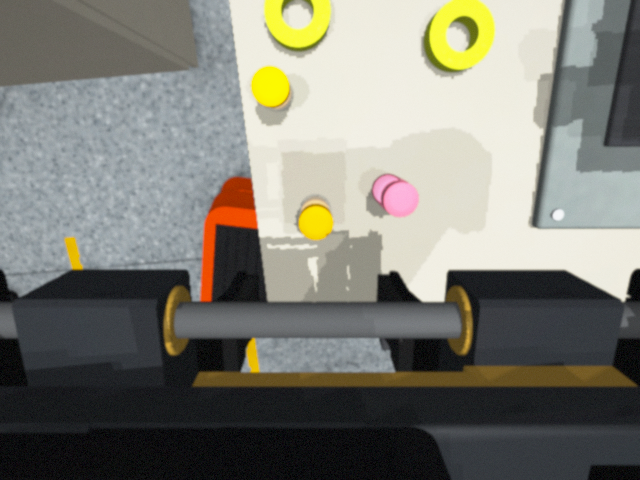

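Run:
```python
from h import *
w=cap('wrist')
h=cv2.cvtColor(w['frame'],cv2.COLOR_RGB2HSV); m=cv2.inRange(h,(20,150,180),(30,255,255)); m[260:]=0
n,l,st,c=cv2.connectedComponentsWithStats(m)
for i in range(1,n):
    if st[i][4]>30: print(c[i].round(1),st[i],onz(w,*c[i],.061).round(4),onz(w,*c[i],.019).round(4))
```

```text
[295.7  24.1] [ 264    0   64   48 1656] [0.5821 0.3436 0.061 ] [0.5924 0.3442 0.019 ]
[459.7  34. ] [ 428    0   64   70 2463] [0.5667 0.2302 0.061 ] [0.5749 0.2147 0.019 ]
[268.7  88.1] [ 250   68   38   41 1219] [0.5426 0.3669 0.061 ] [0.5473 0.3709 0.019 ]
[314.  222.4] [297 205  35  36 972] [0.4413 0.3431 0.061 ] [0.4316 0.3437 0.019 ]
[ 72.3 248.8] [ 65 238  15  22 221] [0.4368 0.5359 0.061 ] [0.4265 0.564  0.019 ]
```

Request:
servo_tool(deltas=[{"slide": [0.1, 0, 1], "spin": 0}, {"slide": [0, 0, 1], "spin": 0}, {"slide": [0, 0, 1], "spin": 0}, {"slide": [0, 0, 1], "spin": 0}, {"slide": [0, 0, 0.8], "spin": 0}, {"slide": [0, 0, 0], "spin": 0}])

```text
time_s: 7.75
tcp_pos: [0.4464, 0.3384, 0.076]
ee_rot: [[0.996, -0.092, -0.007], [-0.092, -0.996, -0.005], [-0.007, 0.006, -1.0]]
wrist_force: [-0.3, -1.1, 0.8]
gripper_width: 0.606
```

Run:
```python
from h import *
rem([.4405,.343,.027])
```

```text
t 7.75 tcp [0.4464 0.3384 0.076 ] yawx -5.27 lift-tcp [-0.0931  0.3295  0.076 ] units [-0.24 -0.17  1.96] F [-0.3 -1.1  0.8] w 0.606
```

Request:
servo_tool(deltas=[{"slide": [-0.24, -0.18, 0], "spin": 0}, {"slide": [0, 0, 0.7], "spin": 0}, {"slide": [0, 0, 0.7], "spin": 0}, {"slide": [0, 0, 0.5], "spin": 0}, {"slide": [0, 0, 0], "spin": 0}])

```text
time_s: 8.25
tcp_pos: [0.4442, 0.3467, 0.0348]
ee_rot: [[0.996, -0.093, 0.003], [-0.093, -0.996, 0.006], [0.002, -0.006, -1.0]]
wrist_force: [-0.5, -0.6, 0.3]
gripper_width: 0.609
```

Run:
```python
from h import *
rem([.4405,.343,.027])
```

```text
t 8.25 tcp [0.4442 0.3467 0.0348] yawx -5.34 lift-tcp [-0.0959  0.3376  0.0348] units [-0.13  0.16  0.31] F [-0.5 -0.6  0.3] w 0.609
```

Request:
servo_tool(deltas=[{"slide": [-0.13, 0.15, 0.3], "spin": 0}, {"slide": [0, 0, 0], "spin": 0}])

```text
time_s: 8.45
tcp_pos: [0.4411, 0.3441, 0.0286]
ee_rot: [[0.996, -0.093, 0.005], [-0.093, -0.996, 0.008], [0.004, -0.009, -1.0]]
wrist_force: [-0.0, -0.1, -0.3]
gripper_width: 0.608
```

Request:
servo_tool(deltas=[{"slide": [0, 0, 0], "spin": 0}, {"slide": [0, 0, 0], "spin": 0}, {"slide": [0, 0, 0], "spin": 0}, {"slide": [0, 0, 0], "spin": 0}, {"slide": [0, 0, 0], "spin": 0}, {"slide": [0, 0, 0], "spin": 0}], gripper=255)

```text
time_s: 9.05
tcp_pos: [0.442, 0.3452, 0.0307]
ee_rot: [[0.996, -0.092, 0.007], [-0.092, -0.996, 0.011], [0.006, -0.012, -1.0]]
wrist_force: [0.3, -0.1, -2.0]
gripper_width: 0.331
```

Run:
```python
from h import *
rem([.4405,.343,.027])
cap('wrist','w4.png')
```

```text
t 9.05 tcp [0.442  0.3452 0.0307] yawx -5.29 lift-tcp [-0.098   0.336   0.0307] units [-0.05  0.09  0.15] F [ 0.3 -0.1 -2. ] w 0.331
```

View pics/w4.png

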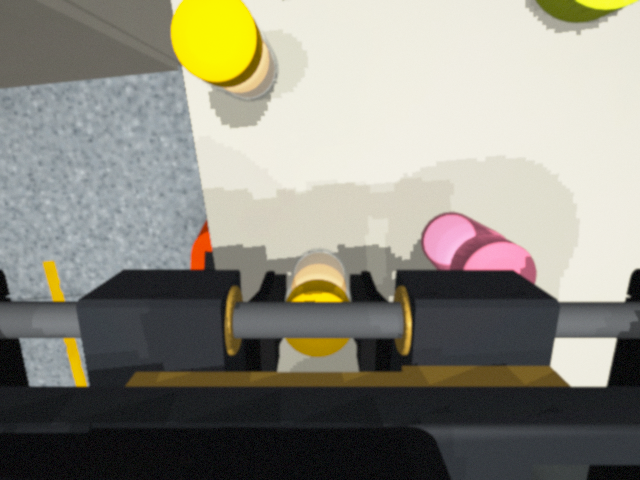

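Run:
```python
from h import *
s=cap('scene');t=cap('top')
f=cv2.imread('pics/s3.png');g=cv2.imread('pics/top0.png')
f=cv2.resize(f[130:310,220:470],None,fx=3.2,fy=3.2,interpolation=cv2.INTER_CUBIC)
g=cv2.resize(g[160:290,140:360],None,fx=3.6,fy=3.6,interpolation=cv2.INTER_CUBIC)
def dr(fl,xc,col):
    for z in (0,.01):
        q=[toW([xc+a,b,fl+z]) for a,b in [(-.022,-.07),(.022,-.07),(.022,.07),(-.022,.07)]]
        for img,d,x0,y0,k in ((f,s,220,130,3.2),(g,t,140,160,3.6)):
            p=np.array([[(u-x0+.5)*k-.5,(v-y0+.5)*k-.5] for u,v in (proj(d,w) for w in q)]).round().astype(np.int32)
            cv2.polylines(img,[p],True,col if z else tuple(c//2 for c in col),1)
dr(.111,.009,(0,0,255))
p=proj(s,toW([.02,.11,.163]));cv2.circle(f,(int((p[0]-220)*3.2),int((p[1]-130)*3.2)),3,(0,255,0),-1)
cv2.imwrite('pics/o1.png',f);cv2.imwrite('pics/o2.png',g)
```

```text
(no output)
```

View pics/o1.png

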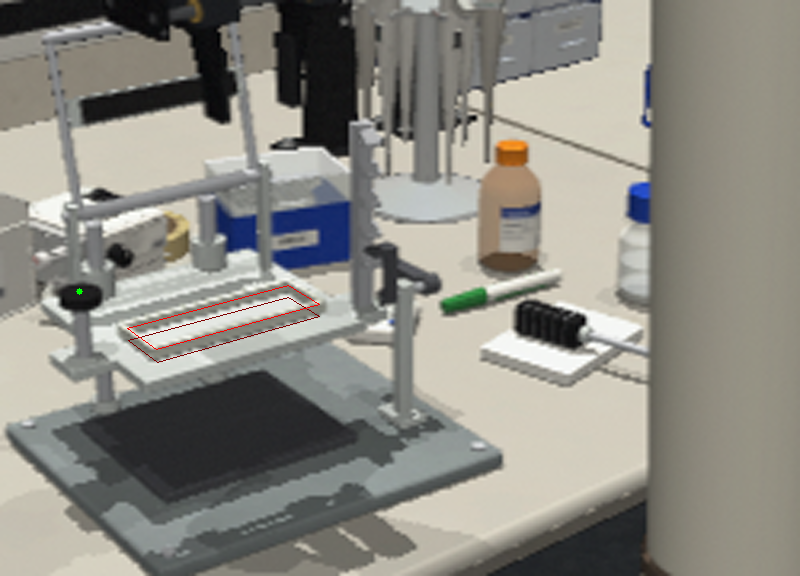

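View pics/o2.png

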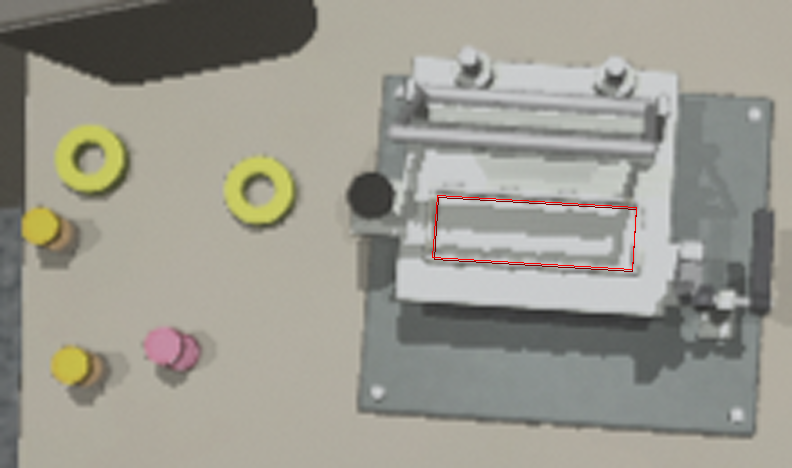

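Request:
servo_tool(deltas=[{"slide": [0, 0, -0.5], "spin": 0}, {"slide": [0, 0, -1], "spin": 0}, {"slide": [0, 0, -1], "spin": 0}, {"slide": [0, 0, -1], "spin": 0}, {"slide": [0, 0, -1], "spin": 0}, {"slide": [0, 0, -1], "spin": 0}, {"slide": [0, 0, -1], "spin": 0}, {"slide": [0, 0, -1], "spin": 0}, {"slide": [0, 0, -0.9], "spin": -0.1}, {"slide": [0, 0, 0], "spin": 0}])

```text
time_s: 10.2
tcp_pos: [0.4402, 0.3416, 0.2574]
ee_rot: [[0.997, -0.077, 0.011], [-0.077, -0.997, 0.014], [0.01, -0.015, -1.0]]
wrist_force: [1.0, 0.4, 0.6]
gripper_width: 0.326
```

Run:
```python
from h import *
rem(toW([.0095,.004,.24]));print(sense()['ee_rot'].round(4))
```

```text
t 10.2 tcp [0.4402 0.3416 0.2574] yawx -4.44 lift-tcp [-0.0995  0.3322  0.2574] units [ 4.36 13.14  0.55] F [1.  0.4 0.6] w 0.326
[[ 0.9969 -0.0773  0.0114]
 [-0.0775 -0.9969  0.0139]
 [ 0.0103 -0.0147 -0.9998]]
```

Request:
servo_tool(deltas=[{"slide": [0.3, 0.9, 0], "spin": 0}, {"slide": [0.3, 0.9, 0], "spin": 0}, {"slide": [0.3, 0.9, 0], "spin": 0}, {"slide": [0.3, 0.9, 0], "spin": 0}, {"slide": [0.3, 0.9, 0], "spin": 0}, {"slide": [0.3, 0.9, 0], "spin": 0}, {"slide": [0.3, 0.9, 0], "spin": 0}, {"slide": [0.3, 0.9, 0], "spin": 0}, {"slide": [0.3, 0.9, 0], "spin": 0}, {"slide": [0.3, 0.9, 0], "spin": 0}])

```text
time_s: 11.2
tcp_pos: [0.4936, 0.1027, 0.2518]
ee_rot: [[0.997, -0.075, 0.004], [-0.075, -0.997, 0.014], [0.003, -0.014, -1.0]]
wrist_force: [0.9, 0.5, -1.0]
gripper_width: 0.325
```

Run:
```python
from h import *
rem(toW([.0095,.004,.24]));print(sense()['ee_rot'].round(4))
```

```text
t 11.2 tcp [0.4936 0.1027 0.2518] yawx -4.3 lift-tcp [-0.0279  0.0982  0.2518] units [1.49 3.78 0.42] F [ 0.9  0.5 -1. ] w 0.325
[[ 0.9972 -0.0749  0.004 ]
 [-0.0749 -0.9971  0.0136]
 [ 0.0029 -0.0139 -0.9999]]
```

Request:
servo_tool(deltas=[{"slide": [0.37, 0.9, 0], "spin": 0}, {"slide": [0.37, 0.9, 0], "spin": 0}, {"slide": [0.37, 0.9, 0], "spin": 0}, {"slide": [0.35, 0.9, 0], "spin": 0}, {"slide": [0, 0, 0], "spin": 0}])

```text
time_s: 11.7
tcp_pos: [0.5209, 0.0036, 0.2481]
ee_rot: [[0.997, -0.079, -0.002], [-0.079, -0.997, 0.013], [-0.003, -0.013, -1.0]]
wrist_force: [0.2, 0.7, -0.7]
gripper_width: 0.323
```

Run:
```python
from h import *
rem(toW([.0095,.004,.155]));cap('scene','s5.png')
```

```text
t 11.7 tcp [0.5209 0.0036 0.2481] yawx -4.56 lift-tcp [0.0069 0.0014 0.2481] units [ 0.11 -0.06  3.73] F [ 0.2  0.7 -0.7] w 0.323
```

View pics/s5.png

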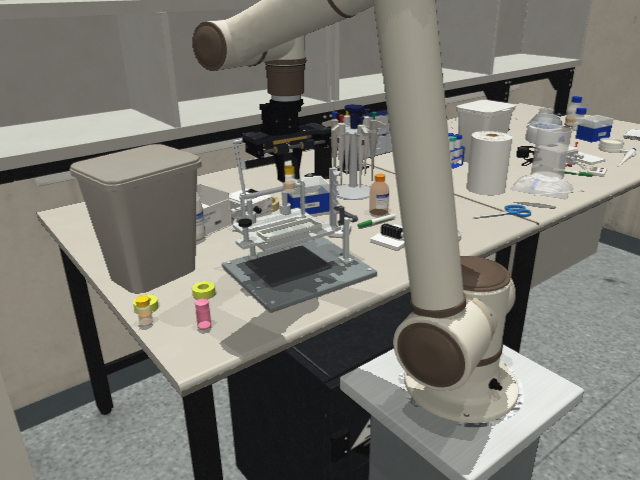

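Request:
servo_tool(deltas=[{"slide": [0.1, -0.1, 0.6], "spin": 0}, {"slide": [0, 0, 0.7], "spin": 0}, {"slide": [0, 0, 0.7], "spin": 0}, {"slide": [0, 0, 0.7], "spin": 0}, {"slide": [0, 0, 0], "spin": 0}])

```text
time_s: 12.25
tcp_pos: [0.5211, 0.0107, 0.1784]
ee_rot: [[0.997, -0.077, -0.003], [-0.077, -0.997, 0.015], [-0.004, -0.015, -1.0]]
wrist_force: [-0.5, 0.1, 0.2]
gripper_width: 0.324
```

Run:
```python
from h import *
rem(toW([.0095,.004,.143]))
cap('scene','a.png')
g=cv2.imread('pics/a.png');cv2.imwrite('pics/s6z.png',cv2.resize(g[110:310,200:450],None,fx=3.,fy=3.,interpolation=cv2.INTER_CUBIC))
```

```text
t 12.25 tcp [0.5211 0.0107 0.1784] yawx -4.44 lift-tcp [0.0065 0.0085 0.1784] units [0.12 0.2  1.41] F [-0.5  0.1  0.2] w 0.324
```

View pics/s6z.png

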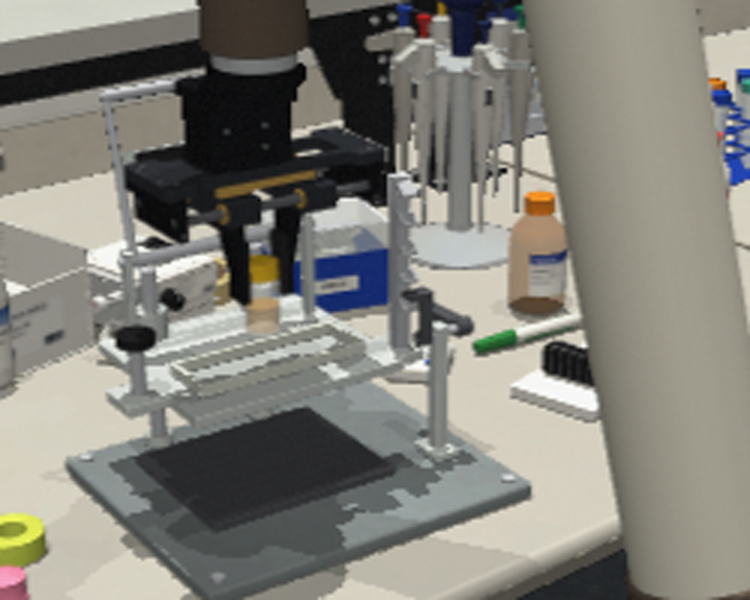

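Request:
servo_tool(deltas=[{"slide": [0.12, 0.18, 0], "spin": 0}, {"slide": [0, 0, 0.4], "spin": 0}, {"slide": [0, 0, 0.4], "spin": 0}, {"slide": [0, 0, 0.2], "spin": 0}, {"slide": [0, 0, 0], "spin": 0}])

```text
time_s: 12.8
tcp_pos: [0.5266, 0.0073, 0.1558]
ee_rot: [[0.997, -0.075, 0.006], [-0.076, -0.997, 0.016], [0.005, -0.017, -1.0]]
wrist_force: [0.2, -0.7, 0.1]
gripper_width: 0.323
```

Run:
```python
from h import *
rem(toW([.0095,.004,.143]))
```

```text
t 12.8 tcp [0.5266 0.0073 0.1558] yawx -4.33 lift-tcp [0.0123 0.0055 0.1558] units [-0.12  0.07  0.51] F [ 0.2 -0.7  0.1] w 0.323
```

Request:
servo_tool(deltas=[{"slide": [-0.1, 0.05, 0.2], "spin": 0}, {"slide": [0, 0, 0.2], "spin": 0}, {"slide": [0, 0, 0], "spin": 0}])

```text
time_s: 13.1
tcp_pos: [0.5242, 0.0062, 0.1456]
ee_rot: [[0.997, -0.075, 0.007], [-0.075, -0.997, 0.016], [0.005, -0.017, -1.0]]
wrist_force: [1.0, 0.3, 0.3]
gripper_width: 0.326
```

Request:
servo_tool(deltas=[{"slide": [0, 0, 0.15], "spin": 0}, {"slide": [0, 0, 0], "spin": 0}])

```text
time_s: 13.3
tcp_pos: [0.5246, 0.0062, 0.143]
ee_rot: [[0.997, -0.075, 0.008], [-0.075, -0.997, 0.016], [0.007, -0.016, -1.0]]
wrist_force: [-0.2, -0.4, -0.1]
gripper_width: 0.325
```

Request:
servo_tool(deltas=[{"slide": [0, 0, 0.15], "spin": 0}, {"slide": [0, 0, 0], "spin": 0}])

```text
time_s: 13.5
tcp_pos: [0.5254, 0.0063, 0.1403]
ee_rot: [[0.997, -0.074, 0.01], [-0.074, -0.997, 0.016], [0.009, -0.017, -1.0]]
wrist_force: [0.7, 0.0, 0.3]
gripper_width: 0.33
```

Request:
servo_tool(deltas=[{"slide": [-0.05, 0, 0.1], "spin": 0}, {"slide": [0, 0, 0], "spin": 0}])

```text
time_s: 13.7
tcp_pos: [0.5257, 0.0065, 0.1388]
ee_rot: [[0.997, -0.073, 0.014], [-0.073, -0.997, 0.016], [0.013, -0.017, -1.0]]
wrist_force: [-1.2, -0.0, 0.6]
gripper_width: 0.326
```

Request:
servo_tool(deltas=[{"slide": [0, 0, 0.1], "spin": 0}, {"slide": [0, 0, 0], "spin": 0}])

```text
time_s: 13.9
tcp_pos: [0.5263, 0.0066, 0.1386]
ee_rot: [[0.997, -0.072, 0.016], [-0.073, -0.997, 0.015], [0.015, -0.017, -1.0]]
wrist_force: [-0.9, 0.0, 0.5]
gripper_width: 0.326
```

Run:
```python
from h import *
rem(toW([.0095,.004,.143]))
cap('scene','a.png')
g=cv2.imread('pics/a.png');cv2.imwrite('pics/s7z.png',cv2.resize(g[160:280,220:370],None,fx=5.,fy=5.,interpolation=cv2.INTER_CUBIC))
```

```text
t 13.9 tcp [0.5263 0.0066 0.1386] yawx -4.16 lift-tcp [0.012  0.0048 0.1386] units [-0.1   0.03 -0.18] F [-0.9  0.   0.5] w 0.326
```

View pics/s7z.png

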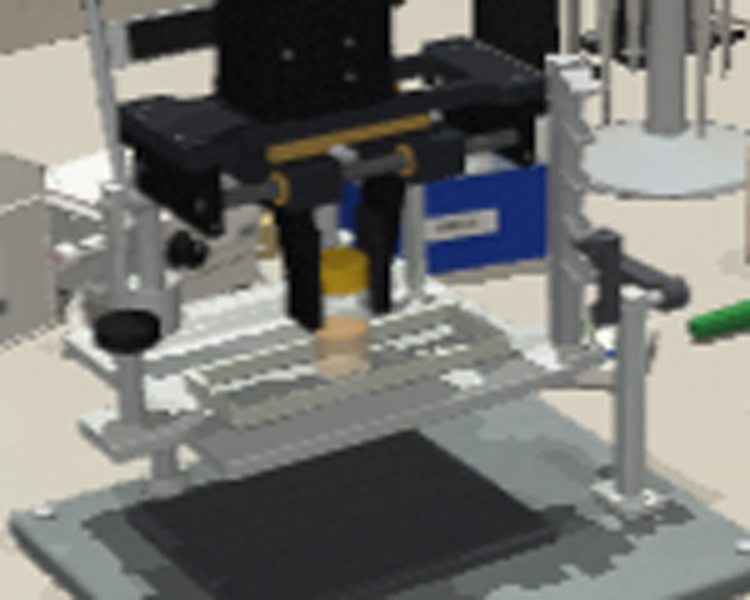

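Run:
```python
from h import *
s=cap('scene')
c=toW([.0,.0048,0])
for x in (.003,.008,.012):
  for zz in (.1085,.1695):
    print(x,zz,[ (( proj(s,toW([x,.0048,zz]))-np.array([220,160]))*5).round(0)])
```

```text
0.003 0.1085 [array([348., 372.])]
0.003 0.1695 [array([343., 254.])]
0.008 0.1085 [array([342., 368.])]
0.008 0.1695 [array([338., 250.])]
0.012 0.1085 [array([338., 365.])]
0.012 0.1695 [array([333., 248.])]
```

Request:
servo_tool(deltas=[{"slide": [0, 0, 0], "spin": 0}, {"slide": [0, 0, 0], "spin": 0}, {"slide": [0, 0, 0], "spin": 0}], gripper=122)

```text
time_s: 14.3
tcp_pos: [0.526, 0.0066, 0.1371]
ee_rot: [[0.997, -0.073, 0.015], [-0.073, -0.997, 0.016], [0.014, -0.017, -1.0]]
wrist_force: [-0.4, 0.3, -0.2]
gripper_width: 0.484
```

Request:
servo_tool(deltas=[{"slide": [0, 0, -0.4], "spin": 0}, {"slide": [0, 0, -0.7], "spin": 0}, {"slide": [0, 0, -1], "spin": 0}, {"slide": [0, 0, -1], "spin": 0}, {"slide": [0, 0, -1], "spin": 0}, {"slide": [0, 0, -1], "spin": 0}, {"slide": [0, 0, 0], "spin": 0}])

```text
time_s: 15.0
tcp_pos: [0.5235, 0.004, 0.2706]
ee_rot: [[0.997, -0.073, 0.012], [-0.073, -0.997, 0.014], [0.011, -0.015, -1.0]]
wrist_force: [0.1, 0.4, 0.4]
gripper_width: 0.522
```

Run:
```python
from h import *
rem([.542,.3665,.24])
cap('scene','a.png');cap('wrist','w7.png')
g=cv2.imread('pics/a.png');cv2.imwrite('pics/s8z.png',cv2.resize(g[160:280,220:370],None,fx=5.,fy=5.,interpolation=cv2.INTER_CUBIC))
```

```text
t 15.0 tcp [0.5235 0.004  0.2706] yawx -4.2 lift-tcp [0.0095 0.002  0.2706] units [ -0.34 -14.5    1.44] F [0.1 0.4 0.4] w 0.522
```

View pics/s8z.png

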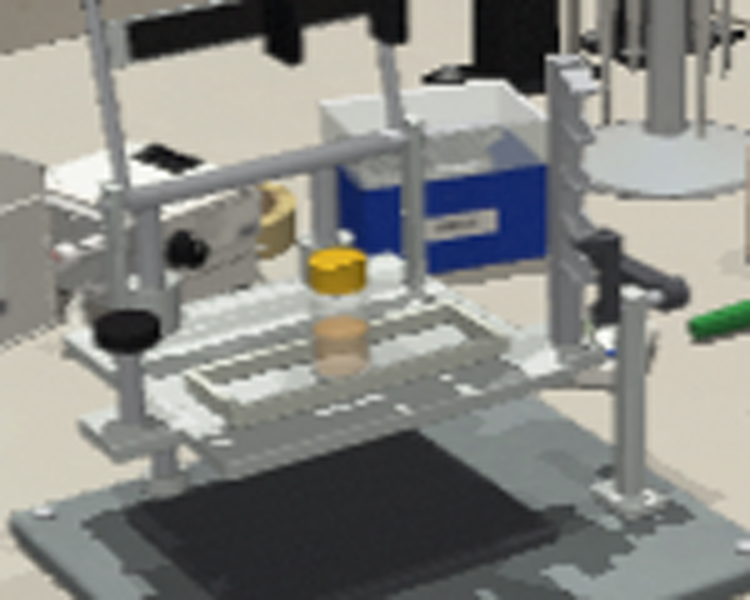

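View pics/w7.png

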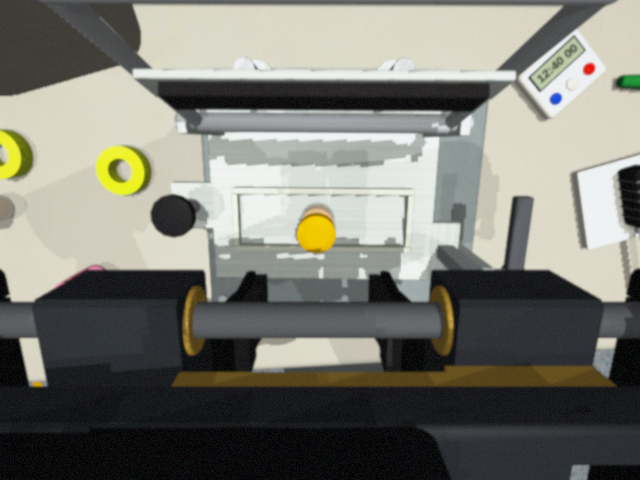

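Request:
servo_tool(deltas=[{"slide": [-0.02, -0.95, 0], "spin": 0}, {"slide": [-0.02, -0.95, 0], "spin": 0}, {"slide": [-0.02, -0.95, 0], "spin": 0}, {"slide": [-0.02, -0.95, 0], "spin": 0}, {"slide": [-0.02, -0.95, 0], "spin": 0}, {"slide": [-0.02, -0.95, 0], "spin": 0}, {"slide": [-0.02, -0.95, 0], "spin": 0}, {"slide": [-0.02, -0.95, 0.3], "spin": 0}, {"slide": [-0.02, -0.95, 0.5], "spin": 0}, {"slide": [-0.02, -0.95, 0.6], "spin": 0}], gripper=100)

```text
time_s: 16.1
tcp_pos: [0.5283, 0.2456, 0.222]
ee_rot: [[0.997, -0.081, -0.017], [-0.081, -0.997, 0.005], [-0.017, -0.004, -1.0]]
wrist_force: [0.5, 0.0, 0.4]
gripper_width: 0.606
```

Run:
```python
from h import *
rem([.542,.3665,.2])
```

```text
t 16.1 tcp [0.5283 0.2456 0.222 ] yawx -4.64 lift-tcp [-0.0042  0.2433  0.222 ] units [ 0.17 -4.86  0.9 ] F [0.5 0.  0.4] w 0.606
```

Request:
servo_tool(deltas=[{"slide": [0.03, -0.85, 0.2], "spin": 0}, {"slide": [0.03, -0.85, 0.2], "spin": 0}, {"slide": [0.03, -0.85, 0.2], "spin": 0}, {"slide": [0.03, -0.85, 0.2], "spin": 0}, {"slide": [0.03, -0.85, 0.2], "spin": 0}, {"slide": [0.03, -0.6, 0.2], "spin": 0}, {"slide": [0, 0, 0], "spin": 0}])

```text
time_s: 16.8
tcp_pos: [0.5412, 0.3764, 0.1845]
ee_rot: [[0.997, -0.079, -0.024], [-0.079, -0.997, -0.0], [-0.024, 0.002, -1.0]]
wrist_force: [-0.6, 0.2, 0.4]
gripper_width: 0.609
```

Run:
```python
from h import *
rem([.542,.3665,.1]); w=cap('wrist','w8.png')
h=cv2.cvtColor(w['frame'],cv2.COLOR_RGB2HSV); m=cv2.inRange(h,(20,150,180),(30,255,255)); m[262:]=0
n,l,st,c=cv2.connectedComponentsWithStats(m)
for i in range(1,n):
    if st[i][4]>30: print(c[i].round(1),st[i],onz(w,*c[i],.061).round(4),onz(w,*c[i],.019).round(4))
```

```text
t 16.8 tcp [0.5412 0.3764 0.1845] yawx -4.55 lift-tcp [-0.0014  0.3747  0.1845] units [0.14 0.38 3.38] F [-0.6  0.2  0.4] w 0.609
[348.8 128.7] [ 319  108   62   48 1451] [0.6098 0.347  0.061 ] [0.6095 0.3436 0.019 ]
[516.6 154.3] [ 485  129   51   61 1240] [0.5823 0.2265 0.061 ] [0.5779 0.2054 0.019 ]
[326.6 220. ] [ 309  202   36   37 1007] [0.5445 0.3676 0.061 ] [0.5346 0.3673 0.019 ]
```

View pics/w8.png

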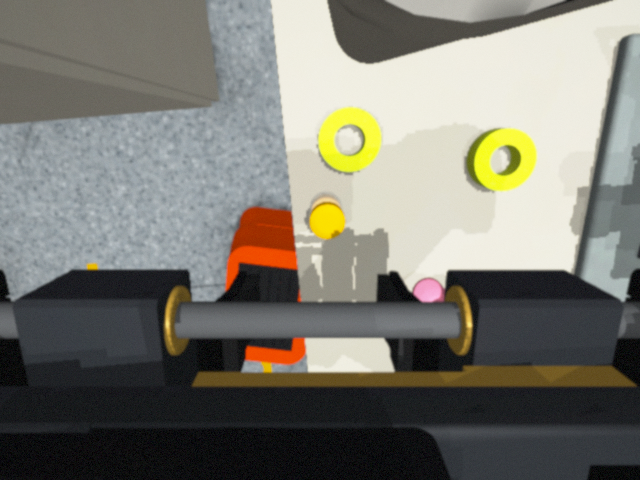

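Request:
servo_tool(deltas=[{"slide": [0.17, 0.37, 0], "spin": 0}, {"slide": [0, 0, 1], "spin": 0}, {"slide": [0, 0, 1], "spin": 0}, {"slide": [0, 0, 1], "spin": 0}, {"slide": [0, 0, 0.9], "spin": 0}, {"slide": [0, 0, 0], "spin": 0}])

```text
time_s: 17.45
tcp_pos: [0.5459, 0.3591, 0.0902]
ee_rot: [[0.996, -0.086, -0.018], [-0.086, -0.996, 0.004], [-0.018, -0.002, -1.0]]
wrist_force: [-0.4, -0.6, 0.5]
gripper_width: 0.61
```

Run:
```python
from h import *
rem([.543,.367,.028])
```

```text
t 17.45 tcp [0.5459 0.3591 0.0902] yawx -4.91 lift-tcp [0.0045 0.3578 0.0902] units [-0.1  -0.3   2.49] F [-0.4 -0.6  0.5] w 0.61
```

Request:
servo_tool(deltas=[{"slide": [-0.1, -0.3, 0], "spin": 0}, {"slide": [0, 0, 0.7], "spin": 0}, {"slide": [0, 0, 0.7], "spin": 0}, {"slide": [0, 0, 0.5], "spin": 0}, {"slide": [0, 0, 0.2], "spin": 0}, {"slide": [0, 0, 0], "spin": 0}])

```text
time_s: 18.05
tcp_pos: [0.5488, 0.3696, 0.0468]
ee_rot: [[0.996, -0.087, -0.005], [-0.087, -0.996, 0.014], [-0.006, -0.014, -1.0]]
wrist_force: [-0.0, -0.2, 0.6]
gripper_width: 0.61
```

Run:
```python
from h import *
rem([.543,.367,.028])
```

```text
t 18.05 tcp [0.5488 0.3696 0.0468] yawx -4.98 lift-tcp [0.0066 0.3685 0.0468] units [-0.22  0.14  0.75] F [-0.  -0.2  0.6] w 0.61
```

Request:
servo_tool(deltas=[{"slide": [-0.22, 0.14, 0.2], "spin": 0}, {"slide": [0, 0, 0.3], "spin": 0}, {"slide": [0, 0, 0.2], "spin": 0}, {"slide": [0, 0, 0], "spin": 0}])

```text
time_s: 18.45
tcp_pos: [0.5434, 0.3676, 0.0304]
ee_rot: [[0.996, -0.086, -0.002], [-0.086, -0.996, 0.017], [-0.003, -0.017, -1.0]]
wrist_force: [-0.8, -0.3, 0.6]
gripper_width: 0.606
```

Run:
```python
from h import *
rem([.543,.367,.028])
```

```text
t 18.45 tcp [0.5434 0.3676 0.0304] yawx -4.95 lift-tcp [0.0014 0.3661 0.0304] units [-0.01  0.03  0.1 ] F [-0.8 -0.3  0.6] w 0.606
```

Close and lift.

Request:
servo_tool(deltas=[{"slide": [0, 0, 0], "spin": 0}, {"slide": [0, 0, 0], "spin": 0}, {"slide": [0, 0, 0], "spin": 0}, {"slide": [0, 0, 0], "spin": 0}, {"slide": [0, 0, 0], "spin": 0}, {"slide": [0, 0, 0], "spin": 0}], gripper=255)

```text
time_s: 19.05
tcp_pos: [0.5439, 0.368, 0.0309]
ee_rot: [[0.996, -0.086, -0.001], [-0.086, -0.996, 0.018], [-0.002, -0.018, -1.0]]
wrist_force: [-0.3, -0.3, -0.1]
gripper_width: 0.326
```

Request:
servo_tool(deltas=[{"slide": [0, 0, -0.5], "spin": 0}, {"slide": [0, 0, -1], "spin": 0}, {"slide": [0, 0, -1], "spin": 0}, {"slide": [0, 0, -1], "spin": 0}, {"slide": [0, 0, -1], "spin": 0}, {"slide": [0, 0, -1], "spin": 0}, {"slide": [0, 0, -1], "spin": 0}, {"slide": [0, 0, -1], "spin": 0}, {"slide": [0, 0, -0.9], "spin": -0.06}, {"slide": [0, 0, 0], "spin": 0}])

```text
time_s: 20.05
tcp_pos: [0.5443, 0.3631, 0.2586]
ee_rot: [[0.997, -0.077, 0.005], [-0.077, -0.997, 0.021], [0.003, -0.021, -1.0]]
wrist_force: [0.1, 0.7, 0.2]
gripper_width: 0.324
```

Run:
```python
from h import *
rem(toW([.009,.055,.24]))
```

```text
t 20.05 tcp [0.5443 0.3631 0.2586] yawx -4.43 lift-tcp [0.0026 0.3617 0.2586] units [ 0.26 12.28  0.49] F [0.1 0.7 0.2] w 0.324
```

Request:
servo_tool(deltas=[{"slide": [0.02, 0.9, 0], "spin": 0}, {"slide": [0.02, 0.9, 0], "spin": 0}, {"slide": [0.02, 0.9, 0], "spin": 0}, {"slide": [0.02, 0.9, 0], "spin": 0}, {"slide": [0.02, 0.9, 0], "spin": 0}, {"slide": [0.02, 0.9, 0], "spin": 0}, {"slide": [0.02, 0.9, 0], "spin": 0}, {"slide": [0.02, 0.9, 0], "spin": 0}, {"slide": [0.02, 0.9, 0], "spin": 0}, {"slide": [0.02, 0.9, 0], "spin": 0}])

```text
time_s: 21.05
tcp_pos: [0.5272, 0.129, 0.2515]
ee_rot: [[0.997, -0.075, 0.0], [-0.075, -0.997, 0.021], [-0.001, -0.021, -1.0]]
wrist_force: [0.3, -0.5, -0.4]
gripper_width: 0.32
```

Run:
```python
from h import *
rem(toW([.009,.055,.24]))
```

```text
t 21.05 tcp [0.5272 0.129  0.2515] yawx -4.28 lift-tcp [0.0036 0.1269 0.2515] units [0.21 2.89 0.4 ] F [ 0.3 -0.5 -0.4] w 0.32
```

Request:
servo_tool(deltas=[{"slide": [0.1, 0.9, 0], "spin": 0}, {"slide": [0.1, 0.9, 0], "spin": 0}, {"slide": [0.02, 0.8, 0], "spin": 0}, {"slide": [0, 0, 0], "spin": 0}])

```text
time_s: 21.45
tcp_pos: [0.5251, 0.057, 0.2493]
ee_rot: [[0.997, -0.078, -0.002], [-0.078, -0.997, 0.021], [-0.004, -0.02, -1.0]]
wrist_force: [0.1, 0.4, 0.1]
gripper_width: 0.327
```

Run:
```python
from h import *
rem(toW([.009,.055,.18]));cap('wrist','w9.png')
```

```text
t 21.45 tcp [0.5251 0.057  0.2493] yawx -4.49 lift-tcp [0.007  0.055  0.2493] units [0.09 0.05 2.77] F [0.1 0.4 0.1] w 0.327
```

View pics/w9.png

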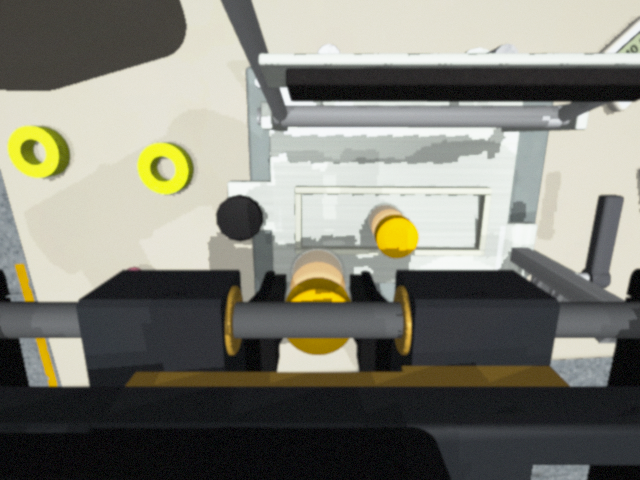

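Request:
servo_tool(deltas=[{"slide": [0.08, 0.15, 0.6], "spin": 0}, {"slide": [0, 0, 0.7], "spin": 0}, {"slide": [0, 0, 0.7], "spin": 0}, {"slide": [0, 0, 0.7], "spin": 0}, {"slide": [0, 0, 0], "spin": 0}])

```text
time_s: 22.0
tcp_pos: [0.5273, 0.0575, 0.1802]
ee_rot: [[0.997, -0.076, 0.001], [-0.076, -0.997, 0.023], [-0.001, -0.023, -1.0]]
wrist_force: [-0.2, -0.2, -0.5]
gripper_width: 0.325
```

Run:
```python
from h import *
rem(toW([.009,.052,.139]))
```

```text
t 22.0 tcp [0.5273 0.0575 0.1802] yawx -4.35 lift-tcp [0.0091 0.0557 0.1802] units [-0.    0.18  1.64] F [-0.2 -0.2 -0.5] w 0.325
```

Request:
servo_tool(deltas=[{"slide": [0, 0.18, 0], "spin": 0}, {"slide": [0, 0, 0.4], "spin": 0}, {"slide": [0, 0, 0.4], "spin": 0}, {"slide": [0, 0, 0.2], "spin": 0}, {"slide": [0, 0, 0], "spin": 0}])

```text
time_s: 22.5
tcp_pos: [0.5285, 0.0546, 0.1555]
ee_rot: [[0.997, -0.074, 0.005], [-0.074, -0.997, 0.024], [0.003, -0.024, -1.0]]
wrist_force: [-0.5, 0.9, 0.3]
gripper_width: 0.327
```

Run:
```python
from h import *
rem(toW([.009,.052,.139]))
cap('scene','a.png')
g=cv2.imread('pics/a.png');cv2.imwrite('pics/s9z.png',cv2.resize(g[160:280,220:370],None,fx=5.,fy=5.,interpolation=cv2.INTER_CUBIC))
```

```text
t 22.5 tcp [0.5285 0.0546 0.1555] yawx -4.25 lift-tcp [0.0105 0.0529 0.1555] units [-0.06  0.05  0.66] F [-0.5  0.9  0.3] w 0.327
```

View pics/s9z.png

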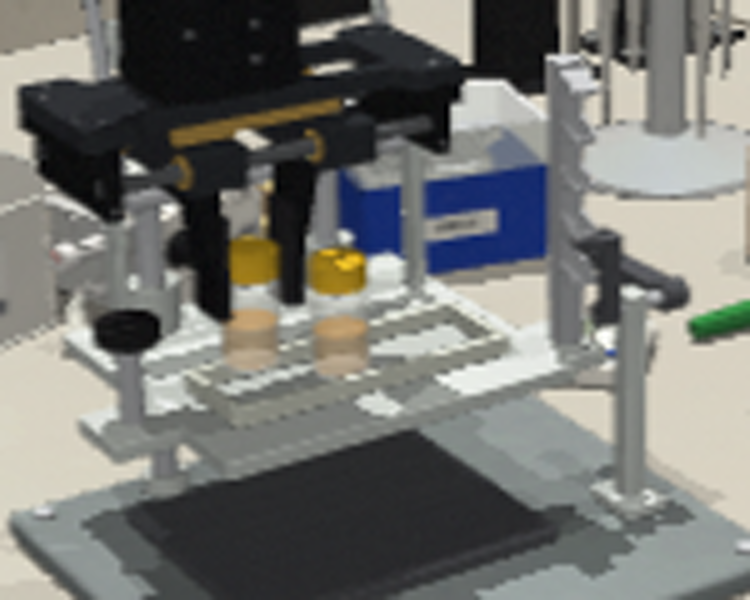

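Request:
servo_tool(deltas=[{"slide": [-0.05, 0.05, 0.2], "spin": 0}, {"slide": [0, 0, 0.2], "spin": 0}, {"slide": [0, 0, 0.1], "spin": 0}, {"slide": [0, 0, 0], "spin": 0}])

```text
time_s: 22.95
tcp_pos: [0.5278, 0.0538, 0.143]
ee_rot: [[0.997, -0.074, 0.007], [-0.074, -0.997, 0.024], [0.005, -0.025, -1.0]]
wrist_force: [0.3, -0.2, -0.7]
gripper_width: 0.32
```

Request:
servo_tool(deltas=[{"slide": [0, 0, 0.12], "spin": 0}, {"slide": [0, 0, 0], "spin": 0}])

```text
time_s: 23.15
tcp_pos: [0.5279, 0.0539, 0.1398]
ee_rot: [[0.997, -0.074, 0.007], [-0.074, -0.997, 0.024], [0.006, -0.025, -1.0]]
wrist_force: [0.8, -0.3, 0.0]
gripper_width: 0.325
```

Run:
```python
from h import *
rem(toW([.009,.052,.139]))
```

```text
t 23.15 tcp [0.5279 0.0539 0.1398] yawx -4.24 lift-tcp [0.01   0.0521 0.1398] units [-0.04  0.01  0.03] F [ 0.8 -0.3  0. ] w 0.325
```

Request:
servo_tool(deltas=[{"slide": [0, 0, 0.05], "spin": 0}, {"slide": [0, 0, 0], "spin": 0}, {"slide": [0, 0, 0], "spin": 0}, {"slide": [0, 0, 0], "spin": 0}], gripper=137)

```text
time_s: 23.55
tcp_pos: [0.5284, 0.0541, 0.1389]
ee_rot: [[0.997, -0.074, 0.009], [-0.074, -0.997, 0.025], [0.007, -0.025, -1.0]]
wrist_force: [0.1, 0.4, 0.8]
gripper_width: 0.454
```

Request:
servo_tool(deltas=[{"slide": [0, 0, -0.3], "spin": 0}, {"slide": [0, 0, -0.6], "spin": 0}, {"slide": [0, 0, -1], "spin": 0}, {"slide": [0, 0, -1], "spin": 0}, {"slide": [0, 0, -1], "spin": 0}, {"slide": [0, 0, -1], "spin": 0}, {"slide": [0, 0, 0], "spin": 0}])

```text
time_s: 24.25
tcp_pos: [0.5274, 0.0504, 0.2695]
ee_rot: [[0.997, -0.073, 0.01], [-0.073, -0.997, 0.024], [0.009, -0.024, -1.0]]
wrist_force: [0.5, 0.1, 0.8]
gripper_width: 0.463
```

Run:
```python
from h import *
rem(toW([.009,.052,.139]))
cap('scene','a.png');cap('wrist','w10.png');cap('top','t10.png')
g=cv2.imread('pics/a.png');cv2.imwrite('pics/s10z.png',cv2.resize(g[110:280,210:370],None,fx=4.,fy=4.,interpolation=cv2.INTER_CUBIC)[:590])
```

```text
t 24.25 tcp [0.5274 0.0504 0.2695] yawx -4.21 lift-tcp [0.0098 0.0486 0.2695] units [-0.08 -0.01  5.22] F [0.5 0.1 0.8] w 0.463
```

View pics/s10z.png

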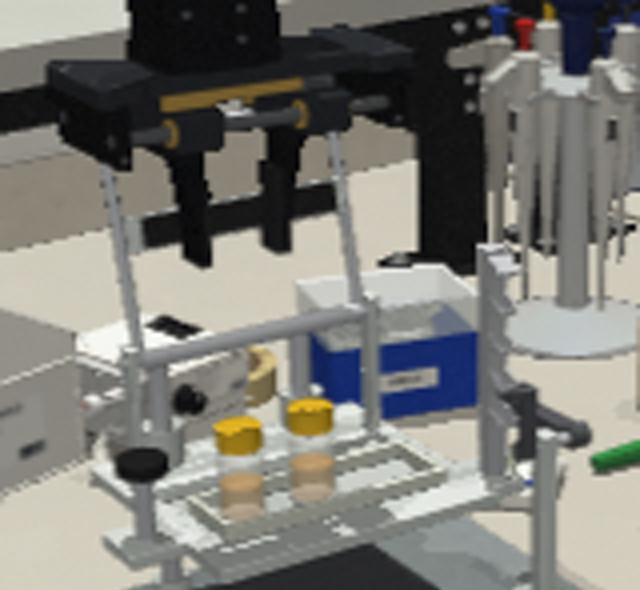

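View pics/w10.png

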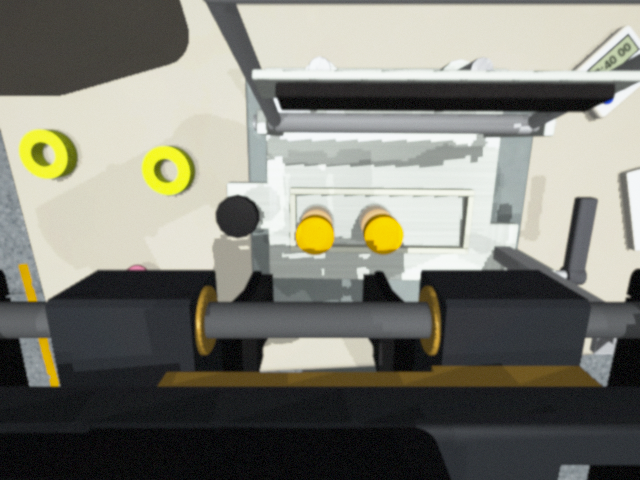

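Request:
servo_tool(deltas=[{"slide": [0, 0.4, -0.8], "spin": 0}, {"slide": [0, 0.5, -1], "spin": 0}, {"slide": [0, 0.5, -1], "spin": 0}, {"slide": [0, 0.5, -0.4], "spin": 0}, {"slide": [0, 0, 0], "spin": 0}], gripper=255)

```text
time_s: 24.9
tcp_pos: [0.5182, -0.0007, 0.3384]
ee_rot: [[0.997, -0.074, -0.015], [-0.073, -0.997, 0.019], [-0.017, -0.017, -1.0]]
wrist_force: [-0.7, -0.2, -1.1]
gripper_width: 0.095
```

Run:
```python
from h import *
rem(toW([.155,.0,.345]))
EOF
```

```text
t 24.9 tcp [ 0.5182 -0.0007  0.3384] yawx -4.2 lift-tcp [ 0.0045 -0.0031  0.3384] units [ 6.01 -0.11 -0.36] F [-0.7 -0.2 -1.1] w 0.095Traceback (most recent call last):
  File "<stdin>", line 3, in <module>
NameError: name 'EOF' is not defined
```

Request:
servo_tool(deltas=[{"slide": [0.3, 0, -0.6], "spin": 0}, {"slide": [0.9, 0, -0.1], "spin": 0}, {"slide": [0.9, 0, -0.1], "spin": 0}, {"slide": [0.9, 0, -0.1], "spin": 0}, {"slide": [0.9, 0, -0.1], "spin": 0}, {"slide": [0.9, 0, 0], "spin": 0}, {"slide": [0.9, 0, 0], "spin": 0}, {"slide": [0.4, 0, 0], "spin": 0}, {"slide": [0, 0, 0], "spin": 0}])

```text
time_s: 25.8
tcp_pos: [0.6712, -0.0099, 0.3399]
ee_rot: [[0.996, -0.074, -0.046], [-0.073, -0.997, 0.02], [-0.047, -0.016, -0.999]]
wrist_force: [0.0, 0.0, -0.1]
gripper_width: 0.004
```

Run:
```python
from h import *
rem(toW([.155,.0,.29]))
cap('scene','a.png')
g=cv2.imread('pics/a.png');cv2.imwrite('pics/s11z.png',cv2.resize(g[80:280,210:370],None,fx=3.,fy=3.,interpolation=cv2.INTER_CUBIC)[:590])
```

```text
t 25.8 tcp [ 0.6712 -0.0099  0.3399] yawx -4.2 lift-tcp [ 0.1578 -0.0005  0.3399] units [-0.02  0.01  2.  ] F [ 0.   0.  -0.1] w 0.004
```

View pics/s11z.png

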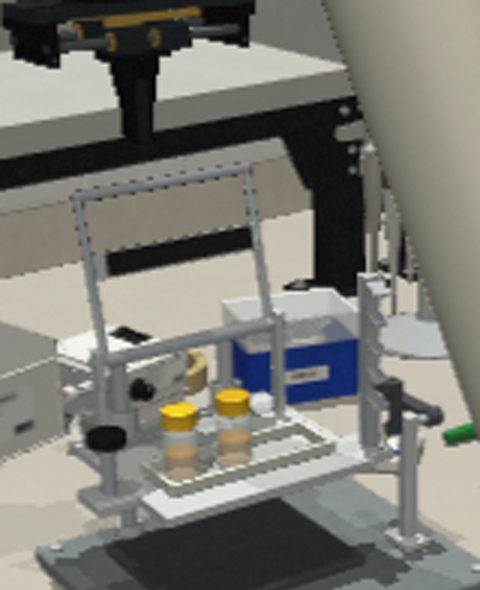

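Run:
```python
from h import *
s=cap('scene')
for a in (1.7,1.8,1.9):
  p=[((proj(s,toW([.083-.13*np.cos(a),y,.188+.13*np.sin(a)]))-[210,80])*3).round(0) for y in (.075,-.075)]; print(a,p)
```

```text
1.7 [array([ 86., 195.]), array([254., 165.])]
1.8 [array([ 78., 194.]), array([246., 165.])]
1.9 [array([ 72., 195.]), array([238., 166.])]
```

Request:
servo_tool(deltas=[{"slide": [0, 0, 0.7], "spin": 0}, {"slide": [0, 0, 0.8], "spin": 0}, {"slide": [0, 0, 0.6], "spin": 0}, {"slide": [0, 0, 0], "spin": 0}])

```text
time_s: 26.3
tcp_pos: [0.6643, -0.0083, 0.2905]
ee_rot: [[0.997, -0.072, -0.041], [-0.072, -0.997, 0.021], [-0.043, -0.018, -0.999]]
wrist_force: [-0.3, 0.4, -0.4]
gripper_width: 0.004
```

Request:
servo_tool(deltas=[{"slide": [-0.5, 0, 0], "spin": 0}, {"slide": [-0.5, 0, 0], "spin": 0}, {"slide": [-0.5, 0, 0], "spin": 0}, {"slide": [-0.5, 0, 0], "spin": 0}, {"slide": [-0.5, 0, 0], "spin": 0}, {"slide": [-0.5, 0, 0], "spin": 0}, {"slide": [0, 0, 0], "spin": 0}])

```text
time_s: 27.0
tcp_pos: [0.5867, -0.0024, 0.3043]
ee_rot: [[0.997, -0.07, -0.022], [-0.07, -0.997, 0.022], [-0.023, -0.021, -1.0]]
wrist_force: [0.3, 0.5, -0.2]
gripper_width: 0.006
```

Run:
```python
from h import *
rem(toW([.155,.0,.29]))
EOF=0
cap('scene','a.png')
g=cv2.imread('pics/a.png');cv2.imwrite('pics/s12z.png',cv2.resize(g[80:280,210:370],None,fx=3.,fy=3.,interpolation=cv2.INTER_CUBIC)[:590])
```

```text
t 27.0 tcp [ 0.5867 -0.0024  0.3043] yawx -3.99 lift-tcp [0.073  0.0005 0.3043] units [3.29 0.05 0.49] F [ 0.3  0.5 -0.2] w 0.006
```

View pics/s12z.png

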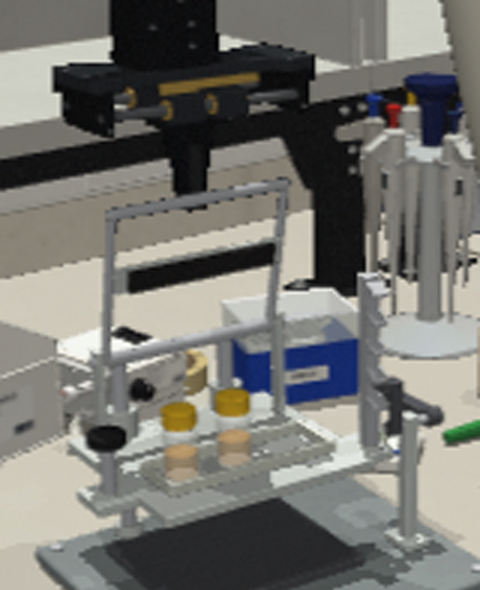

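Request:
servo_tool(deltas=[{"slide": [0, 0, 0.5], "spin": 0}, {"slide": [-0.4, 0, 0.15], "spin": 0}, {"slide": [-0.4, 0, 0.15], "spin": 0}, {"slide": [-0.4, 0, 0.2], "spin": 0}, {"slide": [-0.4, 0, 0.2], "spin": 0}, {"slide": [-0.4, 0, 0.25], "spin": 0}, {"slide": [-0.4, 0, 0.3], "spin": 0}, {"slide": [0, 0, 0], "spin": 0}])

```text
time_s: 27.85
tcp_pos: [0.5248, 0.0027, 0.257]
ee_rot: [[0.997, -0.071, -0.02], [-0.071, -0.997, 0.021], [-0.022, -0.02, -1.0]]
wrist_force: [0.4, -0.9, 0.0]
gripper_width: 0.006
```

Run:
```python
from h import *
rem(toW([.155,.0,.29]))
cap('scene','a.png')
g=cv2.imread('pics/a.png');cv2.imwrite('pics/s13z.png',cv2.resize(g[80:280,210:370],None,fx=3.,fy=3.,interpolation=cv2.INTER_CUBIC)[:590])
```

```text
t 27.85 tcp [0.5248 0.0027 0.257 ] yawx -4.06 lift-tcp [0.0108 0.0009 0.257 ] units [ 5.74  0.04 -1.45] F [ 0.4 -0.9  0. ] w 0.006
```

View pics/s13z.png

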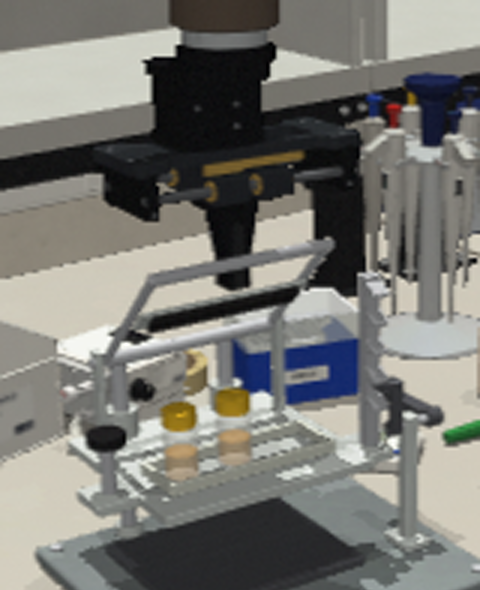

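Request:
servo_tool(deltas=[{"slide": [-0.3, 0, 0.15], "spin": 0}, {"slide": [-0.3, 0, 0.3], "spin": 0}, {"slide": [-0.3, 0, 0.35], "spin": 0}, {"slide": [-0.25, 0, 0.35], "spin": 0}, {"slide": [0, 0, 0], "spin": 0}])

```text
time_s: 28.4
tcp_pos: [0.5007, 0.005, 0.2276]
ee_rot: [[0.997, -0.071, -0.006], [-0.071, -0.997, 0.02], [-0.007, -0.02, -1.0]]
wrist_force: [1.8, -0.1, -1.8]
gripper_width: 0.01
```

Run:
```python
from h import *
rem(toW([-.035,.0,.275]))
cap('scene','a.png')
g=cv2.imread('pics/a.png');cv2.imwrite('pics/s14z.png',cv2.resize(g[80:280,210:370],None,fx=3.,fy=3.,interpolation=cv2.INTER_CUBIC)[:590])
```

```text
t 28.4 tcp [0.5007 0.005  0.2276] yawx -4.08 lift-tcp [-0.0133  0.0013  0.2276] units [-0.88  0.01 -1.89] F [ 1.8 -0.1 -1.8] w 0.01
```

View pics/s14z.png

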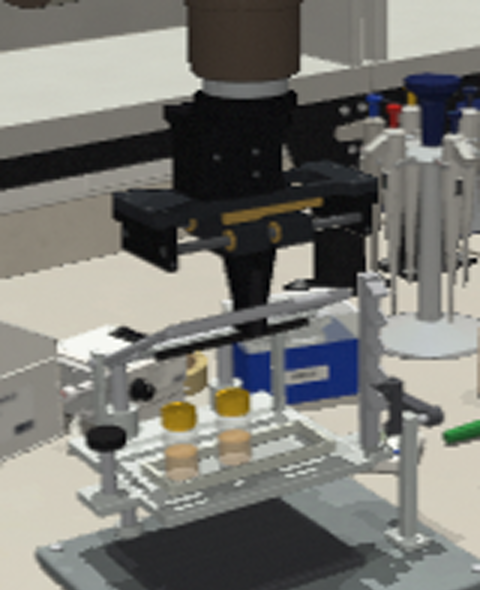

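Request:
servo_tool(deltas=[{"slide": [0.2, 0, 0], "spin": 0}, {"slide": [0, 0, -0.8], "spin": 0}, {"slide": [0, 0, -0.9], "spin": 0}, {"slide": [0, 0, -0.8], "spin": 0}, {"slide": [-0.6, 0, 0], "spin": 0}, {"slide": [-0.6, 0, 0], "spin": 0}, {"slide": [0, 0, 0], "spin": 0}])

```text
time_s: 29.15
tcp_pos: [0.4709, 0.0052, 0.2914]
ee_rot: [[0.997, -0.072, -0.02], [-0.072, -0.997, 0.019], [-0.021, -0.018, -1.0]]
wrist_force: [0.4, 0.6, -0.7]
gripper_width: 0.005
```

Run:
```python
from h import *
rem(toW([-.035,.0,.265]))
s=cap('scene','a.png')
g=cv2.imread('pics/a.png');cv2.imwrite('pics/s15z.png',cv2.resize(g[80:280,210:370],None,fx=3.,fy=3.,interpolation=cv2.INTER_CUBIC)[:590])
for a in (.4,.5,.6,.7):
  p=[((proj(s,toW([.083-.13*np.cos(a),y,.188+.13*np.sin(a)]))-[210,80])*3).round(0) for y in (.075,-.075)]; print(a,p)
```

```text
t 29.15 tcp [0.4709 0.0052 0.2914] yawx -4.12 lift-tcp [-0.0431 -0.0008  0.2914] units [ 0.35 -0.01  1.05] F [ 0.4  0.6 -0.7] w 0.005
0.4 [array([177., 342.]), array([349., 302.])]
0.5 [array([172., 325.]), array([344., 286.])]
0.6 [array([167., 308.]), array([339., 270.])]
0.7 [array([161., 291.]), array([333., 254.])]
```

View pics/s15z.png

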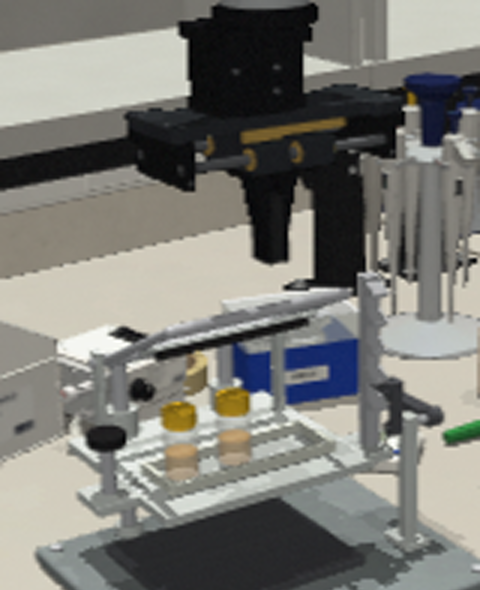

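Request:
servo_tool(deltas=[{"slide": [0.2, 0, 0.3], "spin": 0}, {"slide": [0, 0, 0.6], "spin": 0}, {"slide": [0, 0, 0.6], "spin": 0}, {"slide": [0, 0, 0.6], "spin": 0}, {"slide": [0, 0, 0.4], "spin": 0}, {"slide": [-0.1, 0, 0.4], "spin": 0}, {"slide": [0, 0, 0], "spin": 0}])

```text
time_s: 29.9
tcp_pos: [0.4721, 0.0061, 0.21]
ee_rot: [[0.997, -0.072, -0.028], [-0.072, -0.997, 0.017], [-0.029, -0.015, -0.999]]
wrist_force: [-0.6, -0.2, -1.0]
gripper_width: 0.004
```

Run:
```python
from h import *
rem(toW([-.045,.0,.195]))
s=cap('scene','a.png')
g=cv2.imread('pics/a.png');cv2.imwrite('pics/s16z.png',cv2.resize(g[80:280,210:370],None,fx=3.,fy=3.,interpolation=cv2.INTER_CUBIC)[:590])
```

```text
t 29.9 tcp [0.4721 0.0061 0.21  ] yawx -4.12 lift-tcp [-4.19e-02  2.00e-04  2.10e-01] units [-0.11  0.02  0.6 ] F [-0.6 -0.2 -1. ] w 0.004
```

View pics/s16z.png

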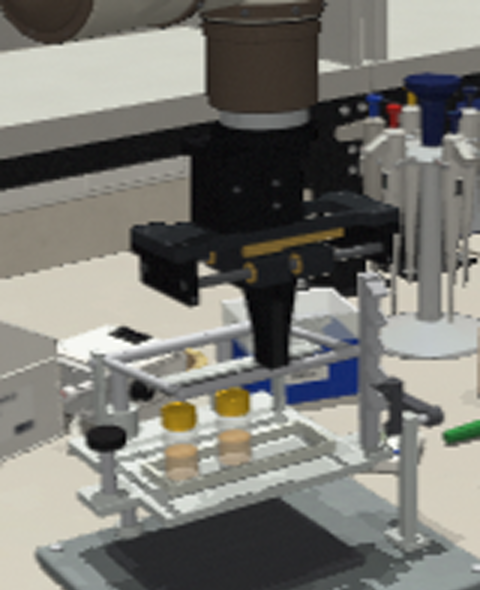

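Works; continue to the stop in small steps.

Request:
servo_tool(deltas=[{"slide": [-0.1, 0, 0.3], "spin": 0}, {"slide": [0, 0, 0.2], "spin": 0}, {"slide": [0, 0, 0], "spin": 0}])

```text
time_s: 30.25
tcp_pos: [0.471, 0.0069, 0.1987]
ee_rot: [[0.997, -0.072, -0.023], [-0.071, -0.997, 0.017], [-0.024, -0.016, -1.0]]
wrist_force: [1.2, 0.4, 0.7]
gripper_width: 0.006
```

Request:
servo_tool(deltas=[{"slide": [0, 0, 0.12], "spin": 0}, {"slide": [0, 0, 0], "spin": 0}])

```text
time_s: 30.45
tcp_pos: [0.4711, 0.007, 0.1959]
ee_rot: [[0.997, -0.071, -0.022], [-0.071, -0.997, 0.018], [-0.023, -0.016, -1.0]]
wrist_force: [-0.9, 0.9, -0.2]
gripper_width: 0.006
```

Request:
servo_tool(deltas=[{"slide": [0, 0, 0.1], "spin": 0}, {"slide": [0, 0, 0], "spin": 0}])

```text
time_s: 30.65
tcp_pos: [0.4715, 0.0071, 0.1939]
ee_rot: [[0.997, -0.071, -0.02], [-0.071, -0.997, 0.018], [-0.022, -0.016, -1.0]]
wrist_force: [-0.5, -0.1, -0.1]
gripper_width: 0.003
```

Run:
```python
from h import *
rem(toW([-.045,.0,.195]))
s=cap('scene','a.png')
g=cv2.imread('pics/a.png');cv2.imwrite('pics/s17z.png',cv2.resize(g[80:280,210:370],None,fx=3.,fy=3.,interpolation=cv2.INTER_CUBIC)[:590])
```

```text
t 30.65 tcp [0.4715 0.0071 0.1939] yawx -4.07 lift-tcp [-0.0426  0.0011  0.1939] units [-0.1   0.04 -0.04] F [-0.5 -0.1 -0.1] w 0.003
```

View pics/s17z.png

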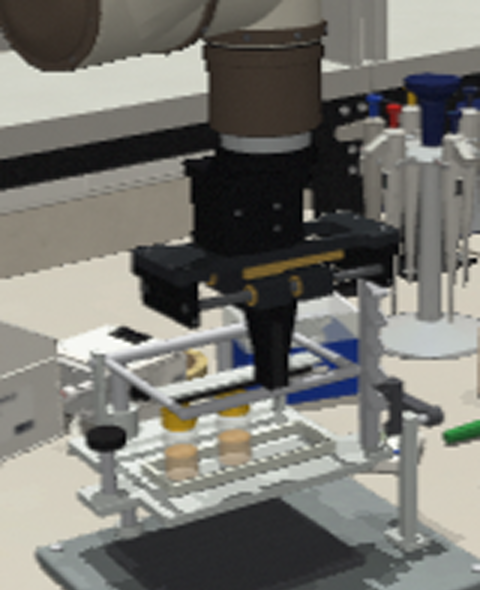

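Request:
servo_tool(deltas=[{"slide": [0, 0, 0.1], "spin": 0}, {"slide": [0, 0, 0], "spin": 0}])

```text
time_s: 30.9
tcp_pos: [0.4717, 0.0072, 0.1936]
ee_rot: [[0.997, -0.07, -0.019], [-0.07, -0.997, 0.018], [-0.02, -0.016, -1.0]]
wrist_force: [-1.4, -0.8, 1.2]
gripper_width: 0.006
```

Request:
servo_tool(deltas=[{"slide": [0, 0, 0.1], "spin": 0}, {"slide": [0, 0, 0], "spin": 0}])

```text
time_s: 31.1
tcp_pos: [0.4719, 0.0072, 0.1935]
ee_rot: [[0.997, -0.069, -0.018], [-0.069, -0.997, 0.017], [-0.019, -0.016, -1.0]]
wrist_force: [-0.9, 0.5, 1.6]
gripper_width: 0.008
```

Run:
```python
from h import *
rem(toW([-.045,.0,.195]))
s=cap('scene','a.png')
g=cv2.imread('pics/a.png');cv2.imwrite('pics/s18z.png',cv2.resize(g[170:250,230:350],None,fx=6.,fy=6.,interpolation=cv2.INTER_CUBIC)[:590])
for a in (0,.05,.1):
  p=[((proj(s,toW([.083-.13*np.cos(a),y,.188+.13*np.sin(a)]))-[230,170])*6).round(0) for y in (.075,-.075)]; print(a,p)
```

```text
t 31.1 tcp [0.4719 0.0072 0.1935] yawx -3.96 lift-tcp [-0.0423  0.0012  0.1935] units [-0.11  0.05 -0.06] F [-0.9  0.5  1.6] w 0.008
0 [array([254., 282.]), array([593., 195.])]
0.05 [array([253., 266.]), array([592., 180.])]
0.1 [array([251., 249.]), array([592., 164.])]
```

View pics/s18z.png

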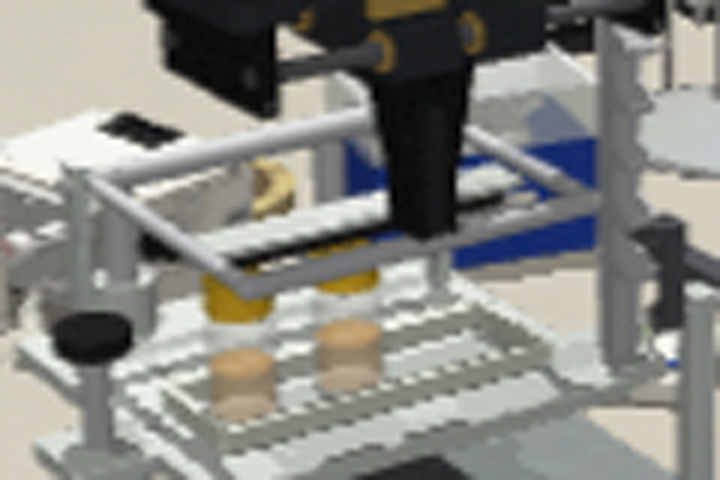

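Request:
servo_tool(deltas=[{"slide": [0, 0, -0.4], "spin": 0}, {"slide": [0, 0, -0.9], "spin": 0}, {"slide": [0, 0, -1], "spin": 0}, {"slide": [0, 0, -1], "spin": 0}, {"slide": [0, 0, -0.8], "spin": 0}, {"slide": [0, 0, 0], "spin": 0}], gripper=110)

```text
time_s: 31.75
tcp_pos: [0.4739, 0.0051, 0.2994]
ee_rot: [[0.997, -0.07, -0.019], [-0.07, -0.997, 0.017], [-0.02, -0.015, -1.0]]
wrist_force: [0.0, -0.1, -1.0]
gripper_width: 0.466
```

Run:
```python
from h import *
t=cap('top','a.png');cap('wrist','w18.png')
g=cv2.imread('pics/a.png');cv2.imwrite('pics/t18z.png',cv2.resize(g[140:300,320:480],None,fx=3.6,fy=3.6,interpolation=cv2.INTER_CUBIC))
rem(toW([0,0,.3]));print(sense()['joints'].round(1))
```

```text
t 31.85 tcp [0.4722 0.005  0.2963] yawx -4.03 lift-tcp [-0.0418 -0.0009  0.2963] units [ 1.67 -0.03 -0.19] F [-1.4  0.7 -0.4] w 0.53
[ 19.4   4.9 -11.2  -1.4 -74.9  66.9]
```

View pics/t18z.png

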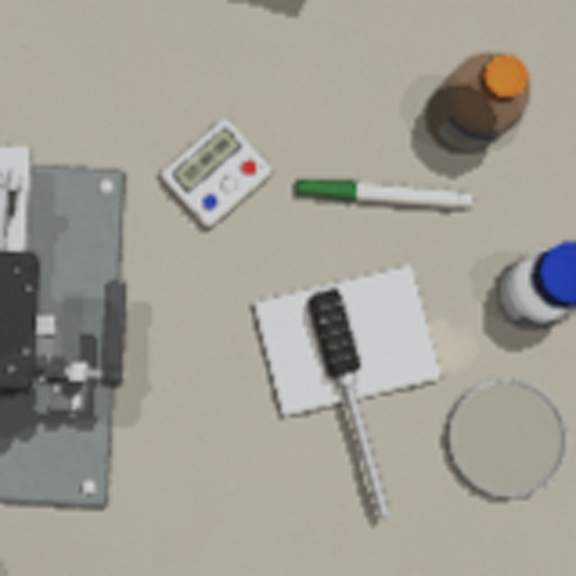

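View pics/w18.png

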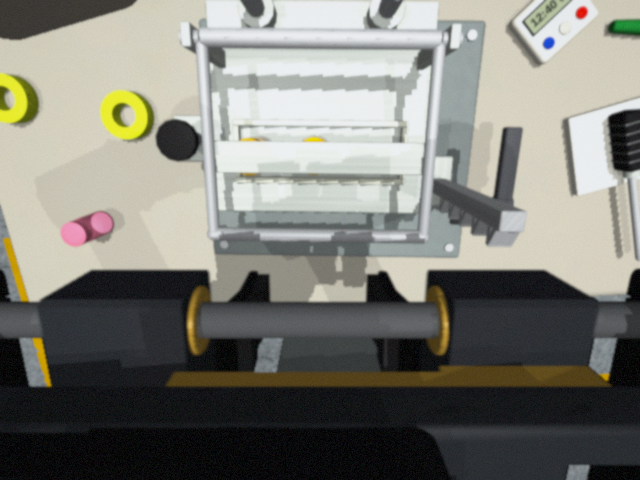

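Run:
```python
from h import *
t=cap('top')
f=t['frame'].astype(int); m=((f.max(2)<70)).astype(np.uint8); k=np.zeros_like(m);k[215:250,402:425]=m[215:250,402:425]
n,l,st,c=cv2.connectedComponentsWithStats(k)
for i in range(1,n):
    if st[i][4]>20:
        rr=cv2.minAreaRect(np.argwhere(l==i)[:,::-1].astype(np.float32)); print(c[i],st[i],rr, onz(t,*rr[0],.033).round(4), onz(t,*c[i],.033).round(4))
P=lambda u,v:(320+(u+.5)/3.6-.5,140+(v+.5)/3.6-.5)
h=onz(t,*P(334,332),.033); tip=onz(t,*P(378,518),.026); e=onz(t,*P(343,375),.03)
print(h,tip,np.linalg.norm(h-tip),np.degrees(np.arctan2(*(tip-h)[1::-1])))
rem([h[0],h[1],.2])
for q in [(252,302),(410,266),(441,379),(282,416)]: print(onz(t,*P(*q),.012))
print('petri',onz(t,*P(505,440),.015))
```

```text
[412.1011236  232.52808989] [406 221  14  24 178] ((412.0963439941406, 232.32110595703125), (22.892047882080078, 8.620436668395996), 73.3007583618164) [ 0.508  -0.3274  0.033 ] [ 0.5074 -0.3274  0.033 ]
[ 0.50922257 -0.32833741  0.033     ] [ 0.37030419 -0.35696484  0.026     ] 0.14201002166883075 -168.35584809967887
t 31.9 tcp [0.4717 0.0049 0.2955] yawx -4.04 lift-tcp [-0.0423 -0.0011  0.2955] units [ 2.54 13.24  3.57] F [-0.   0.9  0.1] w 0.547
[ 0.53601545 -0.27109674  0.012     ]
[ 0.5617726  -0.39257297  0.012     ]
[ 0.47475792 -0.41222825  0.012     ]
[ 0.44865937 -0.29078754  0.012     ]
petri [ 0.42749976 -0.45751027  0.015     ]
```

Request:
servo_tool(deltas=[{"slide": [0.15, 0.9, 0], "spin": 0}, {"slide": [0.15, 0.9, 0], "spin": 0}, {"slide": [0.15, 0.9, 0], "spin": 0}, {"slide": [0.15, 0.9, 0], "spin": 0}, {"slide": [0.15, 0.9, 0], "spin": 0}, {"slide": [0.15, 0.9, 0], "spin": 0}, {"slide": [0.15, 0.9, 0], "spin": 0}, {"slide": [0.15, 0.9, 0], "spin": 0}, {"slide": [0.15, 0.9, 0], "spin": 0}, {"slide": [0.15, 0.9, 0], "spin": 0}])

```text
time_s: 32.9
tcp_pos: [0.4871, -0.2274, 0.2742]
ee_rot: [[0.996, -0.066, -0.058], [-0.065, -0.998, 0.019], [-0.059, -0.015, -0.998]]
wrist_force: [0.2, 0.5, 0.1]
gripper_width: 0.568
```

Request:
servo_tool(deltas=[{"slide": [0.2, 0.9, 0], "spin": 0}, {"slide": [0.2, 0.9, 0], "spin": 0}, {"slide": [0.2, 0.9, 0], "spin": 0}, {"slide": [0.1, 0.7, 0], "spin": 0}, {"slide": [0, 0, 0], "spin": -0.95}, {"slide": [0, 0, 0], "spin": -0.95}, {"slide": [0, 0, 0], "spin": 0}], gripper=110)

```text
time_s: 33.6
tcp_pos: [0.494, -0.3181, 0.2565]
ee_rot: [[0.976, 0.199, -0.082], [0.202, -0.979, 0.029], [-0.075, -0.045, -0.996]]
wrist_force: [0.4, -0.2, -0.3]
gripper_width: 0.567
```

Run:
```python
from h import *
rem([.509,-.328,.12]);cap('wrist','w19.png'); print(sense()['ee_rot'].round(3))
```

```text
t 33.6 tcp [ 0.494  -0.3181  0.2565] yawx 11.7 lift-tcp [ 0.0047 -0.3214  0.2565] units [0.91 0.75 5.38] F [ 0.4 -0.2 -0.3] w 0.567
[[ 0.977  0.197 -0.083]
 [ 0.2   -0.979  0.029]
 [-0.075 -0.045 -0.996]]
```

View pics/w19.png

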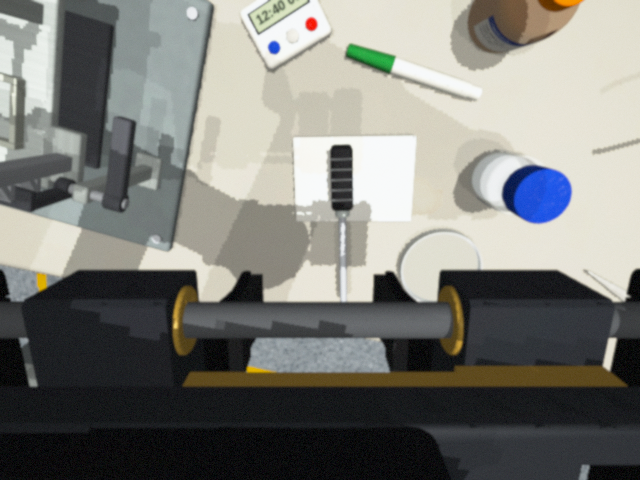

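Request:
servo_tool(deltas=[{"slide": [0.3, 0.25, 1], "spin": 0}, {"slide": [0.3, 0.25, 1], "spin": 0}, {"slide": [0.3, 0.25, 1], "spin": 0}, {"slide": [0, 0, 1], "spin": 0}, {"slide": [0, 0, 0], "spin": 0}])

```text
time_s: 34.15
tcp_pos: [0.5113, -0.328, 0.149]
ee_rot: [[0.979, 0.184, -0.084], [0.187, -0.982, 0.03], [-0.077, -0.045, -0.996]]
wrist_force: [-0.7, 0.1, -0.0]
gripper_width: 0.57
```

Run:
```python
from h import *
rem([.509,-.328,.12]); print(sense()['ee_rot'].round(3)); s=sense(); print(s['joints'].round(1),s['effort'].round(1))
```

```text
t 34.15 tcp [ 0.5113 -0.328   0.149 ] yawx 10.82 lift-tcp [ 0.0227 -0.3299  0.149 ] units [0.   0.04 1.16] F [-0.7  0.1 -0. ] w 0.57
[[ 0.979  0.184 -0.084]
 [ 0.187 -0.982  0.03 ]
 [-0.077 -0.045 -0.996]]
[-17.5  26.2  -4.   -0.2 -64.9 118.3] [  0.  -42.   17.8   3.9   0.1   0. ]
```

Request:
servo_tool(deltas=[{"slide": [-1, 0, 0], "spin": 0}, {"slide": [-1, 0, 0], "spin": 0}, {"slide": [-1, 0, 0], "spin": 0}, {"slide": [-1, 0, 0], "spin": 0}, {"slide": [0, 0, 0], "spin": 0}])

```text
time_s: 34.65
tcp_pos: [0.4122, -0.3471, 0.1601]
ee_rot: [[0.98, 0.179, -0.083], [0.182, -0.983, 0.026], [-0.077, -0.041, -0.996]]
wrist_force: [1.0, 0.4, 1.5]
gripper_width: 0.569
```

Request:
servo_tool(deltas=[{"slide": [0.4, 0, 0], "spin": 0}, {"slide": [0.4, 0, 0], "spin": 0}, {"slide": [0.4, 0, 0], "spin": 0}, {"slide": [0.4, 0, 0], "spin": 0}, {"slide": [0.4, 0, 0], "spin": 0}, {"slide": [0.4, 0, 0], "spin": 0}, {"slide": [0.4, 0, 0], "spin": 0}, {"slide": [0.4, 0, 0], "spin": 0}, {"slide": [0.4, 0, 0], "spin": 0}, {"slide": [0.4, 0, 0], "spin": 0}])

```text
time_s: 35.65
tcp_pos: [0.523, -0.327, 0.1533]
ee_rot: [[0.98, 0.18, -0.08], [0.182, -0.983, 0.023], [-0.075, -0.038, -0.997]]
wrist_force: [-0.0, 1.3, 0.1]
gripper_width: 0.571
```

Run:
```python
from h import *
w=cap('wrist','w20.png');rem([.509,-.328,.06]); print(proj(w,[.509,-.328,.035]))
```

```text
t 35.7 tcp [ 0.5245 -0.3269  0.153 ] yawx 10.58 lift-tcp [ 0.0359 -0.3278  0.153 ] units [-0.34  0.07  3.76] F [ 1.9 -0.8  0.1] w 0.568
[320.1469723  236.34899843]
```

View pics/w20.png

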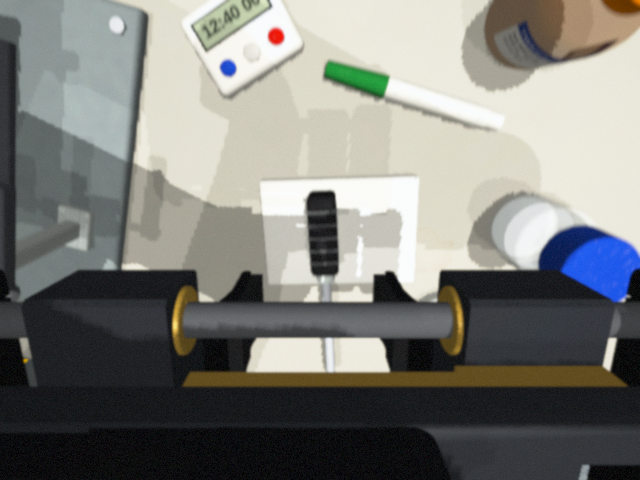

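Request:
servo_tool(deltas=[{"slide": [-0.34, 0.05, 0.8], "spin": -0.12}, {"slide": [0, 0, 1], "spin": 0}, {"slide": [0, 0, 1], "spin": 0}, {"slide": [0, 0, 0.6], "spin": 0}, {"slide": [0, 0, 0], "spin": 0}])

```text
time_s: 36.2
tcp_pos: [0.5116, -0.3281, 0.0673]
ee_rot: [[0.977, 0.198, -0.076], [0.2, -0.979, 0.021], [-0.07, -0.036, -0.997]]
wrist_force: [1.3, -0.2, -0.1]
gripper_width: 0.571
```

Run:
```python
from h import *
rem([.509,-.328,.0165]);print(sense()['ee_rot'].round(3))
```

```text
t 36.2 tcp [ 0.5116 -0.3281  0.0673] yawx 11.59 lift-tcp [ 0.0231 -0.33    0.0673] units [0.04 0.05 2.04] F [ 1.3 -0.2 -0.1] w 0.571
[[ 0.977  0.198 -0.076]
 [ 0.2   -0.979  0.021]
 [-0.07  -0.036 -0.997]]
```

Request:
servo_tool(deltas=[{"slide": [0, 0.04, 0.6], "spin": 0}, {"slide": [0, 0, 0.6], "spin": 0}, {"slide": [0, 0, 0.5], "spin": 0}, {"slide": [0, 0, 0], "spin": 0}])

```text
time_s: 36.6
tcp_pos: [0.5111, -0.3295, 0.0268]
ee_rot: [[0.977, 0.199, -0.071], [0.201, -0.979, 0.019], [-0.066, -0.033, -0.997]]
wrist_force: [0.1, 0.6, 0.5]
gripper_width: 0.569
```

Run:
```python
from h import *
rem([.509,-.328,.0165]);print(sense()['ee_rot'].round(3))
```

```text
t 36.6 tcp [ 0.5111 -0.3295  0.0268] yawx 11.61 lift-tcp [ 0.0227 -0.3315  0.0268] units [-0.04 -0.06  0.42] F [0.1 0.6 0.5] w 0.569
[[ 0.977  0.199 -0.071]
 [ 0.201 -0.979  0.019]
 [-0.066 -0.033 -0.997]]
```

Request:
servo_tool(deltas=[{"slide": [-0.03, -0.04, 0.35], "spin": 0}, {"slide": [0, 0, 0], "spin": 0}])

```text
time_s: 36.8
tcp_pos: [0.5104, -0.3289, 0.0189]
ee_rot: [[0.977, 0.199, -0.069], [0.201, -0.979, 0.018], [-0.064, -0.031, -0.997]]
wrist_force: [-0.5, 0.1, -0.3]
gripper_width: 0.569
```

Request:
servo_tool(deltas=[{"slide": [0, 0, 0], "spin": 0}, {"slide": [0, 0, 0], "spin": 0}, {"slide": [0, 0, 0], "spin": 0}, {"slide": [0, 0, 0], "spin": 0}, {"slide": [0, 0, 0], "spin": 0}, {"slide": [0, 0, 0], "spin": 0}, {"slide": [0, 0, 0], "spin": 0}], gripper=255)

```text
time_s: 37.5
tcp_pos: [0.5118, -0.3294, 0.0209]
ee_rot: [[0.978, 0.2, -0.065], [0.201, -0.979, 0.016], [-0.061, -0.029, -0.998]]
wrist_force: [0.7, 0.1, -0.3]
gripper_width: 0.25
```

Request:
servo_tool(deltas=[{"slide": [0, 0, -0.5], "spin": 0}, {"slide": [0, 0, -1], "spin": 0}, {"slide": [0, 0, -1], "spin": 0}, {"slide": [0, 0, -1], "spin": 0}, {"slide": [0, 0, -1], "spin": 0}, {"slide": [0, 0, -1], "spin": 0}, {"slide": [0, 0, -1], "spin": 0}, {"slide": [0, 0, 0], "spin": 0}])

```text
time_s: 38.3
tcp_pos: [0.5221, -0.3323, 0.1938]
ee_rot: [[0.978, 0.2, -0.066], [0.201, -0.979, 0.016], [-0.062, -0.029, -0.998]]
wrist_force: [0.6, 0.9, -1.6]
gripper_width: 0.251
```

Run:
```python
from h import *
rem([.509,-.328,.0165]);print(sense()['ee_rot'].round(3));cap('wrist','w21.png')
```

```text
t 38.3 tcp [ 0.5221 -0.3323  0.1938] yawx 11.62 lift-tcp [ 0.0339 -0.3334  0.1938] units [-0.04 -0.07  7.11] F [ 0.6  0.9 -1.6] w 0.251
[[ 0.978  0.2   -0.066]
 [ 0.201 -0.979  0.016]
 [-0.062 -0.029 -0.998]]
```

View pics/w21.png

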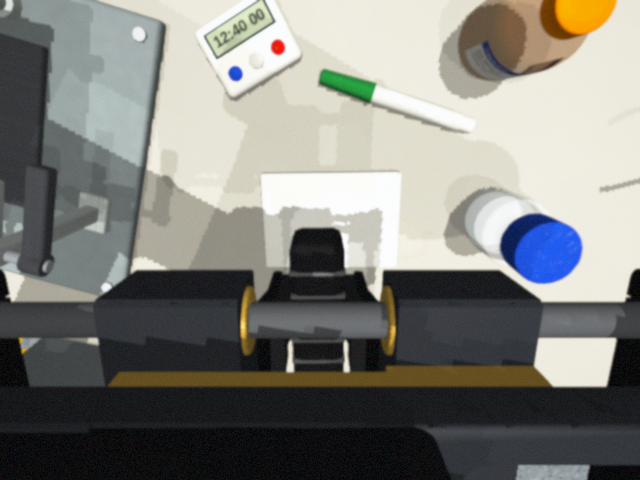

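Request:
servo_tool(deltas=[{"slide": [0, 0.1, 0], "spin": 1}, {"slide": [0, 0, 0], "spin": 1}, {"slide": [0, 0, 0], "spin": 1}, {"slide": [0, 0, 0], "spin": 1}, {"slide": [0, 0, 0], "spin": 1}, {"slide": [0, 0, 0], "spin": 1}, {"slide": [0, 0, 0], "spin": 1}, {"slide": [0, 0, 0], "spin": 1}, {"slide": [0, 0, 0], "spin": 1}, {"slide": [0, 0, 0], "spin": 1}])

```text
time_s: 39.35
tcp_pos: [0.5117, -0.3288, 0.1769]
ee_rot: [[0.307, -0.947, -0.095], [-0.95, -0.312, 0.034], [-0.062, 0.08, -0.995]]
wrist_force: [1.2, 0.5, -0.1]
gripper_width: 0.253
```

Run:
```python
from h import *
rem([.509,-.328,.0165]);print(sense()['ee_rot'].round(3))
```

```text
t 39.35 tcp [ 0.5117 -0.3288  0.1769] yawx -72.07 lift-tcp [ 0.0233 -0.3307  0.1769] units [ 0.33 -0.42  6.4 ] F [ 1.2  0.5 -0.1] w 0.253
[[ 0.307 -0.947 -0.095]
 [-0.95  -0.312  0.034]
 [-0.062  0.08  -0.995]]
```

Request:
servo_tool(deltas=[{"slide": [0, 0, -0.5], "spin": 0.95}, {"slide": [0, 0, -0.5], "spin": 0.95}, {"slide": [0, 0, 0], "spin": 0.85}, {"slide": [0, 0, 0], "spin": 0}])

```text
time_s: 39.75
tcp_pos: [0.51, -0.3275, 0.1955]
ee_rot: [[-0.089, -0.99, -0.108], [-0.996, 0.085, 0.041], [-0.032, 0.111, -0.993]]
wrist_force: [-0.3, -0.4, -2.3]
gripper_width: 0.245
```

Run:
```python
from h import *
rem([.509,-.328,.0165]);R=sense()['ee_rot'];print(R.round(3))
t=cap('top','a.png');s=cap('scene','b.png');cap('wrist','w22.png')
g=cv2.imread('pics/a.png');cv2.imwrite('pics/t22z.png',cv2.resize(g[140:300,320:480],None,fx=3.6,fy=3.6,interpolation=cv2.INTER_CUBIC))
g=cv2.imread('pics/b.png');cv2.imwrite('pics/s22z.png',cv2.resize(g[150:300,300:470],None,fx=3.9,fy=3.9,interpolation=cv2.INTER_CUBIC))
```

```text
t 39.75 tcp [ 0.51   -0.3275  0.1955] yawx -95.08 lift-tcp [ 0.0214 -0.3296  0.1955] units [ 0.25 -0.76  7.12] F [-0.3 -0.4 -2.3] w 0.245
[[-0.089 -0.99  -0.108]
 [-0.996  0.085  0.041]
 [-0.032  0.111 -0.993]]
```

View pics/t22z.png

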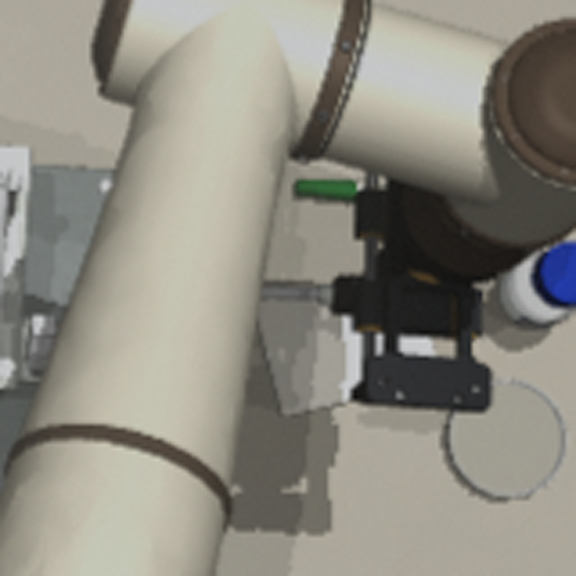

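View pics/s22z.png

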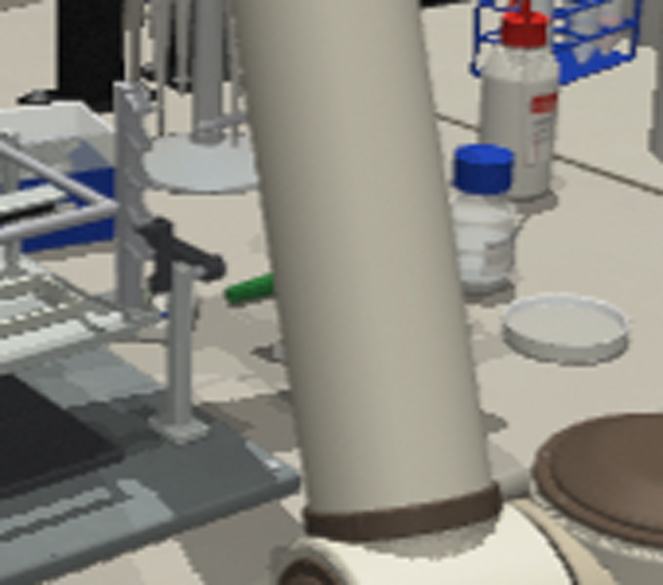

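View pics/w22.png

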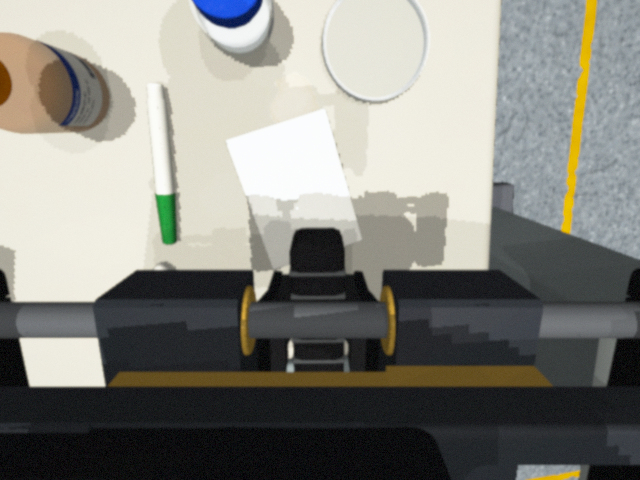

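```bash
cat >> h.py <<'E'
Rg=np.array([[0.978,0.2,-0.065],[0.201,-0.979,0.016],[-0.061,-0.029,-0.998]])
U,_,Vt=np.linalg.svd(Rg);Rg=U@Vt
pg=np.array([.5118,-.3294,.0209])
dg=np.array([np.cos(np.deg2rad(-168.36)),np.sin(np.deg2rad(-168.36)),0])
rt_d=Rg.T@dg; rt_g=Rg.T@(np.array([.509,-.328,.026])-pg)
def rod():
    s=sense();R=np.array(s['ee_rot']);g=s['tcp_pos']+R@rt_g;d=R@rt_d;tip=g+.143*d
    gl,tl=toL(g),toL(tip); dl=RL.T@d
    print('t',round(s['time_s'],2),'grip_l',gl.round(4),'tip_l',tl.round(4),'dir_l',dl.round(3),'tcp_l',toL(s['tcp_pos']).round(4),'F',s['wrist_force'].round(1),'M',s['moment'].round(2))
    k=(-.16-tl[1])/dl[1]; print(' rod at y=-160:',(tl+k*dl).round(4))
    return tl,dl,R
def need(tgt):  # desired tip in lift frame -> units
    tl,dl,R=rod(); print(' units',(R.T@(RL@(np.array(tgt)-tl))/.025).round(2),'yawtip',np.degrees(np.arctan2(dl[1],dl[0])).round(1))
E
python3 - <<'E'
from h import *
need([.010,-.19,.105])
E
```

```text
t 39.9 grip_l [ 0.0244 -0.3272  0.2007] tip_l [ 0.0245 -0.1842  0.1965] dir_l [ 0.001  1.    -0.029] tcp_l [ 0.0218 -0.3298  0.1959] F [ 0.1 -0.2 -0.8] M [-0.02 -0.35  0.06]
 rod at y=-160: [ 0.0246 -0.16    0.1958]
 units [0.35 0.17 3.69] yawtip 90.0
```

Run:
```python
from h import *
t=cap('top')
tl,dl,R=rod()
for y in (-.21,-.24,-.26):
    k=(y-tl[1])/dl[1];p=proj(t,toW(tl+k*dl));print(y,((p-[320,140]+.5)*3.6-.5).round(0))
for q in [(-.032,-.16,.124),(.033,-.16,.129)]:print(((proj(t,toW(q))-[320,140]+.5)*3.6-.5).round(0))
```

```text
t 39.95 grip_l [ 0.0246 -0.3272  0.2009] tip_l [ 0.0247 -0.1843  0.1967] dir_l [ 0.001  1.    -0.029] tcp_l [ 0.0219 -0.3298  0.1962] F [-0.3 -0.7 -0.6] M [-0.03 -0.29 -0.02]
 rod at y=-160: [ 0.0247 -0.16    0.196 ]
-0.21 [201. 282.]
-0.24 [246. 284.]
-0.26 [277. 286.]
[112. 375.]
[117. 282.]
```

Request:
servo_tool(deltas=[{"slide": [0.35, 0.2, 0.8], "spin": 0}, {"slide": [0, 0, 0.9], "spin": 0}, {"slide": [0, 0, 0.9], "spin": 0}, {"slide": [0, 0, 0.8], "spin": 0}, {"slide": [0, 0, 0], "spin": 0}])

```text
time_s: 40.45
tcp_pos: [0.4952, -0.333, 0.1091]
ee_rot: [[-0.079, -0.991, -0.106], [-0.996, 0.075, 0.04], [-0.031, 0.109, -0.994]]
wrist_force: [0.2, -1.2, -1.3]
gripper_width: 0.247
```

Run:
```python
from h import *
need([.010,-.185,.105])
s=cap('scene','b.png');cap('top','a.png')
g=cv2.imread('pics/b.png');cv2.imwrite('pics/s23z.png',cv2.resize(g[150:300,300:470],None,fx=3.9,fy=3.9,interpolation=cv2.INTER_CUBIC))
g=cv2.imread('pics/a.png');cv2.imwrite('pics/t23z.png',cv2.resize(g[180:300,320:440],None,fx=4.5,fy=4.5,interpolation=cv2.INTER_CUBIC))
```

```text
t 40.45 grip_l [ 0.0097 -0.3335  0.1138] tip_l [ 0.0089 -0.1906  0.1097] dir_l [-0.006  1.    -0.029] tcp_l [ 0.0071 -0.3361  0.1091] F [ 0.2 -1.2 -1.3] M [-0.04 -0.27  0.  ]
 rod at y=-160: [ 0.0087 -0.16    0.1089]
 units [-0.22 -0.06  0.19] yawtip 90.3
```

View pics/s23z.png

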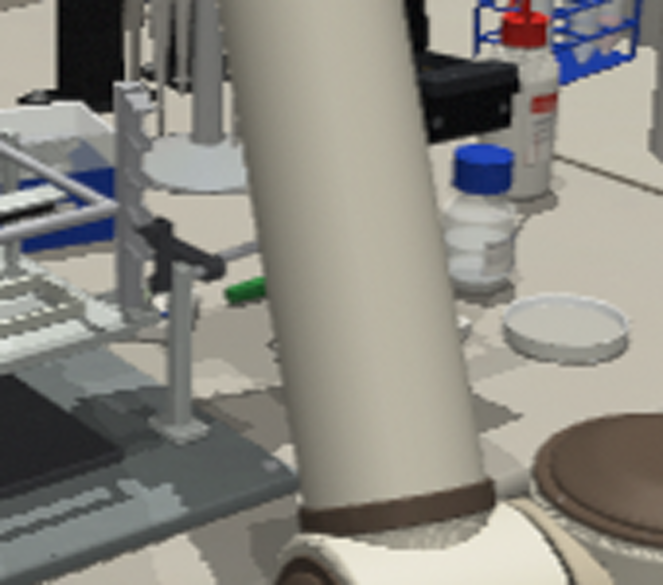

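View pics/t23z.png

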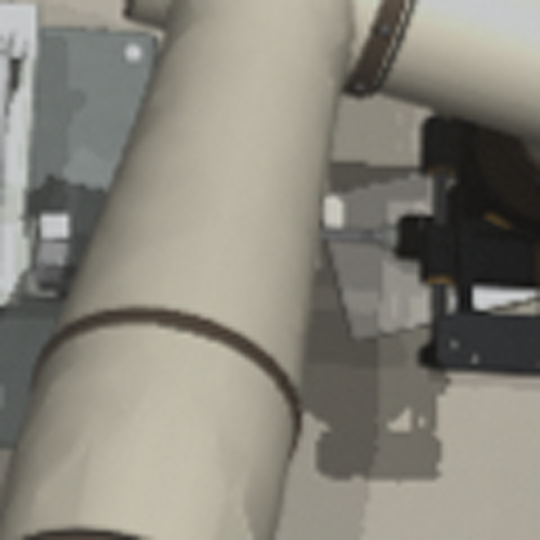

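Run:
```python
from h import *
t=cap('scene')
tl,dl,R=rod()
Z=lambda p:((proj(t,toW(p))-[300,150]+.5)*3.9-.5).round(0)
for y in (-.19,-.2,-.21,-.22):
    k=(y-tl[1])/dl[1];print(y,Z(tl+k*dl))
for q in [(-.032,-.16,.124),(.033,-.16,.124),(-.032,-.167,.124)]:print(Z(q))
```

```text
t 40.6 grip_l [ 0.0129 -0.3347  0.1179] tip_l [ 0.012  -0.1918  0.1133] dir_l [-0.006  0.999 -0.032] tcp_l [ 0.0103 -0.3374  0.1132] F [ 0.1 -0.  -1.3] M [-0.06 -0.36  0.04]
 rod at y=-160: [ 0.0118 -0.16    0.1122]
-0.19 [208. 248.]
-0.2 [220. 244.]
-0.21 [232. 241.]
-0.22 [244. 237.]
[212. 265.]
[153. 233.]
[221. 262.]
```

Run:
```python
from h import *
t=cap('scene','b.png')
g=cv2.imread('pics/b.png');g=cv2.resize(g[190:240,330:400],None,fx=10,fy=10,interpolation=cv2.INTER_CUBIC)
tl,dl,R=rod()
Z=lambda p:tuple(int(v) for v in ((proj(t,toW(p))-[330,190]+.5)*10-.5))
for y in (-.19,-.2,-.21,-.22):
    k=(y-tl[1])/dl[1];cv2.circle(g,Z(tl+k*dl),2,(0,0,255),-1)
for q in [(-.032,-.167,.124)]:cv2.circle(g,Z(q),2,(0,255,0),-1)
cv2.imwrite('pics/s24.png',g)
```

```text
t 40.65 grip_l [ 0.0131 -0.3348  0.1183] tip_l [ 0.0123 -0.1919  0.1137] dir_l [-0.006  0.999 -0.033] tcp_l [ 0.0106 -0.3374  0.1136] F [-0.6  0.  -1.4] M [-0.01 -0.27 -0.03]
 rod at y=-160: [ 0.0121 -0.16    0.1126]
```

View pics/s24.png

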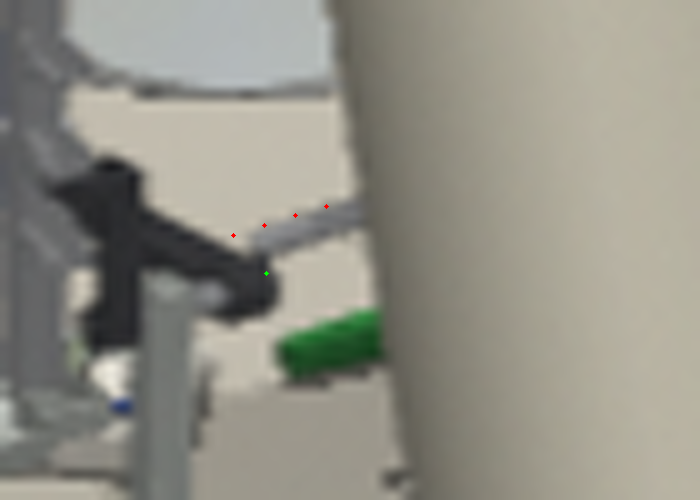

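Request:
servo_tool(deltas=[{"slide": [0, 0, 0.3], "spin": 0}, {"slide": [0, 0, 0], "spin": 0}, {"slide": [0, 0, 0], "spin": 0}])

```text
time_s: 40.95
tcp_pos: [0.4996, -0.3349, 0.1084]
ee_rot: [[-0.077, -0.993, -0.092], [-0.997, 0.075, 0.033], [-0.026, 0.094, -0.995]]
wrist_force: [-0.7, -0.4, -1.3]
gripper_width: 0.251
```

Run:
```python
from h import *
need([.010,-.138,.106])
```

```text
t 40.95 grip_l [ 0.0142 -0.3351  0.1132] tip_l [ 0.0132 -0.1921  0.1083] dir_l [-0.007  0.999 -0.034] tcp_l [ 0.0117 -0.3377  0.1084] F [-0.7 -0.4 -1.3] M [-0.01 -0.29  0.01]
 rod at y=-160: [ 0.013  -0.16    0.1071]
 units [-2.16  0.12  0.16] yawtip 90.4
```

Request:
servo_tool(deltas=[{"slide": [-0.4, 0.1, 0.05], "spin": 0}, {"slide": [-0.5, 0, 0], "spin": 0}, {"slide": [-0.5, 0, 0], "spin": 0}, {"slide": [-0.5, 0, 0], "spin": 0}, {"slide": [-0.2, 0, 0], "spin": 0}, {"slide": [0, 0, 0], "spin": 0}])

```text
time_s: 41.55
tcp_pos: [0.5015, -0.2767, 0.1098]
ee_rot: [[-0.076, -0.993, -0.091], [-0.997, 0.073, 0.033], [-0.026, 0.093, -0.995]]
wrist_force: [-1.0, -0.0, -1.5]
gripper_width: 0.25
```

Run:
```python
from h import *
need([.010,-.138,.106])
t=cap('scene','b.png')
g=cv2.imread('pics/b.png');g=cv2.resize(g[180:240,320:400],None,fx=9,fy=9,interpolation=cv2.INTER_CUBIC)
cv2.imwrite('pics/s25.png',g)
```

```text
t 41.55 grip_l [ 0.0116 -0.2768  0.1145] tip_l [ 0.0103 -0.1339  0.1096] dir_l [-0.008  0.999 -0.034] tcp_l [ 0.009  -0.2795  0.1098] F [-1.  -0.  -1.5] M [-0.02 -0.27  0.01]
 rod at y=-160: [ 0.0106 -0.16    0.1105]
 units [0.17 0.   0.14] yawtip 90.5
```

View pics/s25.png

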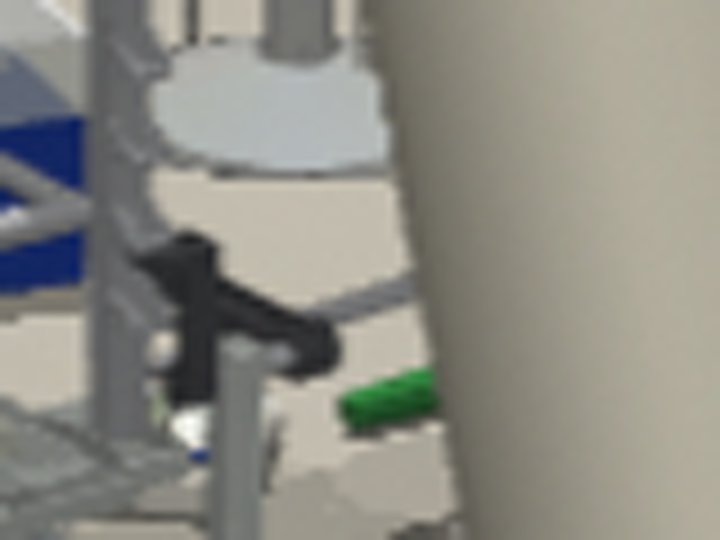

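Request:
servo_tool(deltas=[{"slide": [0, 0.06, -0.18], "spin": 0}, {"slide": [0, 0.06, -0.4], "spin": 0}, {"slide": [0, 0.06, -0.4], "spin": 0}, {"slide": [0, 0, 0], "spin": 0}])

```text
time_s: 42.0
tcp_pos: [0.4983, -0.2777, 0.1353]
ee_rot: [[-0.078, -0.993, -0.093], [-0.997, 0.075, 0.034], [-0.027, 0.095, -0.995]]
wrist_force: [-1.3, -0.8, -2.4]
gripper_width: 0.249
```

Run:
```python
from h import *
rod()
t=cap('scene','b.png')
g=cv2.imread('pics/b.png');g=cv2.resize(g[180:240,320:400],None,fx=9,fy=9,interpolation=cv2.INTER_CUBIC)
cv2.imwrite('pics/s26.png',g)
```

```text
t 42.0 grip_l [ 0.0085 -0.2781  0.14  ] tip_l [ 0.0076 -0.1352  0.1352] dir_l [-0.007  0.999 -0.034] tcp_l [ 0.006  -0.2807  0.1353] F [-1.3 -0.8 -2.4] M [-0.45 -0.15  0.1 ]
 rod at y=-160: [ 0.0077 -0.16    0.1361]
```

View pics/s26.png

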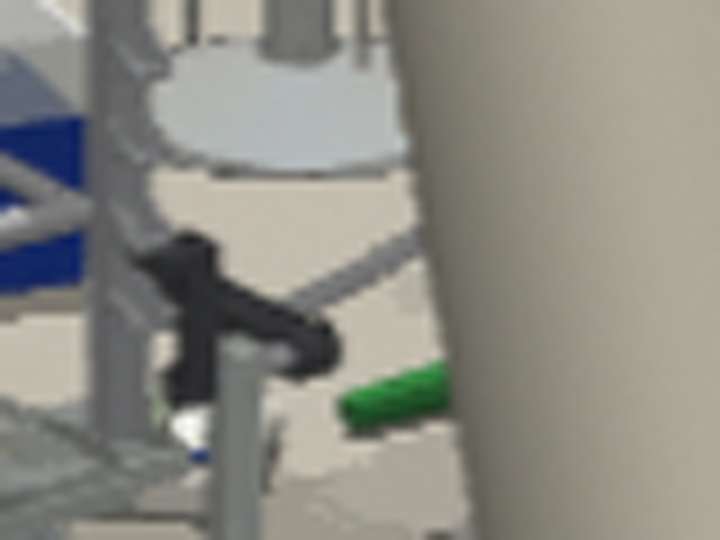

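```bash
cat >> h.py <<'E'
def onx(d,u,v,x):
    o,k=ray(d,u,v); n=RL[:,0]; P=toW([x,0,0]); return toL(o+k*(n@(P-o))/(n@k))
E
python3 - <<'E'
from h import *
t=cap('scene','b.png')
rod()
for (a,b) in ([(315,313),(415,276)],[(290,305),(415,240)]):
    q=[onx(t,320+(u+.5)/9-.5,180+(v+.5)/9-.5-1.5,.009) for u,v in (a,b)]
    print(np.round(q,4), (q[1]-q[0])[2]/(q[1]-q[0])[1])
E
```

```text
t 42.1 grip_l [ 0.0083 -0.278   0.1391] tip_l [ 0.0074 -0.1351  0.1343] dir_l [-0.006  0.999 -0.033] tcp_l [ 0.0058 -0.2806  0.1344] F [-0.2 -0.7 -1.2] M [-0.14 -0.27  0.08]
 rod at y=-160: [ 0.0076 -0.16    0.1352]
[[ 0.009  -0.1927  0.1148]
 [ 0.009  -0.2286  0.1177]] -0.08240650056211472
[[ 0.009  -0.1838  0.1194]
 [ 0.009  -0.2283  0.129 ]] -0.21593650901702854
```

Request:
servo_tool(deltas=[{"slide": [0, 0, 0.4], "spin": 0}, {"slide": [0, 0, 0.5], "spin": 0}, {"slide": [0, 0, 0.2], "spin": 0}, {"slide": [0.5, 0, 0], "spin": 0}, {"slide": [0.7, 0, 0], "spin": 0}, {"slide": [0.8, 0, 0], "spin": 0}, {"slide": [0.6, -0.2, 0], "spin": 0}, {"slide": [0, 0, 0], "spin": 0}])

```text
time_s: 42.9
tcp_pos: [0.4948, -0.349, 0.1017]
ee_rot: [[-0.078, -0.992, -0.094], [-0.997, 0.076, 0.033], [-0.026, 0.096, -0.995]]
wrist_force: [0.4, 0.9, -0.9]
gripper_width: 0.256
```

Run:
```python
from h import *
rod();print(toL([.505,-.342,0]))
t=cap('scene','b.png');cap('scene')
g=cv2.imread('pics/b.png');g=cv2.resize(g[180:240,320:400],None,fx=9,fy=9,interpolation=cv2.INTER_CUBIC)
cv2.imwrite('pics/s27.png',g)
```

```text
t 42.9 grip_l [ 0.0105 -0.3495  0.1064] tip_l [ 0.0096 -0.2066  0.1015] dir_l [-0.006  0.999 -0.034] tcp_l [ 0.0079 -0.3521  0.1017] F [ 0.4  0.9 -0.9] M [ 0.06 -0.21  0.03]
 rod at y=-160: [ 0.0093 -0.16    0.0999]
[ 0.01757128 -0.34436688  0.        ]
```

View pics/s27.png

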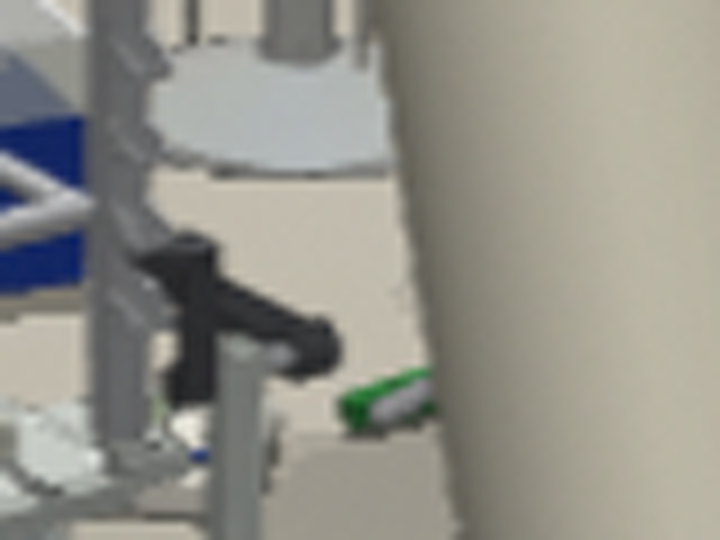

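Request:
servo_tool(deltas=[{"slide": [0, -0.2, 0.6], "spin": 0}, {"slide": [0, 0, 0.8], "spin": 0}, {"slide": [0, 0, 0.7], "spin": 0}, {"slide": [0, 0, 0.3], "spin": 0}, {"slide": [0, 0, 0], "spin": 0}])

```text
time_s: 43.5
tcp_pos: [0.4937, -0.3438, 0.0373]
ee_rot: [[-0.076, -0.993, -0.095], [-0.997, 0.073, 0.035], [-0.028, 0.097, -0.995]]
wrist_force: [-0.4, 0.1, -0.8]
gripper_width: 0.251
```

Run:
```python
from h import *
rod()
```

```text
t 43.5 grip_l [ 0.009  -0.3443  0.0421] tip_l [ 0.0078 -0.2014  0.0374] dir_l [-0.009  0.999 -0.033] tcp_l [ 0.0065 -0.347   0.0373] F [-0.4  0.1 -0.8] M [-0.05 -0.31 -0.01]
 rod at y=-160: [ 0.0074 -0.16    0.036 ]
```

Request:
servo_tool(deltas=[{"slide": [0, -0.3, 0.2], "spin": 0}, {"slide": [0, 0, 0.2], "spin": 0}, {"slide": [0, 0, 0.2], "spin": 0}, {"slide": [0, 0, 0], "spin": 0}])

```text
time_s: 43.9
tcp_pos: [0.5031, -0.3462, 0.0261]
ee_rot: [[-0.071, -0.993, -0.091], [-0.997, 0.068, 0.028], [-0.022, 0.093, -0.995]]
wrist_force: [-0.4, -0.1, -1.7]
gripper_width: 0.25
```

Run:
```python
from h import *
rod()
```

```text
t 43.9 grip_l [ 0.0185 -0.346   0.0309] tip_l [ 0.0165 -0.2032  0.0254] dir_l [-0.014  0.999 -0.038] tcp_l [ 0.016  -0.3487  0.0261] F [-0.4 -0.1 -1.7] M [ 0.01 -0.24 -0.03]
 rod at y=-160: [ 0.016  -0.16    0.0237]
```

Request:
servo_tool(deltas=[{"slide": [0, 0, 0.15], "spin": 0}, {"slide": [0, 0, 0.1], "spin": 0}, {"slide": [0, 0, 0], "spin": 0}])

```text
time_s: 44.2
tcp_pos: [0.5038, -0.3476, 0.0246]
ee_rot: [[-0.068, -0.994, -0.088], [-0.998, 0.066, 0.025], [-0.019, 0.089, -0.996]]
wrist_force: [-0.6, -0.0, -1.8]
gripper_width: 0.247
```

Request:
servo_tool(deltas=[{"slide": [0, 0, 0], "spin": 0}, {"slide": [0, 0, 0], "spin": 0}, {"slide": [0, 0, 0], "spin": 0}, {"slide": [0, 0, 0], "spin": 0}], gripper=120)

```text
time_s: 44.6
tcp_pos: [0.5049, -0.3475, 0.0244]
ee_rot: [[-0.068, -0.994, -0.086], [-0.998, 0.066, 0.024], [-0.018, 0.087, -0.996]]
wrist_force: [-0.2, 0.7, 0.3]
gripper_width: 0.494
```

Run:
```python
from h import *
rod()
t=cap('top','a.png');cap('wrist','w28.png')
g=cv2.imread('pics/a.png');cv2.imwrite('pics/t28z.png',cv2.resize(g[180:300,320:440],None,fx=4.5,fy=4.5,interpolation=cv2.INTER_CUBIC))
```

```text
t 44.6 grip_l [ 0.0203 -0.3472  0.0292] tip_l [ 0.018  -0.2043  0.0232] dir_l [-0.016  0.999 -0.042] tcp_l [ 0.0178 -0.3499  0.0244] F [-0.2  0.7  0.3] M [ 0.09 -0.24  0.03]
 rod at y=-160: [ 0.0173 -0.16    0.0213]
```

View pics/t28z.png

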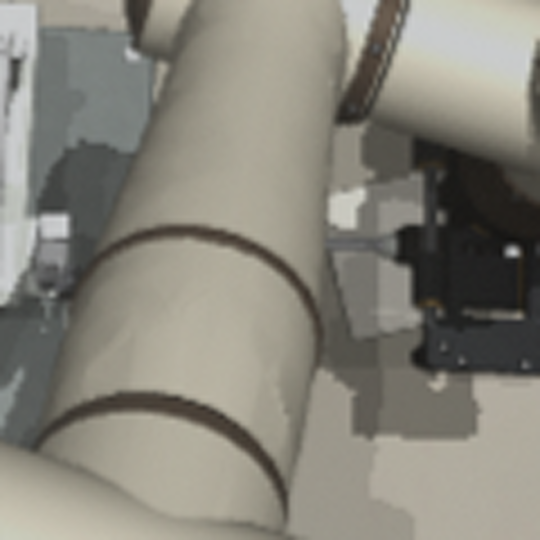

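View pics/w28.png

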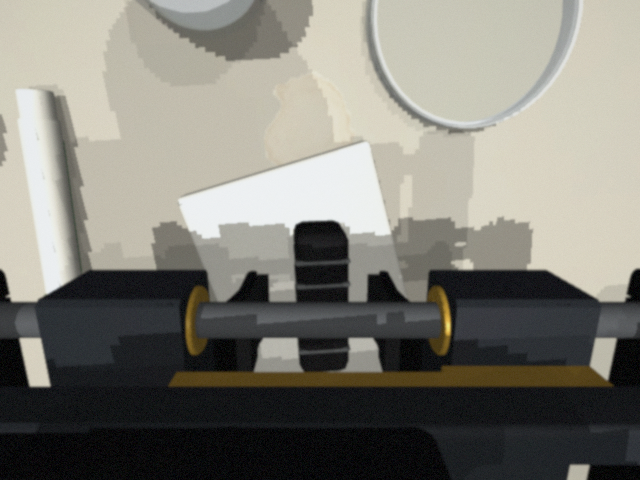

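Run:
```python
from h import *
t=cap('top')
for u,v,z in [(396,242,.03),(330,240,.03)]:
    X=onz(t,320+(u+.5)/4.5-.5,180+(v+.5)/4.5-.5,z);print(X.round(4),toL(X).round(4))
rod()
w=cap('wrist')
for u,v in [(321,222),(296,285),(348,285)]: X=onz(w,u,v,.04);print(X.round(4),toL(X).round(4))
```

```text
[ 0.5057 -0.3158  0.03  ] [ 0.0162 -0.3182  0.03  ]
[ 0.5075 -0.2763  0.03  ] [ 0.0151 -0.2787  0.03  ]
t 44.75 grip_l [ 0.0202 -0.3472  0.0292] tip_l [ 0.0179 -0.2043  0.0232] dir_l [-0.016  0.999 -0.042] tcp_l [ 0.0177 -0.3499  0.0244] F [ 0.2 -0.  -1.3] M [ 0.01 -0.25 -0.03]
 rod at y=-160: [ 0.0172 -0.16    0.0213]
[ 0.5011 -0.3855  0.04  ] [ 0.0171 -0.388   0.04  ]
[ 0.513  -0.3602  0.04  ] [ 0.0269 -0.3619  0.04  ]
[ 0.4918 -0.358   0.04  ] [ 0.0056 -0.3613  0.04  ]
```

Request:
servo_tool(deltas=[{"slide": [-0.4, 0, 0], "spin": 0}, {"slide": [-0.3, 0.03, 0.15], "spin": 0.05}, {"slide": [0, 0, 0.15], "spin": 0}, {"slide": [0, 0, 0], "spin": 0}])

```text
time_s: 45.2
tcp_pos: [0.5044, -0.3278, 0.0167]
ee_rot: [[-0.075, -0.993, -0.086], [-0.997, 0.073, 0.024], [-0.018, 0.088, -0.996]]
wrist_force: [-0.6, 0.6, -0.1]
gripper_width: 0.531
```

Run:
```python
from h import *
rem(toW([.0165,-.332,.016]))
```

```text
t 45.2 tcp [ 0.5044 -0.3278  0.0167] yawx -94.32 lift-tcp [ 0.0159 -0.3302  0.0167] units [ 0.07 -0.03  0.02] F [-0.6  0.6 -0.1] w 0.531
```

Request:
servo_tool(deltas=[{"slide": [0, 0, 0], "spin": 0}, {"slide": [0, 0, 0], "spin": 0}, {"slide": [0, 0, 0], "spin": 0}, {"slide": [0, 0, 0], "spin": 0}, {"slide": [0, 0, 0], "spin": 0}, {"slide": [0, 0, 0], "spin": 0}, {"slide": [0, 0, 0], "spin": 0}], gripper=255)

```text
time_s: 45.9
tcp_pos: [0.5044, -0.3279, 0.0165]
ee_rot: [[-0.076, -0.993, -0.086], [-0.997, 0.074, 0.025], [-0.018, 0.088, -0.996]]
wrist_force: [-0.4, 1.2, -0.2]
gripper_width: 0.246
```

```bash
cat >> h.py <<'E'
def regrasp():
    import json
    s=sense(); json.dump({'R':np.array(s['ee_rot']).tolist(),'p':list(map(float,s['tcp_pos']))},open('g.json','w'))
import os,json
if os.path.exists('g.json'):
    G=json.load(open('g.json')); Rg=np.array(G['R']);pg=np.array(G['p'])
    gw=toW([.0165,-.352,.026]); dg=RL@np.array([-.016,1,0.]); dg/=np.linalg.norm(dg)
    rt_d=Rg.T@dg; rt_g=Rg.T@(gw-pg)
E
python3 -c "
from h import *
rem([0,0,0]);regrasp()"
```

```text
t 45.9 tcp [ 0.5044 -0.3279  0.0165] yawx -94.34 lift-tcp [ 0.0159 -0.3304  0.0165] units [-11.54  20.95   2.72] F [-0.4  1.2 -0.2] w 0.246
```

Request:
servo_tool(deltas=[{"slide": [0, 0, -0.4], "spin": 0}, {"slide": [0, 0, -0.8], "spin": 0}, {"slide": [0, 0, -0.8], "spin": 0}, {"slide": [0, -0.1, -0.8], "spin": 0}, {"slide": [0, -0.3, -0.6], "spin": 0}, {"slide": [0, 0, 0], "spin": 0}])

```text
time_s: 46.5
tcp_pos: [0.5215, -0.3312, 0.1052]
ee_rot: [[-0.076, -0.993, -0.088], [-0.997, 0.074, 0.025], [-0.018, 0.089, -0.996]]
wrist_force: [-0.3, -0.4, -0.5]
gripper_width: 0.25
```

Run:
```python
from h import *
cap('top','a.png');need([.026,-.185,.106])
g=cv2.imread('pics/a.png');cv2.imwrite('pics/t29z.png',cv2.resize(g[180:300,320:440],None,fx=4.5,fy=4.5,interpolation=cv2.INTER_CUBIC))
t=cap('scene','b.png')
g=cv2.imread('pics/b.png');g=cv2.resize(g[180:240,320:400],None,fx=9,fy=9,interpolation=cv2.INTER_CUBIC)
cv2.imwrite('pics/s29.png',g)
```

```text
t 46.55 grip_l [ 0.0324 -0.3536  0.1134] tip_l [ 0.0303 -0.2106  0.1136] dir_l [-0.015  1.     0.001] tcp_l [ 0.0318 -0.3319  0.104 ] F [-1.1  0.4 -0.6] M [ 0.02 -0.3  -0.05]
 rod at y=-160: [ 0.0295 -0.16    0.1136]
 units [-1.02  0.14  0.34] yawtip 90.8
```

View pics/s29.png

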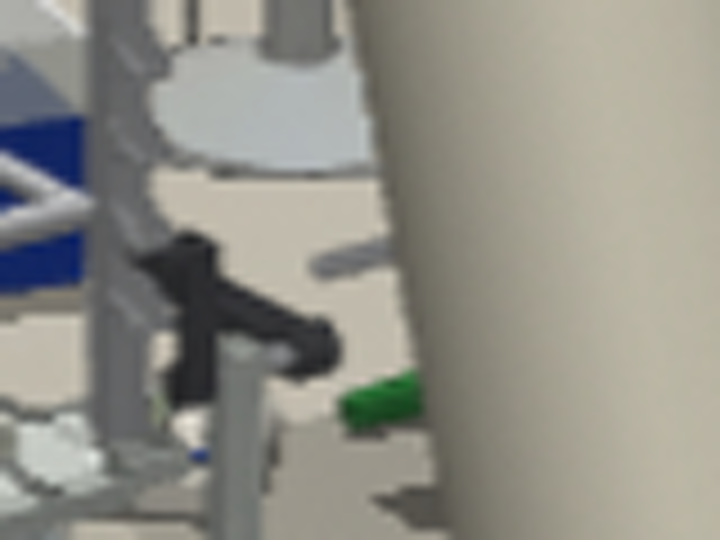

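Run:
```python
from h import *
t=cap('scene');tl,dl,R=rod()
Z=lambda p:((proj(t,toW(p))-[320,180]+.5)*9-.5).round(0)
print(Z(tl),Z(tl-.03*dl), 'pivot',Z([-.032,-.167,.124]),'tail end',Z([.033,-.16,.124]))
```

```text
t 46.65 grip_l [ 0.0306 -0.353   0.1111] tip_l [ 0.0285 -0.21    0.1115] dir_l [-0.014  1.     0.003] tcp_l [ 0.0299 -0.3313  0.1017] F [-0.6  0.  -1.5] M [ 0.06 -0.28  0.04]
 rod at y=-160: [ 0.0278 -0.16    0.1117]
[322. 275.] [403. 253.] pivot [330. 336.] tail end [173. 269.]
```

Request:
servo_tool(deltas=[{"slide": [-0.4, 0.22, 0.35], "spin": 0}, {"slide": [-0.3, 0, 0], "spin": 0}, {"slide": [0, 0, 0], "spin": 0}])

```text
time_s: 46.95
tcp_pos: [0.5105, -0.3107, 0.0908]
ee_rot: [[-0.079, -0.992, -0.101], [-0.997, 0.076, 0.031], [-0.023, 0.103, -0.994]]
wrist_force: [0.3, -0.4, -1.0]
gripper_width: 0.248
```

Run:
```python
from h import *
t=cap('scene','b.png');need([.022,-.122,.103])
g=cv2.imread('pics/b.png');g=cv2.resize(g[180:240,320:400],None,fx=9,fy=9,interpolation=cv2.INTER_CUBIC)
cv2.imwrite('pics/s30.png',g)
```

```text
t 47.0 grip_l [ 0.021  -0.3346  0.0999] tip_l [ 0.0192 -0.1916  0.1007] dir_l [-0.012  1.     0.005] tcp_l [ 0.0204 -0.3129  0.0906] F [-0.5  0.8 -0.7] M [ 0.09 -0.24 -0.08]
 rod at y=-160: [ 0.0188 -0.16    0.1009]
 units [-2.78 -0.1  -0.04] yawtip 90.7
```

View pics/s30.png

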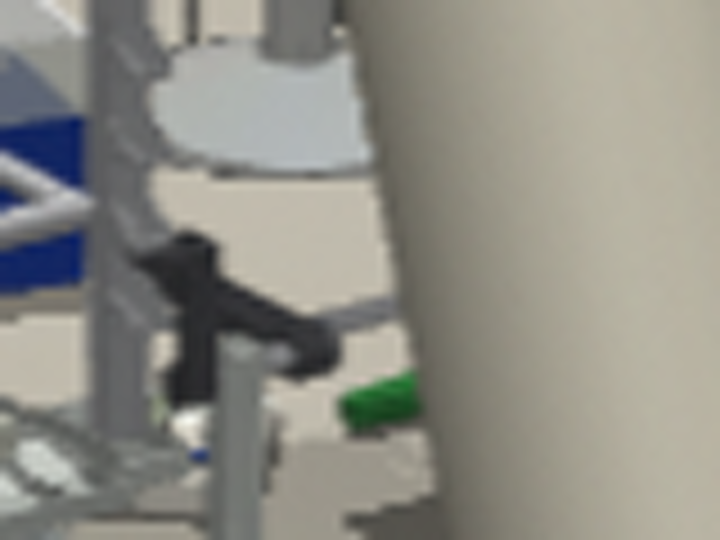

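Request:
servo_tool(deltas=[{"slide": [-0.5, -0.1, 0], "spin": 0}, {"slide": [-0.5, 0, 0], "spin": 0}, {"slide": [-0.5, 0, 0], "spin": 0}, {"slide": [-0.5, 0, 0], "spin": 0}, {"slide": [-0.5, 0, 0], "spin": 0}, {"slide": [-0.2, 0, 0], "spin": 0}, {"slide": [0, 0, 0], "spin": 0}])

```text
time_s: 47.7
tcp_pos: [0.5196, -0.2375, 0.0924]
ee_rot: [[-0.078, -0.992, -0.1], [-0.997, 0.075, 0.031], [-0.023, 0.102, -0.994]]
wrist_force: [-0.3, 0.1, -0.7]
gripper_width: 0.249
```

Run:
```python
from h import *
need([.022,-.122,.103])
```

```text
t 47.7 grip_l [ 0.0248 -0.2608  0.1017] tip_l [ 0.0228 -0.1178  0.1024] dir_l [-0.014  1.     0.005] tcp_l [ 0.0241 -0.2391  0.0924] F [-0.3  0.1 -0.7] M [-0.07 -0.28  0.01]
 rod at y=-160: [ 0.0234 -0.16    0.1022]
 units [ 0.17  0.03 -0.02] yawtip 90.8
```

Request:
servo_tool(deltas=[{"slide": [0.1, 0.04, -0.4], "spin": 0}, {"slide": [0, 0.04, -0.4], "spin": 0}, {"slide": [0, 0.04, -0.4], "spin": 0}, {"slide": [0, 0, 0], "spin": 0}])

```text
time_s: 48.1
tcp_pos: [0.5197, -0.2418, 0.1252]
ee_rot: [[-0.079, -0.992, -0.099], [-0.997, 0.076, 0.03], [-0.022, 0.101, -0.995]]
wrist_force: [1.7, -1.0, -0.7]
gripper_width: 0.249
```

Run:
```python
from h import *
rod()
t=cap('scene','b.png')
g=cv2.imread('pics/b.png');g=cv2.resize(g[180:240,320:400],None,fx=9,fy=9,interpolation=cv2.INTER_CUBIC)
cv2.imwrite('pics/s31.png',g)
```

```text
t 48.1 grip_l [ 0.0252 -0.265   0.1345] tip_l [ 0.0233 -0.122   0.1352] dir_l [-0.013  1.     0.004] tcp_l [ 0.0246 -0.2434  0.1252] F [ 1.7 -1.  -0.7] M [-0.01 -0.42  0.01]
 rod at y=-160: [ 0.0238 -0.16    0.135 ]
```

View pics/s31.png

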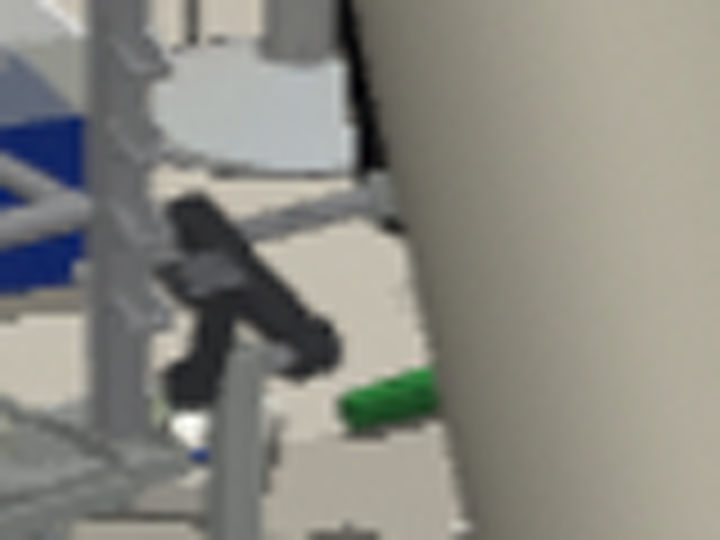

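Request:
servo_tool(deltas=[{"slide": [0, 0.26, -0.48], "spin": 0}, {"slide": [0, 0.42, -0.51], "spin": 0}, {"slide": [0, 0.56, -0.36], "spin": 0}, {"slide": [0, 0, 0], "spin": 0}])

```text
time_s: 48.55
tcp_pos: [0.4893, -0.2408, 0.1649]
ee_rot: [[-0.08, -0.992, -0.101], [-0.997, 0.077, 0.031], [-0.023, 0.103, -0.994]]
wrist_force: [0.4, 0.0, -0.7]
gripper_width: 0.247
```

Run:
```python
from h import *
rod()
t=cap('scene','b.png')
g=cv2.imread('pics/b.png');g=cv2.resize(g[160:240,320:400],None,fx=7,fy=7,interpolation=cv2.INTER_CUBIC)
cv2.imwrite('pics/s32.png',g)
```

```text
t 48.55 grip_l [-0.0052 -0.2664  0.1742] tip_l [-0.0069 -0.1234  0.1749] dir_l [-0.012  1.     0.005] tcp_l [-0.0058 -0.2447  0.1649] F [ 0.4  0.  -0.7] M [ 0.02 -0.36  0.03]
 rod at y=-160: [-0.0064 -0.16    0.1748]
```

View pics/s32.png

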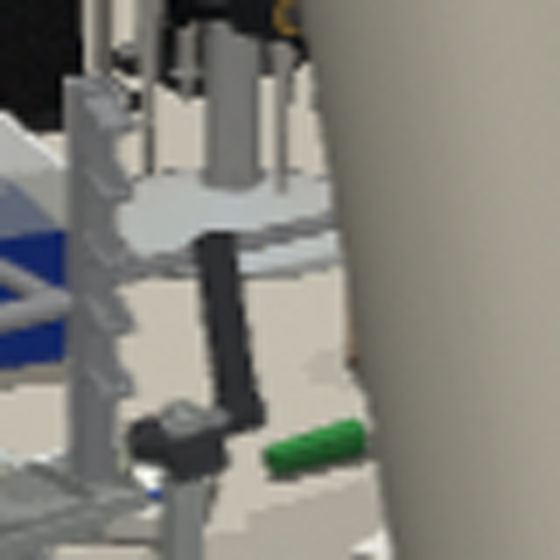

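Request:
servo_tool(deltas=[{"slide": [0, 0.6, -0.15], "spin": 0}, {"slide": [0, 0.5, 0], "spin": 0}, {"slide": [0, 0.3, 0], "spin": 0}, {"slide": [0, 0, 0], "spin": 0}, {"slide": [0, 0, 0], "spin": 0}, {"slide": [0, 0, 0], "spin": 0}, {"slide": [0, 0, 0], "spin": 0}])

```text
time_s: 49.3
tcp_pos: [0.4548, -0.2381, 0.1708]
ee_rot: [[-0.08, -0.992, -0.101], [-0.997, 0.077, 0.031], [-0.023, 0.103, -0.994]]
wrist_force: [-0.4, 0.4, -0.8]
gripper_width: 0.252
```

Run:
```python
from h import *
rod()
t=cap('scene','b.png')
g=cv2.imread('pics/b.png');g=cv2.resize(g[160:240,320:400],None,fx=7,fy=7,interpolation=cv2.INTER_CUBIC)
cv2.imwrite('pics/s33.png',g)
```

```text
t 49.3 grip_l [-0.0398 -0.2663  0.1801] tip_l [-0.0416 -0.1233  0.1808] dir_l [-0.012  1.     0.005] tcp_l [-0.0405 -0.2446  0.1708] F [-0.4  0.4 -0.8] M [ 0.05 -0.3  -0.03]
 rod at y=-160: [-0.0411 -0.16    0.1807]
```

View pics/s33.png

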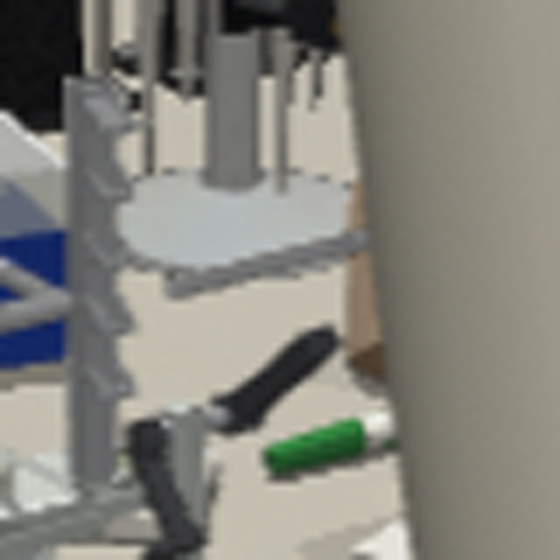

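Request:
servo_tool(deltas=[{"slide": [0, 0, -0.3], "spin": 0}, {"slide": [0.6, 0, 0], "spin": 0}, {"slide": [0.8, 0, 0], "spin": 0}, {"slide": [0.8, 0, 0], "spin": 0}, {"slide": [0.6, -0.3, 0], "spin": 0}, {"slide": [0.3, -0.6, 0], "spin": 0}, {"slide": [0.2, -0.8, 0], "spin": 0}, {"slide": [0, -0.5, 0], "spin": 0}, {"slide": [0, 0, 0], "spin": 0}])

```text
time_s: 50.25
tcp_pos: [0.5055, -0.3335, 0.1718]
ee_rot: [[-0.081, -0.992, -0.1], [-0.997, 0.078, 0.029], [-0.021, 0.102, -0.995]]
wrist_force: [-0.4, 0.2, -1.2]
gripper_width: 0.25
```

Run:
```python
from h import *
need([.0165,-.208,.035])
```

```text
t 50.25 grip_l [ 0.0181 -0.3575  0.1812] tip_l [ 0.0165 -0.2145  0.1817] dir_l [-0.011  1.     0.003] tcp_l [ 0.0175 -0.3359  0.1718] F [-0.4  0.2 -1.2] M [ 0.01 -0.26  0.02]
 rod at y=-160: [ 0.0159 -0.16    0.1818]
 units [-0.14 -0.6   5.84] yawtip 90.6
```

Request:
servo_tool(deltas=[{"slide": [0, -0.1, 0.8], "spin": 0}, {"slide": [0, -0.1, 1], "spin": 0}, {"slide": [0, -0.1, 1], "spin": 0}, {"slide": [0, -0.1, 1], "spin": 0}, {"slide": [0, -0.1, 1], "spin": 0}, {"slide": [0, -0.1, 0.5], "spin": 0}, {"slide": [0, 0, 0], "spin": 0}])

```text
time_s: 50.95
tcp_pos: [0.5054, -0.3305, 0.037]
ee_rot: [[-0.079, -0.992, -0.099], [-0.997, 0.077, 0.029], [-0.021, 0.101, -0.995]]
wrist_force: [-0.1, 0.3, -1.2]
gripper_width: 0.253
```

Run:
```python
from h import *
need([.0165,-.208,.027])
```

```text
t 50.95 grip_l [ 0.0177 -0.3545  0.0464] tip_l [ 0.0159 -0.2115  0.0468] dir_l [-0.013  1.     0.003] tcp_l [ 0.0171 -0.3328  0.037 ] F [-0.1  0.3 -1.2] M [ 0.04 -0.23 -0.03]
 rod at y=-160: [ 0.0152 -0.16    0.0469]
 units [-0.12 -0.1   0.79] yawtip 90.7
```

Request:
servo_tool(deltas=[{"slide": [0, 0, 0.35], "spin": 0}, {"slide": [0, 0, 0.25], "spin": 0}, {"slide": [0, 0, 0.15], "spin": 0}, {"slide": [0, 0, 0], "spin": 0}])

```text
time_s: 51.35
tcp_pos: [0.5053, -0.3307, 0.0204]
ee_rot: [[-0.078, -0.993, -0.094], [-0.997, 0.076, 0.026], [-0.019, 0.096, -0.995]]
wrist_force: [-0.3, 0.4, -0.7]
gripper_width: 0.251
```

Run:
```python
from h import *
need([.0165,-.208,.027])
```

```text
t 51.35 grip_l [ 0.0176 -0.3548  0.0298] tip_l [ 0.0156 -0.2118  0.0299] dir_l [-0.014  1.     0.001] tcp_l [ 0.017  -0.3331  0.0204] F [-0.3  0.4 -0.7] M [ 0.1  -0.27 -0.02]
 rod at y=-160: [ 0.0149 -0.16    0.03  ]
 units [-0.15 -0.05  0.12] yawtip 90.8
```

Request:
servo_tool(deltas=[{"slide": [0, 0, 0.13], "spin": 0}, {"slide": [0, 0, 0], "spin": 0}])

```text
time_s: 51.55
tcp_pos: [0.5056, -0.3309, 0.0179]
ee_rot: [[-0.078, -0.993, -0.092], [-0.997, 0.076, 0.025], [-0.018, 0.094, -0.995]]
wrist_force: [0.1, 0.1, -2.1]
gripper_width: 0.251
```

Request:
servo_tool(deltas=[{"slide": [0, 0, 0], "spin": 0}, {"slide": [0, 0, 0], "spin": 0}, {"slide": [0, 0, 0], "spin": 0}, {"slide": [0, 0, 0], "spin": 0}], gripper=120)

```text
time_s: 51.95
tcp_pos: [0.5066, -0.3315, 0.0193]
ee_rot: [[-0.077, -0.993, -0.09], [-0.997, 0.075, 0.024], [-0.017, 0.091, -0.996]]
wrist_force: [-0.2, -0.4, -0.6]
gripper_width: 0.496
```

Request:
servo_tool(deltas=[{"slide": [0, 0, -0.4], "spin": 0}, {"slide": [0, 0, -0.8], "spin": 0}, {"slide": [0, 0, -1], "spin": 0}, {"slide": [0, 0, -1], "spin": 0}, {"slide": [0, 0, -1], "spin": 0}, {"slide": [0, 0, -1], "spin": 0}, {"slide": [0, 0, -1], "spin": 0}, {"slide": [0, 0, -1], "spin": 0}, {"slide": [0, 0, -1], "spin": 0}, {"slide": [0, 0, 0], "spin": 0}])

```text
time_s: 52.95
tcp_pos: [0.526, -0.3373, 0.2398]
ee_rot: [[-0.076, -0.993, -0.084], [-0.997, 0.075, 0.02], [-0.013, 0.086, -0.996]]
wrist_force: [0.8, -0.3, 0.0]
gripper_width: 0.526
```

Run:
```python
from h import *
rem([.542,.111,.3]);print(sense()['ee_rot'].round(3),sense()['joints'].round(1))
cap('wrist','w35.png')
```

```text
t 52.95 tcp [ 0.526  -0.3373  0.2398] yawx -94.38 lift-tcp [ 0.0382 -0.3381  0.2398] units [-17.96   0.92  -2.1 ] F [ 0.8 -0.3  0. ] w 0.526
[[-0.076 -0.993 -0.084]
 [-0.997  0.075  0.02 ]
 [-0.013  0.086 -0.996]] [-17.7  24.    5.6   0.4 -76.6  13.2]
```

View pics/w35.png

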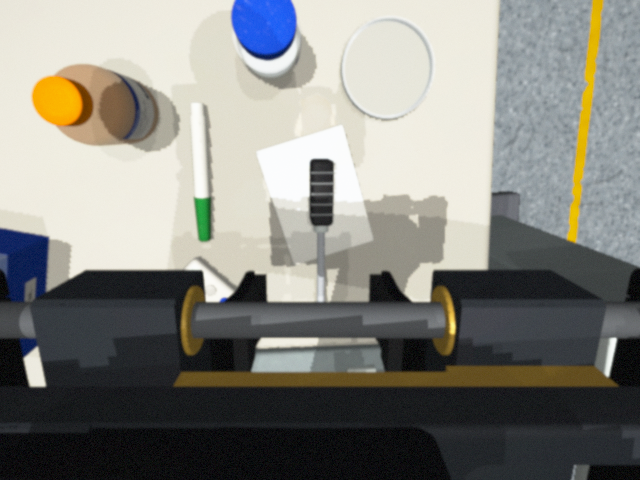

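Request:
servo_tool(deltas=[{"slide": [0, 0, -0.9], "spin": -1}, {"slide": [0, 0, -1], "spin": -1}, {"slide": [0, 0, -0.9], "spin": -1}, {"slide": [0, 0, -0.5], "spin": -1}, {"slide": [0, 0, 0], "spin": -1}, {"slide": [0, 0, 0], "spin": -1}, {"slide": [0, 0, 0], "spin": -1}, {"slide": [0, 0, 0], "spin": -1}, {"slide": [0, 0, 0], "spin": -1}, {"slide": [0, 0, 0], "spin": -1}], gripper=255)

```text
time_s: 54.0
tcp_pos: [0.5273, -0.3353, 0.3132]
ee_rot: [[0.975, -0.194, -0.105], [-0.191, -0.981, 0.033], [-0.109, -0.012, -0.994]]
wrist_force: [0.4, 0.2, -0.1]
gripper_width: 0.005
```

Run:
```python
from h import *
rem([.542,.111,.3]);print(sense()['ee_rot'].round(3),sense()['joints'].round(1))
```

```text
t 54.0 tcp [ 0.5273 -0.3353  0.3132] yawx -11.1 lift-tcp [ 0.0393 -0.336   0.3132] units [ -2.79 -17.62   1.06] F [ 0.4  0.2 -0.1] w 0.005
[[ 0.975 -0.194 -0.105]
 [-0.191 -0.981  0.033]
 [-0.109 -0.012 -0.994]] [-17.6  23.   14.4   0.  -87.8  96.5]
```

Request:
servo_tool(deltas=[{"slide": [-0.15, -0.9, -0.1], "spin": -0.4}, {"slide": [-0.15, -0.9, -0.1], "spin": -0.4}, {"slide": [-0.15, -0.9, 0], "spin": 0}, {"slide": [-0.15, -0.9, 0], "spin": 0}, {"slide": [-0.15, -0.9, 0], "spin": 0}, {"slide": [-0.15, -0.9, 0], "spin": 0}, {"slide": [-0.15, -0.9, 0], "spin": 0}, {"slide": [-0.15, -0.9, 0], "spin": 0}, {"slide": [-0.15, -0.9, 0], "spin": 0}, {"slide": [-0.15, -0.9, 0], "spin": 0}])

```text
time_s: 55.0
tcp_pos: [0.5052, -0.1003, 0.3161]
ee_rot: [[0.988, -0.084, -0.13], [-0.079, -0.996, 0.042], [-0.133, -0.031, -0.991]]
wrist_force: [0.5, 0.2, -0.0]
gripper_width: 0.009
```

Run:
```python
from h import *
rem([.542,.111,.25])
```

```text
t 55.0 tcp [ 0.5052 -0.1003  0.3161] yawx -4.57 lift-tcp [-0.0008 -0.1033  0.3161] units [ 1.14 -8.46  2.78] F [ 0.5  0.2 -0. ] w 0.009
```

Request:
servo_tool(deltas=[{"slide": [0.12, -0.9, 0], "spin": 0}, {"slide": [0.12, -0.9, 0], "spin": 0}, {"slide": [0.12, -0.9, 0], "spin": 0}, {"slide": [0.12, -0.9, 0], "spin": 0}, {"slide": [0.12, -0.9, 0], "spin": 0}, {"slide": [0.12, -0.9, 0.2], "spin": 0}, {"slide": [0.12, -0.9, 0.3], "spin": 0}, {"slide": [0.12, -0.9, 0.4], "spin": 0}, {"slide": [0.1, -0.9, 0.5], "spin": 0}, {"slide": [0, 0, 0], "spin": 0}])

```text
time_s: 56.0
tcp_pos: [0.5367, 0.111, 0.2739]
ee_rot: [[0.985, -0.083, -0.149], [-0.077, -0.996, 0.041], [-0.152, -0.028, -0.988]]
wrist_force: [-0.0, -0.5, -0.4]
gripper_width: 0.008
```

Run:
```python
from h import *
rem(toW([.02,.11,.19]))
cap('scene','b.png')
g=cv2.imread('pics/b.png');g=cv2.resize(g[90:290,180:380],None,fx=2.9,fy=2.9,interpolation=cv2.INTER_CUBIC)
cv2.imwrite('pics/s36.png',g)
```

```text
t 56.0 tcp [0.5367 0.111  0.2739] yawx -4.49 lift-tcp [0.0144 0.1097 0.2739] units [0.73 0.08 3.28] F [-0.  -0.5 -0.4] w 0.008
```

View pics/s36.png

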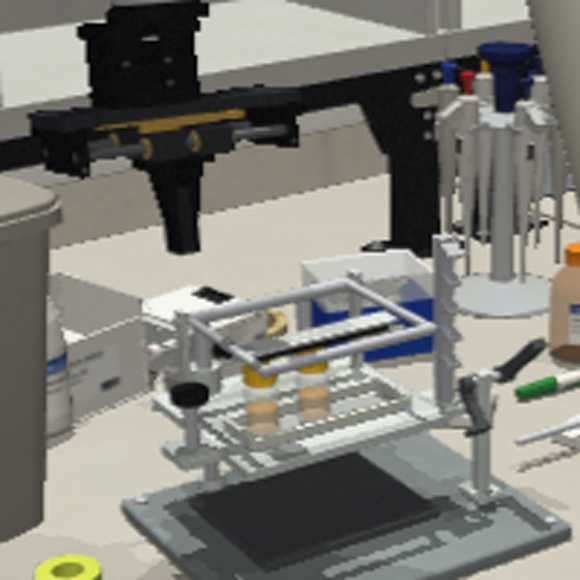

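Request:
servo_tool(deltas=[{"slide": [0.22, 0.03, 0.8], "spin": 0}, {"slide": [0.2, 0.02, 0.9], "spin": 0}, {"slide": [0.15, 0.02, 0.8], "spin": 0}, {"slide": [0.1, 0.01, 0.5], "spin": 0}, {"slide": [0, 0, 0], "spin": 0}])

```text
time_s: 56.55
tcp_pos: [0.5423, 0.1061, 0.1975]
ee_rot: [[0.986, -0.085, -0.145], [-0.08, -0.996, 0.04], [-0.148, -0.027, -0.989]]
wrist_force: [-0.4, 0.5, -0.9]
gripper_width: 0.001
```

Run:
```python
from h import *
rem(toW([.02,.11,.165]))
cap('scene','b.png')
g=cv2.imread('pics/b.png');g=cv2.resize(g[120:290,180:350],None,fx=3.4,fy=3.4,interpolation=cv2.INTER_CUBIC)
cv2.imwrite('pics/s37.png',g)
```

```text
t 56.55 tcp [0.5423 0.1061 0.1975] yawx -4.64 lift-tcp [0.0204 0.1053 0.1975] units [ 0.17 -0.15  1.29] F [-0.4  0.5 -0.9] w 0.001
```

View pics/s37.png

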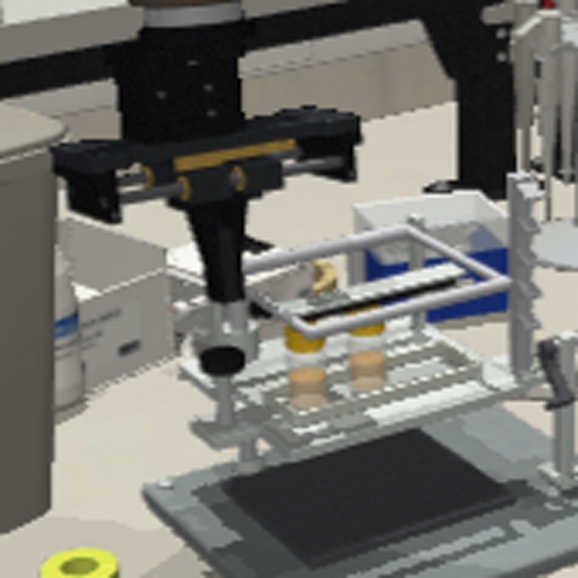

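Request:
servo_tool(deltas=[{"slide": [0.03, -0.2, 0.3], "spin": 0}, {"slide": [0.06, 0, 0.4], "spin": 0}, {"slide": [0.04, 0, 0.3], "spin": 0}, {"slide": [0.04, 0, 0.3], "spin": 0}, {"slide": [0, 0, 0], "spin": 0}])

```text
time_s: 57.1
tcp_pos: [0.5445, 0.1128, 0.1664]
ee_rot: [[0.987, -0.085, -0.138], [-0.08, -0.996, 0.042], [-0.141, -0.03, -0.99]]
wrist_force: [-0.7, -0.8, 0.8]
gripper_width: 0.002
```

Run:
```python
from h import *
rem(toW([.02,.11,.085]))
```

```text
t 57.1 tcp [0.5445 0.1128 0.1664] yawx -4.61 lift-tcp [0.0221 0.1121 0.1664] units [0.38 0.18 3.23] F [-0.7 -0.8  0.8] w 0.002
```

Request:
servo_tool(deltas=[{"slide": [0.03, 0.02, 0.3], "spin": 0}, {"slide": [0.04, 0.02, 0.3], "spin": 0}, {"slide": [0.04, 0.02, 0.3], "spin": 0}, {"slide": [0.04, 0.02, 0.3], "spin": 0}, {"slide": [0.04, 0.02, 0.3], "spin": 0}, {"slide": [0.04, 0.02, 0.3], "spin": 0}])

```text
time_s: 57.7
tcp_pos: [0.5454, 0.1128, 0.1292]
ee_rot: [[0.988, -0.079, -0.131], [-0.074, -0.996, 0.043], [-0.133, -0.033, -0.99]]
wrist_force: [-3.3, 1.0, 9.6]
gripper_width: 0.004
```

Run:
```python
from h import *
rem(toW([.02,.11,.085]))
```

```text
t 57.7 tcp [0.5454 0.1128 0.1292] yawx -4.28 lift-tcp [0.0229 0.1121 0.1292] units [0.12 0.14 1.77] F [-3.3  1.   9.6] w 0.004
```

Carriage is descending (~10 N). Continue.

Request:
servo_tool(deltas=[{"slide": [0.02, 0.02, 0.3], "spin": 0}, {"slide": [0.02, 0.02, 0.3], "spin": 0}, {"slide": [0.02, 0.02, 0.3], "spin": 0}, {"slide": [0.02, 0.02, 0.3], "spin": 0}, {"slide": [0.02, 0.02, 0.25], "spin": 0}])

```text
time_s: 58.2
tcp_pos: [0.5453, 0.1127, 0.1015]
ee_rot: [[0.99, -0.073, -0.122], [-0.068, -0.997, 0.044], [-0.125, -0.035, -0.992]]
wrist_force: [-3.0, 1.4, 8.6]
gripper_width: 0.005
```

Run:
```python
from h import *
rem(toW([.02,.11,.085]))
```

```text
t 58.2 tcp [0.5453 0.1127 0.1015] yawx -3.95 lift-tcp [0.0229 0.1121 0.1015] units [-0.03  0.11  0.67] F [-3.   1.4  8.6] w 0.005
```

Request:
servo_tool(deltas=[{"slide": [0.0, 0.02, 0.3], "spin": 0}, {"slide": [0, 0.02, 0.3], "spin": 0}, {"slide": [0, 0.02, 0.25], "spin": 0}, {"slide": [0, 0, 0.2], "spin": 0}])

```text
time_s: 58.6
tcp_pos: [0.5455, 0.1128, 0.0854]
ee_rot: [[0.991, -0.066, -0.113], [-0.062, -0.997, 0.043], [-0.115, -0.036, -0.993]]
wrist_force: [-11.6, 0.1, 35.7]
gripper_width: 0.007
```

Request:
servo_tool(deltas=[{"slide": [0, 0, 0.2], "spin": 0}, {"slide": [0, 0, 0.2], "spin": 0}, {"slide": [0, 0, 0.2], "spin": 0}])

```text
time_s: 58.9
tcp_pos: [0.5454, 0.1127, 0.0856]
ee_rot: [[0.993, -0.058, -0.107], [-0.054, -0.998, 0.04], [-0.109, -0.034, -0.993]]
wrist_force: [-7.6, -0.1, 24.1]
gripper_width: 0.002
```

Run:
```python
from h import *
rem(toW([.02,.11,.085]))
```

```text
t 58.9 tcp [0.5454 0.1127 0.0856] yawx -3.11 lift-tcp [0.0229 0.1121 0.0856] units [-0.12  0.08  0.03] F [-7.6 -0.1 24.1] w 0.002
```

Request:
servo_tool(deltas=[{"slide": [0, 0, -0.3], "spin": 0}, {"slide": [0, 0, -0.7], "spin": 0}, {"slide": [0, 0, -1], "spin": 0}, {"slide": [0, 0, -1], "spin": 0}, {"slide": [0, 0, -1], "spin": 0}, {"slide": [0, 0, -1], "spin": 0}, {"slide": [0, 0, -1], "spin": 0}, {"slide": [-1, -0.5, -0.5], "spin": 0}, {"slide": [-1, -0.5, 0], "spin": 0}, {"slide": [-1, -0.5, 0], "spin": 0}])

```text
time_s: 59.9
tcp_pos: [0.4916, 0.1471, 0.2616]
ee_rot: [[0.992, -0.063, -0.106], [-0.059, -0.997, 0.041], [-0.108, -0.034, -0.994]]
wrist_force: [-0.7, 0.4, 0.2]
gripper_width: 0.006
```

Request:
servo_tool(deltas=[{"slide": [-0.5, -1, 0], "spin": 0}, {"slide": [-0.5, -1, 0], "spin": 0}, {"slide": [-0.5, -1, 0], "spin": 0}, {"slide": [-0.3, -1, 0], "spin": 0}, {"slide": [0, -1, 0], "spin": 0}, {"slide": [0, -1, 0], "spin": 0}, {"slide": [0, -1, 0], "spin": 0}, {"slide": [0, -1, 0], "spin": 0}, {"slide": [0, 0, 0], "spin": 0}, {"slide": [0, 0, 0], "spin": 0}])

```text
time_s: 60.9
tcp_pos: [0.4545, 0.3581, 0.273]
ee_rot: [[0.993, -0.061, -0.105], [-0.057, -0.997, 0.043], [-0.107, -0.037, -0.994]]
wrist_force: [-1.0, -0.9, -0.7]
gripper_width: 0.007
```

Run:
```python
from h import *
rem([.4,.3,.3])
s=cap('scene','b.png');t=cap('top','a.png')
g=cv2.imread('pics/b.png');cv2.imwrite('pics/s40.png',cv2.resize(g[140:310,200:450],None,fx=3.2,fy=3.2,interpolation=cv2.INTER_CUBIC))
g=cv2.imread('pics/a.png');cv2.imwrite('pics/t40.png',cv2.resize(g[150:300,220:500],None,fx=2.8,fy=2.8,interpolation=cv2.INTER_CUBIC))
```

```text
t 60.9 tcp [0.4545 0.3581 0.273 ] yawx -3.28 lift-tcp [-0.0865  0.3498  0.273 ] units [-2.15  2.41 -0.95] F [-1.  -0.9 -0.7] w 0.007
```

View pics/s40.png

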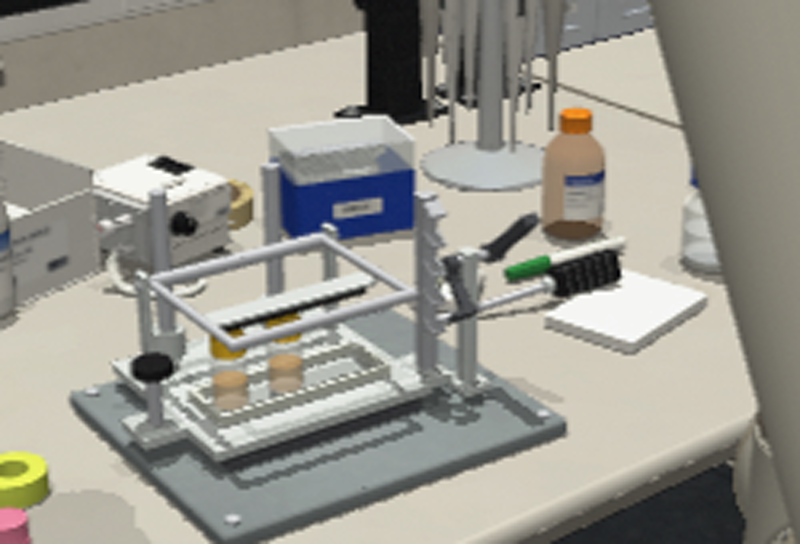

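View pics/t40.png

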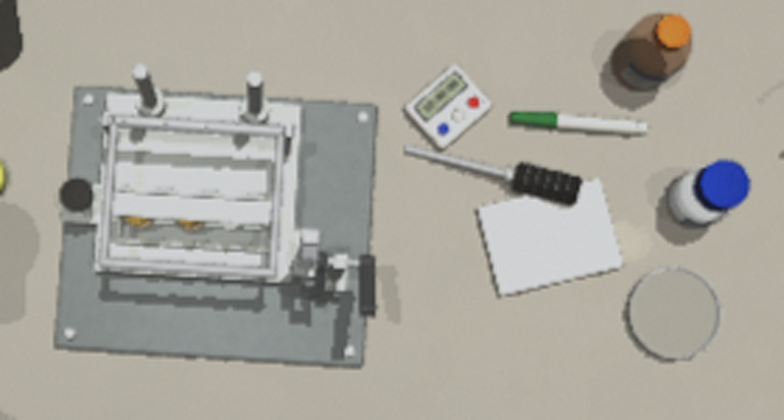

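Run:
```python
from h import *
t=cap('top','a.png')
P=lambda u,v:(220+(u+.5)/2.8-.5,150+(v+.5)/2.8-.5)
q=[onz(t,*P(u,v),z) for u,v,z in [(514,174,.03),(580,191,.03),(406,149,.02),(546,183,.03)]]
print(np.round(q,4))
for u,v in [(478,209),(598,180),(623,263),(500,296)]: print('pad',onz(t,*P(u,v),.012).round(4))
for u,v in [(512,118),(645,129)]: print('marker',onz(t,*P(u,v),.01).round(4))
for u,v in [(404,104),(454,67),(492,102),(443,147)]: print('timer',onz(t,*P(u,v),.018).round(4))
g=cv2.imread('pics/a.png');cv2.imwrite('pics/t41.png',cv2.resize(g[165:265,350:460],None,fx=6,fy=6,interpolation=cv2.INTER_CUBIC))
```

```text
[[ 0.5648 -0.3063  0.03  ]
 [ 0.5471 -0.3694  0.03  ]
 [ 0.593  -0.2035  0.02  ]
 [ 0.5555 -0.3369  0.03  ]]
pad [ 0.5338 -0.2731  0.012 ]
pad [ 0.5606 -0.3918  0.012 ]
pad [ 0.4783 -0.4125  0.012 ]
pad [ 0.4481 -0.2915  0.012 ]
marker [ 0.6242 -0.3101  0.01  ]
marker [ 0.6111 -0.4409  0.01  ]
timer [ 0.6382 -0.203   0.018 ]
timer [ 0.6746 -0.2533  0.018 ]
timer [ 0.6388 -0.2895  0.018 ]
timer [ 0.5947 -0.24    0.018 ]
```

View pics/t41.png

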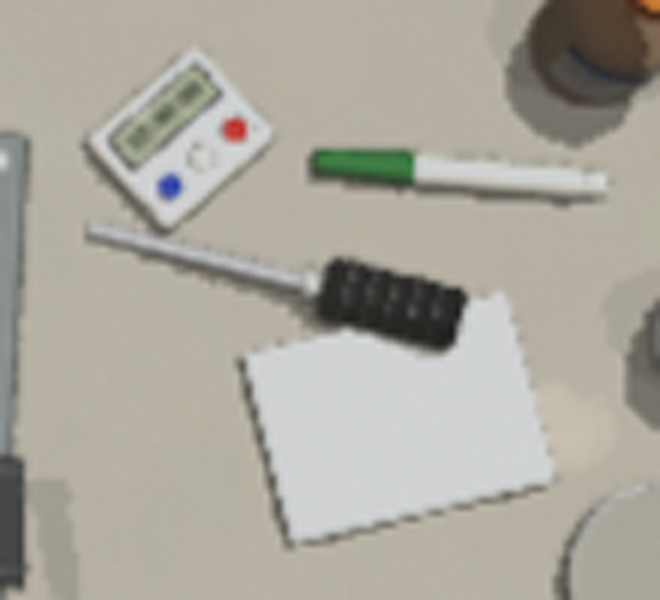

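Request:
servo_tool(deltas=[{"slide": [0.18, 0.95, -0.12], "spin": 0}, {"slide": [0.18, 0.95, -0.12], "spin": 0}, {"slide": [0.18, 0.95, -0.12], "spin": 0}, {"slide": [0.18, 0.95, -0.12], "spin": 0}, {"slide": [0.18, 0.95, -0.12], "spin": 0}, {"slide": [0.18, 0.95, -0.12], "spin": 0}, {"slide": [0.18, 0.95, -0.12], "spin": 0}, {"slide": [0.18, 0.95, -0.12], "spin": 0}, {"slide": [0.18, 0.95, -0.12], "spin": 0}, {"slide": [0.18, 0.95, -0.12], "spin": 0}], gripper=110)

```text
time_s: 62.05
tcp_pos: [0.4859, 0.1011, 0.2922]
ee_rot: [[0.993, -0.067, -0.101], [-0.063, -0.997, 0.046], [-0.103, -0.039, -0.994]]
wrist_force: [-0.2, -0.6, -0.8]
gripper_width: 0.568
```

Request:
servo_tool(deltas=[{"slide": [0.18, 0.95, -0.1], "spin": 0}, {"slide": [0.18, 0.95, -0.1], "spin": 0}, {"slide": [0.18, 0.95, -0.1], "spin": 0}, {"slide": [0.18, 0.95, -0.1], "spin": 0}, {"slide": [0.18, 0.95, -0.1], "spin": 0}, {"slide": [0.18, 0.95, -0.1], "spin": 0}, {"slide": [0.18, 0.95, -0.1], "spin": 0}, {"slide": [0.18, 0.95, -0.1], "spin": 0}, {"slide": [0.18, 0.95, -0.1], "spin": 0}, {"slide": [0.18, 0.95, -0.1], "spin": 0}])

```text
time_s: 63.05
tcp_pos: [0.5105, -0.1578, 0.3077]
ee_rot: [[0.993, -0.077, -0.093], [-0.073, -0.996, 0.048], [-0.096, -0.041, -0.995]]
wrist_force: [0.1, 0.8, 0.8]
gripper_width: 0.57
```

Run:
```python
from h import *
rem([.5555,-.337,.2]);print(sense()['ee_rot'].round(3))
```

```text
t 63.05 tcp [ 0.5105 -0.1578  0.3077] yawx -4.21 lift-tcp [ 0.0089 -0.1602  0.3077] units [2.72 7.18 3.77] F [0.1 0.8 0.8] w 0.57
[[ 0.993 -0.077 -0.093]
 [-0.073 -0.996  0.048]
 [-0.096 -0.041 -0.995]]
```

Request:
servo_tool(deltas=[{"slide": [0.3, 0.9, 0], "spin": 0}, {"slide": [0.3, 0.9, 0], "spin": 0}, {"slide": [0.3, 0.9, 0], "spin": 0}, {"slide": [0.3, 0.9, 0], "spin": 0}, {"slide": [0.3, 0.9, 0], "spin": 0}, {"slide": [0.3, 0.9, 0], "spin": 0}, {"slide": [0.3, 0.9, 0], "spin": 0}, {"slide": [0.2, 0.7, 0], "spin": 0}, {"slide": [0, 0, 0], "spin": 0}])

```text
time_s: 63.95
tcp_pos: [0.5468, -0.3522, 0.2973]
ee_rot: [[0.992, -0.091, -0.089], [-0.087, -0.995, 0.048], [-0.093, -0.04, -0.995]]
wrist_force: [-0.2, 0.2, -1.3]
gripper_width: 0.569
```

Request:
servo_tool(deltas=[{"slide": [0, 0, 0], "spin": 1}, {"slide": [0, 0, 0], "spin": 1}, {"slide": [0, 0, 0], "spin": 1}, {"slide": [0, 0, 0], "spin": 1}, {"slide": [0, 0, 0], "spin": 1}, {"slide": [0, 0, 0], "spin": 1}, {"slide": [0, 0, 0], "spin": 1}, {"slide": [0, 0, 0], "spin": 1}, {"slide": [0, 0, 0], "spin": 1}, {"slide": [0, 0, 0], "spin": 1}])

```text
time_s: 64.95
tcp_pos: [0.5394, -0.3504, 0.3011]
ee_rot: [[0.021, -0.996, -0.086], [-0.998, -0.026, 0.05], [-0.052, 0.085, -0.995]]
wrist_force: [0.7, 0.5, 0.3]
gripper_width: 0.57
```

Request:
servo_tool(deltas=[{"slide": [0, 0, 0], "spin": 1}, {"slide": [0, 0, 0], "spin": 1}, {"slide": [0, 0, 0], "spin": 0.7}, {"slide": [0, 0, 0], "spin": 0}])

```text
time_s: 65.35
tcp_pos: [0.5367, -0.3488, 0.3033]
ee_rot: [[-0.363, -0.928, -0.084], [-0.932, 0.36, 0.05], [-0.016, 0.097, -0.995]]
wrist_force: [-0.2, 0.2, -0.2]
gripper_width: 0.57
```

Run:
```python
from h import *
rem([.5555,-.337,.12]);print(sense()['ee_rot'].round(3),sense()['joints'].round(1))
w=cap('wrist','w42.png');cap('top','t42.png')
```

```text
t 65.35 tcp [ 0.5367 -0.3488  0.3033] yawx -111.31 lift-tcp [ 0.0497 -0.3487  0.3033] units [-0.59 -1.24  7.26] F [-0.2  0.2 -0.2] w 0.57
[[-0.363 -0.928 -0.084]
 [-0.932  0.36   0.05 ]
 [-0.016  0.097 -0.995]] [-19.1  24.5  15.9  -1.1 -86.9  -2. ]
```

View pics/w42.png

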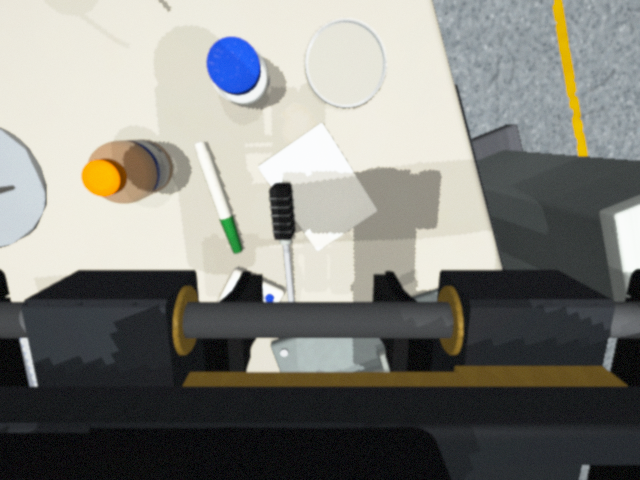

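Run:
```python
from h import *
w=cap('wrist')
a=onz(w,281,184,.036);b=onz(w,284,239,.036);c=onz(w,291,295,.02)
print(a.round(4),b.round(4),c.round(4),np.linalg.norm(a-b),np.degrees(np.arctan2(*(b-a)[1::-1])),((a+b)/2).round(4))
rem([*((a+b)/2)[:2],.12])
```

```text
[ 0.5441 -0.3695  0.036 ] [ 0.5652 -0.3098  0.036 ] [ 0.5864 -0.2353  0.02  ] 0.06331013204197018 70.55361766879295 [ 0.5547 -0.3397  0.036 ]
t 65.5 tcp [ 0.537  -0.349   0.3032] yawx -111.19 lift-tcp [ 0.05   -0.3489  0.3032] units [-0.48 -1.23  7.25] F [-0.3  0.6 -0.7] w 0.571
```

Request:
servo_tool(deltas=[{"slide": [-0.2, -0.4, 0.8], "spin": -0.5}, {"slide": [-0.15, -0.4, 1], "spin": 0}, {"slide": [-0.1, -0.3, 1], "spin": 0}, {"slide": [0, -0.05, 1], "spin": 0}, {"slide": [0, 0, 1], "spin": 0}, {"slide": [0, 0, 1], "spin": 0}, {"slide": [0, 0, 0.8], "spin": 0}, {"slide": [0, 0, 0], "spin": 0}])

```text
time_s: 66.3
tcp_pos: [0.555, -0.339, 0.1327]
ee_rot: [[-0.282, -0.956, -0.079], [-0.959, 0.278, 0.048], [-0.024, 0.09, -0.996]]
wrist_force: [-0.9, -0.2, -1.0]
gripper_width: 0.571
```

Run:
```python
from h import *
rem([.555,-.339,.017]);w=cap('wrist','w43.png')
```

```text
t 66.3 tcp [ 0.555  -0.339   0.1327] yawx -106.36 lift-tcp [ 0.0672 -0.3375  0.1327] units [ 0.11 -0.41  4.61] F [-0.9 -0.2 -1. ] w 0.571
```

View pics/w43.png

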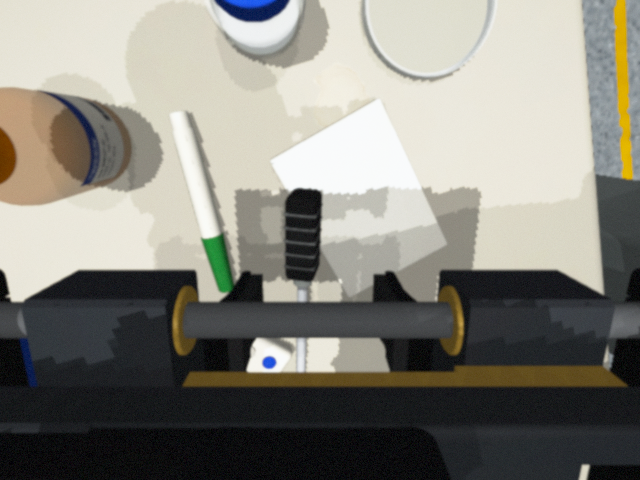

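Request:
servo_tool(deltas=[{"slide": [0.03, -0.1, 0.8], "spin": 0}, {"slide": [0.03, -0.1, 1], "spin": 0}, {"slide": [0.02, -0.1, 0.8], "spin": 0}, {"slide": [0.02, -0.1, 0.6], "spin": 0}, {"slide": [0, 0, 0], "spin": 0}], gripper=130)

```text
time_s: 66.85
tcp_pos: [0.5655, -0.3446, 0.061]
ee_rot: [[-0.276, -0.959, -0.061], [-0.961, 0.274, 0.038], [-0.02, 0.069, -0.997]]
wrist_force: [-0.8, -0.3, -0.3]
gripper_width: 0.495
```

Run:
```python
from h import *
rem([.555,-.339,.017]);w=cap('wrist','w44.png')
```

```text
t 66.85 tcp [ 0.5655 -0.3446  0.061 ] yawx -106.02 lift-tcp [ 0.0781 -0.3423  0.061 ] units [-0.06  0.34  1.79] F [-0.8 -0.3 -0.3] w 0.495
```

View pics/w44.png

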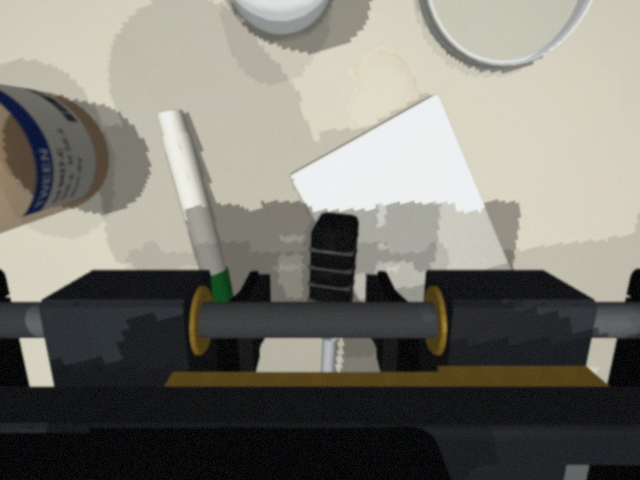

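Request:
servo_tool(deltas=[{"slide": [-0.05, 0.3, 0], "spin": 0}, {"slide": [0, 0, 0.4], "spin": 0}, {"slide": [0, 0, 0.4], "spin": 0}, {"slide": [0, 0, 0], "spin": 0}])

```text
time_s: 67.3
tcp_pos: [0.5599, -0.3417, 0.0462]
ee_rot: [[-0.274, -0.96, -0.052], [-0.961, 0.273, 0.033], [-0.018, 0.059, -0.998]]
wrist_force: [-0.3, 0.2, -1.0]
gripper_width: 0.488
```

Run:
```python
from h import *
rem([.555,-.339,.017]);w=cap('wrist','w45.png')
a=onz(w,337,215,.035);print(a)
```

```text
t 67.3 tcp [ 0.5599 -0.3417  0.0462] yawx -105.93 lift-tcp [ 0.0723 -0.3399  0.0462] units [-0.03  0.15  1.18] F [-0.3  0.2 -1. ] w 0.488
[ 0.54025315 -0.37281697  0.035     ]
```

View pics/w45.png

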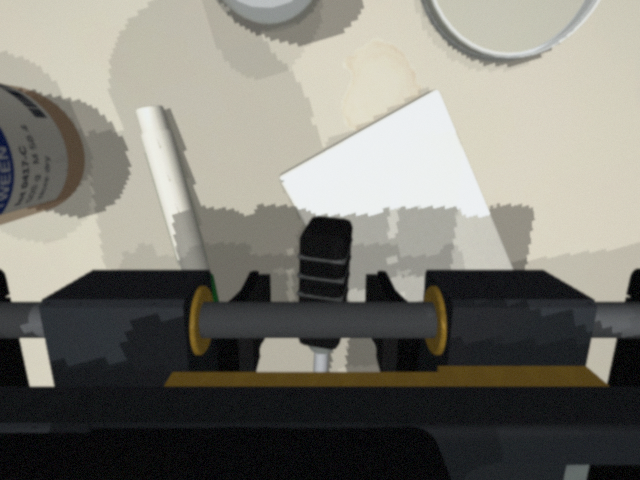

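Request:
servo_tool(deltas=[{"slide": [0, 0.12, 0.3], "spin": 0}, {"slide": [0, 0, 0.35], "spin": 0}, {"slide": [0, 0, 0.3], "spin": 0}, {"slide": [0, 0, 0.15], "spin": 0}, {"slide": [0, 0, 0], "spin": 0}])

```text
time_s: 67.85
tcp_pos: [0.5558, -0.3403, 0.0171]
ee_rot: [[-0.274, -0.96, -0.051], [-0.962, 0.273, 0.033], [-0.017, 0.058, -0.998]]
wrist_force: [-0.0, 0.6, 0.4]
gripper_width: 0.489
```

Run:
```python
from h import *
rem([.555,-.339,.017])
```

```text
t 67.85 tcp [ 0.5558 -0.3403  0.0171] yawx -105.9 lift-tcp [ 0.0681 -0.3387  0.0171] units [-0.04  0.04  0.01] F [-0.   0.6  0.4] w 0.489
```

Request:
servo_tool(deltas=[{"slide": [0, 0, 0], "spin": 0}, {"slide": [0, 0, 0], "spin": 0}, {"slide": [0, 0, 0], "spin": 0}, {"slide": [0, 0, 0], "spin": 0}, {"slide": [0, 0, 0], "spin": 0}, {"slide": [0, 0, 0], "spin": 0}], gripper=255)

```text
time_s: 68.45
tcp_pos: [0.5563, -0.3402, 0.0184]
ee_rot: [[-0.274, -0.961, -0.051], [-0.962, 0.272, 0.032], [-0.017, 0.057, -0.998]]
wrist_force: [-0.1, 0.4, 0.7]
gripper_width: 0.269
```

Request:
servo_tool(deltas=[{"slide": [0, 0, -0.3], "spin": 0}, {"slide": [0, 0, -0.6], "spin": 0}, {"slide": [0, 0, -0.6], "spin": 0}, {"slide": [0, 0, 0], "spin": 0}])

```text
time_s: 68.85
tcp_pos: [0.5582, -0.3417, 0.0567]
ee_rot: [[-0.274, -0.96, -0.051], [-0.962, 0.272, 0.032], [-0.017, 0.058, -0.998]]
wrist_force: [-0.3, -0.5, -0.4]
gripper_width: 0.256
```

Run:
```python
from h import *
rem([.505,-.345,.05]);w=cap('wrist','w46.png')
cap('top','a.png')
g=cv2.imread('pics/a.png');cv2.imwrite('pics/t46.png',cv2.resize(g[165:265,350:460],None,fx=5,fy=5,interpolation=cv2.INTER_CUBIC))
```

```text
t 68.85 tcp [ 0.5582 -0.3417  0.0567] yawx -105.9 lift-tcp [ 0.0706 -0.34    0.0567] units [0.71 1.99 0.37] F [-0.3 -0.5 -0.4] w 0.256
```

View pics/w46.png

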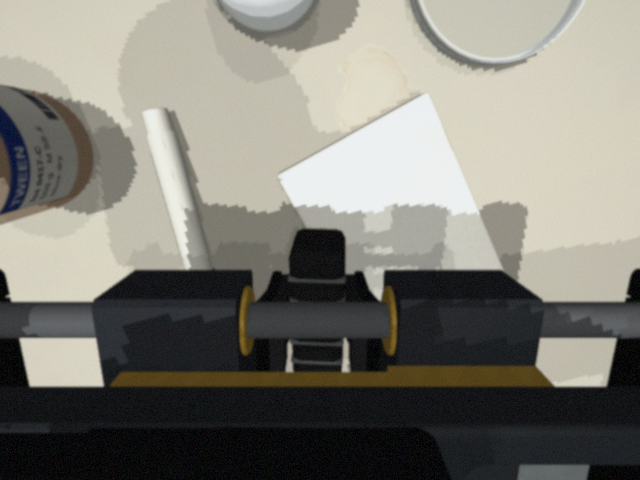

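View pics/t46.png

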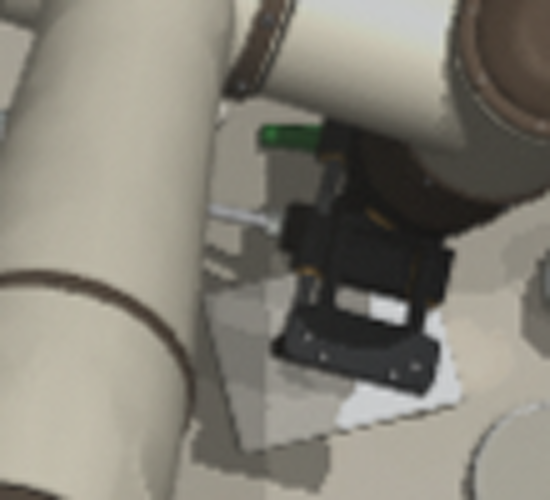

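Request:
servo_tool(deltas=[{"slide": [0.2, 0.6, 0], "spin": 0}, {"slide": [0.25, 0.7, 0], "spin": 0}, {"slide": [0.2, 0.6, 0], "spin": 0}, {"slide": [0, 0, 0], "spin": 0}])

```text
time_s: 69.35
tcp_pos: [0.5027, -0.342, 0.0524]
ee_rot: [[-0.275, -0.959, -0.061], [-0.961, 0.273, 0.038], [-0.02, 0.069, -0.997]]
wrist_force: [0.3, -0.4, -0.5]
gripper_width: 0.252
```

Request:
servo_tool(deltas=[{"slide": [0, 0, 0.5], "spin": 0}, {"slide": [0, 0, 0.5], "spin": 0}, {"slide": [0, 0, 0.3], "spin": 0}, {"slide": [0, 0, 0], "spin": 0}])

```text
time_s: 69.75
tcp_pos: [0.5016, -0.3432, 0.019]
ee_rot: [[-0.271, -0.96, -0.064], [-0.962, 0.27, 0.034], [-0.016, 0.07, -0.997]]
wrist_force: [-1.8, 2.9, 5.8]
gripper_width: 0.248
```

Run:
```python
from h import *
rem([.505,-.345,.02])
```

```text
t 69.75 tcp [ 0.5016 -0.3432  0.019 ] yawx -105.75 lift-tcp [ 0.0142 -0.3458  0.019 ] units [ 0.03 -0.15 -0.05] F [-1.8  2.9  5.8] w 0.248
```

Contact with the pad; release and rise.

Request:
servo_tool(deltas=[{"slide": [0, 0, 0], "spin": 0}, {"slide": [0, 0, 0], "spin": 0}, {"slide": [0, 0, 0], "spin": 0}, {"slide": [0, 0, 0], "spin": 0}], gripper=120)

```text
time_s: 70.15
tcp_pos: [0.5024, -0.3427, 0.0158]
ee_rot: [[-0.271, -0.96, -0.066], [-0.963, 0.269, 0.035], [-0.016, 0.073, -0.997]]
wrist_force: [-0.2, -0.1, 0.3]
gripper_width: 0.497
```

Request:
servo_tool(deltas=[{"slide": [0, 0, -0.4], "spin": 0}, {"slide": [0, 0, -0.8], "spin": 0}, {"slide": [0, 0, -1], "spin": 0}, {"slide": [0, 0, -1], "spin": 0}, {"slide": [0, 0, -1], "spin": 0}, {"slide": [0, 0, -1], "spin": 0}, {"slide": [0, 0, -1], "spin": 0}, {"slide": [0, 0, -1], "spin": 0}, {"slide": [0, 0, 0], "spin": 0}])

```text
time_s: 71.05
tcp_pos: [0.5156, -0.3494, 0.2074]
ee_rot: [[-0.269, -0.961, -0.063], [-0.963, 0.268, 0.032], [-0.014, 0.069, -0.998]]
wrist_force: [0.7, 0.2, -0.5]
gripper_width: 0.531
```

Run:
```python
from h import *
rem([.505,-.345,.02]);w=cap('wrist','w47.png')
s=cap('scene','b.png')
g=cv2.imread('pics/b.png');cv2.imwrite('pics/s47.png',cv2.resize(g[140:310,200:450],None,fx=3.2,fy=3.2,interpolation=cv2.INTER_CUBIC))
```

```text
t 71.05 tcp [ 0.5156 -0.3494  0.2074] yawx -105.62 lift-tcp [ 0.0287 -0.351   0.2074] units [ 0.05 -0.06  7.51] F [ 0.7  0.2 -0.5] w 0.531
```

View pics/w47.png

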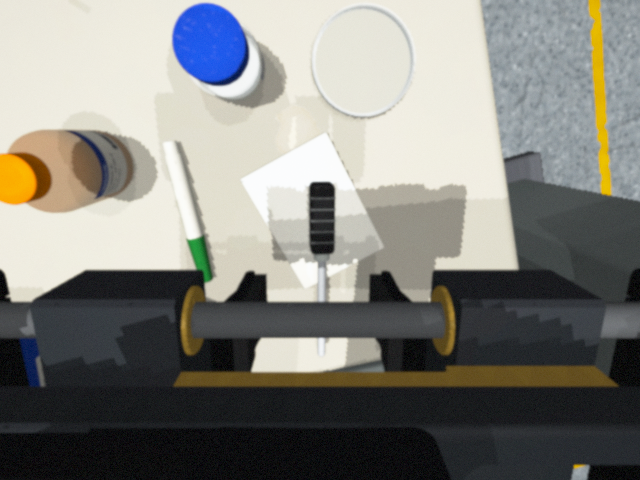

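View pics/s47.png

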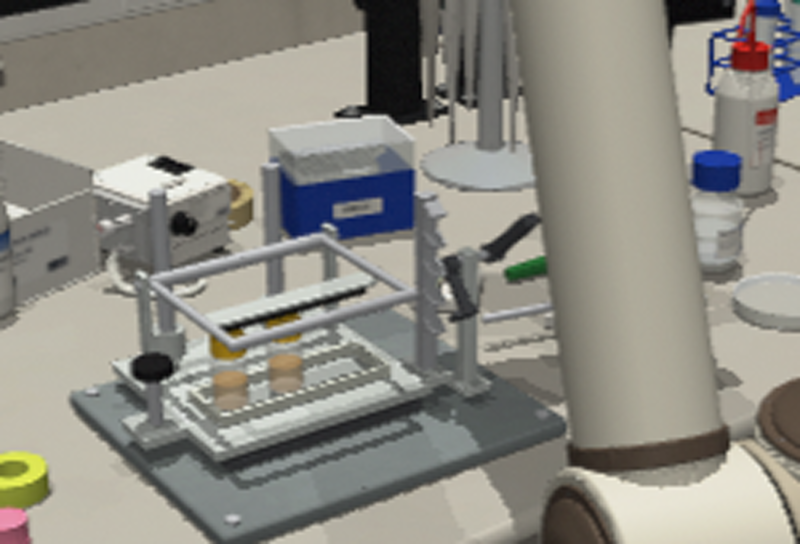

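Run:
```python
from h import *
s=cap('scene');t=cap('top','t48.png')
for z in (.085,.095): print(z,((proj(s,toW([.02,.11,z]))-[200,140]+.5)*3.2-.5).round(0))
w=cap('wrist')
a=onz(w,321,184,.04);b=onz(w,322,252,.04);print(a.round(3),b.round(3),np.linalg.norm(a-b),((a+b)/2).round(4),'padc .505 -.342')
```

```text
0.085 [152. 359.]
0.095 [151. 347.]
[ 0.489 -0.372  0.04 ] [ 0.504 -0.314  0.04 ] 0.05994070631924691 [ 0.4963 -0.3429  0.04  ] padc .505 -.342
```

View pics/t48.png

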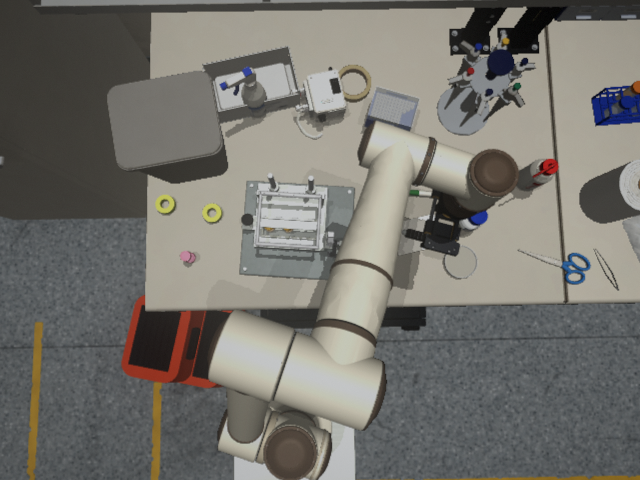

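```bash
python3 -c "
from h import *
print(r.finish_job())"
```

```text
the job is handed in; nothing more can be done
None
```

I finished every step and handed the job in at about 71 s. The hand-in gives no verdict, so what follows rests on my own images and force readings.

**What I did**
- **Vials:** only two were present. Both stand upright in the tray, at about y +5 and +52 mm.
- **Frame:** I pushed it from about 1.2 rad to 1.8 rad to load the tray, then closed it. The tool stopped with the bar resting level with the hinge, which reads as 0 rad.
- **Pawl:** the first lift failed because the rod slipped in the grip. I laid it down, gripped it nearer the shaft and inserted it deeper, and the pawl then fell over to the front.
- **Carriage:** I pressed it down by the cap in steps commanded at no more than 75 mm/s. It stopped at a cap height of 85.6 mm, against 85 mm expected.
- **Rod:** while I was pressing the carriage, the rod was knocked half off its pad. I picked it up and laid it back.

**Last checks**
- The pictures show the carriage down, the pawl over to the front, the frame shut and both vials upright.
- The rod lies flat about 1 cm from the pad's centre.
- The gripper is clear at z 0.21 m.
- None of the bystanders appeared to have moved, by eye; I did not measure their positions.

**What was off**
- **Scene camera:** it disagreed with the arm's positions by about 1.5 px (2–3 mm).
- **Tool tilt:** the tool drifted up to about 9° from vertical while travelling.
- **Force at the stop:** the wrist force peaked at about 36 N upward (37.5 N in total), close to the 40 N limit for contact by the arm or gripper body.

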